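# Sweep the sorted finds into their box and snap the cover on

## Robot

A 7-joint arm with a two-finger parallel gripper is mounted at the origin on a cart in front of the work surface, level with it; the furniture and walls round the work are solid. World frame = base frame: x ahead of the robot, y to its left, z up, the work surface at z = 0. Lengths are in mm, angles in rad, forces in N, time in s.
With the tool pointing down it reaches from about 425 to 875 mm from the base axis. Payload 8.4 kg.
Tool frame: the origin (TCP) lies at the very end of the fingers, on their centre line; the grasp point (between the pads) lies 19 mm behind it (bot.grip_depth is the distance from the TCP to the grasp point, in mm); z points along the fingers, y is the direction in which the jaws open and shut (so a half turn about z gives the same grasp; the last joint's range is limited). The gripper opens to 87 mm and grips with 3 to 60 N. Pads are 19 mm wide; open, the fingers measure 117 mm over their backs; the gripper's body (75 mm by 190 mm) begins 51 mm behind the grasp point.
Start: joints at [1.146, 0.333, 0.04, 1.465, -0.013, 1.343, -0.059], TCP at [208.02, -615.783, 189.646] pointing down, gripper open.
Joint ranges: [-2.58, 2.58], [-0.38, 2.09], [-1.3, 1.39], [0.25, 2.4], [-1.5, 4.64], [0.08, 2.09], [-2.65, 2.65]. Speed limits (rad/s): [2.22, 2.22, 2.79, 2.79, 3.14, 3.14, 3.14].

## Interface

Orientations are given as a unit quaternion [w, x, y, z].
In Python, from workcell import telemetry, cams, ticket, bot gives the robot as it stands.
- The arm moves only by the tool play_rows, never from a script. Its argument "commands" is a list of rows, each a list of 7 numbers: the opening, from 0 (shut) to 1 (fully open), then the shift along the tool's x, y, z in mm, then the turn, a rotation vector about the tool's x, y, z in degrees. In form: [[grip, dx, dy, dz, ax, ay, az], ...]. A call has 1 to 5 rows; each row shifts and turns the commanded pose from where the row before left it, along the tool's axes as they then stand; what a row does not reach is not made up. A row lasts 1/10 s, in which the tool goes at most 50 mm and 8.59 degrees, less where a joint would pass 70% of its speed; a pose out of reach is approached as far as the arm can. A call with a gripper value outside its range is refused whole. The fingers move at their own pace and stop on an object; the grip force is fixed at half the most. Time passes only in rows, so rows that do not move let the fingers close. It gives the time, the measured TCP pose, the force and the opening at its end, in the units of the state.
- telemetry.read_state(): the state, without advancing time (a new reading comes with each control period).
- cams.camera(name): name is "side" or "top" or "wrist"; returns a dict with "pixels" (384x512x3 uint8, blue, green, red), "fx", "fy", "cx", "cy" (pixels), "D" ([k1, k2, p1, p2, k3] as OpenCV has them; the pictures are not rectified), "R" (3x3) and "t" (3): a world point X has camera coordinates R X + t. Camera axes: x right, y down, z forward; pixel columns grow to the right and rows downward; lengths in mm; the calibration is good to about 2 mm. A picture is of the moment at which its call begins. There is no depth.
- ticket.job_done(): hands the job in, once; it reports no verdict.
The state is a dict: "time": time; "qpos": joint angles; "joint_vel": joint speeds; "tau": joint torques, N m; "ee_pos": TCP position; "tcp_rot": TCP orientation; "force": force on the tool from outside, world axes, zero at the start; "torque": the same for the moment, N m; "grip_width": opening from 0.0 (shut) to 1.0 (fully open).
Only numpy, scipy, OpenCV 4.12 (cv2) and the standard library are available. Lean on these libraries where they do the work, as an engineer would, in place of code of your own. Each camera call takes 0.05 s, during which the arm holds its last target.

## Task

Take the hand sweeper and sweep every sherd and flake on the sorting deck over its open edge into the finds box, without touching the pieces with the fingers. Stand the sweeper back upright on its black mat, then put the blue cover on the box and press it down until all four edges have snapped home. Leave the portable drive and the lens cap where they are.

Things in the scene. Friction and masses are not known exactly. Their poses are not given: they have to be found in the camera images.
- station: fixed station: white sorting deck 60 mm high, work area 150 mm wide (x -75..75), y 2..220 mm, wooden curbs 12 mm above it on both sides and the far end; at its open edge (y = 2) an open blue finds box, inside x -75..75, y -126..-6, walls 5, rim 58 mm above the desk. Origin on the desk below the open edge's middle; +y from box to deck, to the robot's left at yaw 0; z up
- deck_edge (a point): middle of the deck's open edge, on the deck's surface, which is 2 mm above the box's rim
- box_floor (a point): middle of the box's inner floor, 54 mm below the rim; axes as the station's
- box_rim (a point): middle of the box's mouth, at rim height, 66 mm from the station's origin along -y; axes as the station's. Four small spring catches stick 4.5 mm out of the two long inner walls (y = +-60 from here) at x = +-42, just under the rim
- sweeper: hand sweeper, standing upright, 0.18 kg: black rubber foot 70 (x) x 24 (y) x 10 mm, orange bar 70 x 20 mm above it up to z = 28, on top a light wooden grip 60 (x) x 16 (y) mm from z = 28 to 70, to be gripped across its y. Origin at the centre of the underside, x along the foot, z up
- mat: black rubber mat, 120 (x) x 64 (y) x 3 mm, fixed to the desk: the sweeper's place. Origin at the centre of its underside
- cover: blue snap cover, 0.12 kg: plate 156 (x) x 126 (y) mm, z 26 to 30, white grip bar 64 (x) x 16 (y) mm on it, z 30 to 62; below, four round-ended corner legs (z 0 to 26, 147 x 117 mm outside) and a grey bead enter the box with 1.5 mm play each side. Origin at the centre, level with the leg ends, z up; same after half a turn. Home: plate on the rim, origin 26 mm below it
- cover_left (a point): top of the cover at the middle of its edge at x = -78 mm (8 mm in from the edge), where to press. Set on the box, the cover rests on the catches, plate some 12 mm above the rim; each edge snaps past its catches when pressed there with 6 to 18 N
- cover_right (a point): the same at its edge at x = +78 mm
- cover_near (a point): the same at its edge at y = +63 mm
- cover_far (a point): the same at its edge at y = -63 mm
- piece_1: grey-brown pottery sherd, 39 x 54 x 14 mm, lying on the deck at the start (absent in some starts). Origin at the centre of its underside
- piece_2: dark grey flint flake, 27 x 44 x 14 mm, lying on the deck at the start (absent in some starts). Origin at the centre of its underside
- piece_3: light brown pottery sherd, 26 x 41 x 12 mm, lying on the deck at the start (absent in some starts). Origin at the centre of its underside
- piece_4: dark grey flint flake, 27 x 44 x 14 mm, lying on the deck at the start (absent in some starts). Origin at the centre of its underside
- piece_5: light brown pottery sherd, 26 x 41 x 12 mm, lying on the deck at the start (absent in some starts). Origin at the centre of its underside
- piece_6: dark grey flint flake, 27 x 44 x 14 mm, lying on the deck at the start (absent in some starts). Origin at the centre of its underside
- drive: flat black portable drive, 68 x 112 x 14 mm, lying behind the station; stays where it is
- lens_cap: black round lens cap, 54 mm across, 10 mm high, behind the station; stays where it is

How it is judged (in metres and radians):
On the way, in this order (a step that is already met when the one before it is completed fails the run):
1. every piece lies inside the box (x of piece_1 in the frame of box_floor between -0.076 and 0.076 m and y of piece_1 in the frame of box_floor between -0.061 and 0.061 m and z of each of piece_1, piece_2, piece_3, piece_4, piece_5, piece_6 in the frame of box_floor below 0.048 m and x of piece_2 in the frame of box_floor between -0.076 and 0.076 m and y of piece_2 in the frame of box_floor between -0.061 and 0.061 m and x of piece_3 in the frame of box_floor between -0.076 and 0.076 m and y of piece_3 in the frame of box_floor between -0.061 and 0.061 m and x of piece_4 in the frame of box_floor between -0.076 and 0.076 m and y of piece_4 in the frame of box_floor between -0.061 and 0.061 m and x of piece_5 in the frame of box_floor between -0.076 and 0.076 m and y of piece_5 in the frame of box_floor between -0.061 and 0.061 m and x of piece_6 in the frame of box_floor between -0.076 and 0.076 m and y of piece_6 in the frame of box_floor between -0.061 and 0.061 m), for 0.2 s.
2. the sweeper stands on its mat (x of sweeper in the frame of mat between -0.03 and 0.03 m and y of sweeper in the frame of mat between -0.022 and 0.022 m and angle between sweeper's own z axis and vertical below 0.1 rad and height (world z) of sweeper below 0.008 m and angle between the x axis of sweeper and the x axis of mat, either way round below 0.3 rad and linear speed of sweeper below 0.02 m/s), for 0.2 s.
3. the cover has snapped down on all four edges (z of each of cover_left, cover_right, cover_near, cover_far in the frame of box_rim below 0.0065 m and horizontal distance between cover and box_rim below 0.006 m and angle between the x axis of cover and the x axis of station, either way round below 0.06 rad and angle between cover's own z axis and vertical below 0.06 rad), for 0.2 s.
At the end, for the whole second after the job is handed in: every piece inside the box; the cover on it, all four edge-middle tops under 6.5 mm above the rim (4 mm when home), centred to 6 mm, square to 0.06 rad; the sweeper upright on its mat (to 30 mm along, 22 mm across, 0.3 rad); all at rest (all of step 1 and all of step 2 and all of step 3 and linear speed of cover below 0.02 m/s); the robot touches nothing.
It fails at once if a finger presses on a piece (contact force between the fingers and piece_1 above 0.5 N or contact force between the fingers and piece_2 above 0.5 N or contact force between the fingers and piece_3 above 0.5 N or contact force between the fingers and piece_4 above 0.5 N or contact force between the fingers and piece_5 above 0.5 N or contact force between the fingers and piece_6 above 0.5 N).
It fails at once if the drive or the lens cap is moved by more than 25 mm (distance of any of drive, lens_cap from where it was at the start of the episode above 0.025 m).
Of piece_1, piece_2, piece_3, piece_4, piece_5, piece_6 only 4 to 6 are there at a start; the rules pass over those that are not, and their reading is None.
At some moment in a run one of piece_1, piece_2, piece_3, piece_4, piece_5, piece_6 may be knocked a few centimetres aside while the robot is not near it.
It also fails if it takes over 200 s, if anything falls off the work surface, if the arm or the gripper's body presses on something with over 40 N, if the wrist force passes 120 N, or if a joint passes its speed limit or range.

## Working session

There is one attempt and no reset: what is moved stays moved. The work goes in short steps, Python scripts to look and compute and a tool call to move; the robot and the scene stay as the last step left them, time stands still between calls to the robot, and variables do not carry over. Pictures are saved under pics/ and viewed, and the job is handed in when it is done.

Besides the shell and the picture viewer there is one more tool, called after ">>>" in YAML: its name, and indented under it one key for each argument. play_rows: Moves the arm, as the interface text tells. Its arguments: {"type":"object","properties":{"commands":{"type":"array","items":{"type":"array","items":{"type":"number"}}}},"required":["commands"]}

```bash
ls; mkdir -p pics; python3 - <<'E'
from workcell import telemetry, cams, ticket, bot
import cv2
print(telemetry.read_state()); print([a for a in dir(bot) if a[0]!='_'])
for n in ("side","top","wrist"):
    c=cams.camera(n); cv2.imwrite(f"pics/{n}0.png",c["pixels"]); print(n,c["fx"],c["cx"],c["cy"],c["D"],c["R"],c["t"])
E
```

```text
pics
{'time': 0.0, 'qpos': array([ 1.14577887,  0.33389135,  0.039889  ,  1.46627065, -0.01338354,
        1.34327983, -0.05846941]), 'joint_vel': array([ 1.91838737e-04, -6.72698432e-04, -4.75911087e-05,  1.22653499e-03,
        5.23870107e-04,  2.67543402e-05,  6.60505457e-04]), 'tau': array([ 9.48191009e-04, -6.56346703e+01,  1.33522030e+00, -4.03805244e+01,
       -5.99986338e-02,  4.48041537e-02,  1.49586945e-04]), 'ee_pos': array([ 207.84355248, -615.3321914 ,  188.77246569]), 'tcp_rot': array([-7.68252135e-04,  9.86759164e-01,  1.62190402e-01, -1.91144798e-04]), 'force': array([-0.01906411, -0.42987926,  0.20775379]), 'torque': array([ 0.01012925, -0.02172724,  0.03822269]), 'grip_width': 0.9985794182915826}
['PlanningError', 'grip_depth']
side 441.30682861264364 249.6944614975884 200.46604298822433 [-0.04504577  0.          0.          0.          0.        ] [[ 0.99517487 -0.09636093 -0.0184811 ]
 [-0.07837751 -0.66742032 -0.74054513]
 [ 0.05902495  0.7384204  -0.67175246]] [-570.41326748  129.13261094 1110.55768904]
top 416.2609578226582 256.2624045371436 194.33779604980438 [0.03656287 0.         0.         0.         0.        ] [[ 0.01223945 -0.99984066  0.01299435]
 [-0.99748263 -0.01311627 -0.06968765]
 [ 0.06984699 -0.0121087  -0.99748422]] [  24.92281073  555.536373   1349.15927158]
wrist 288.8784992573323 253.7819138122686 195.81155472210145 [-0.07185564  0.          0.          0.          0.        ] [[ 0.31932103 -0.94764429 -0.00209142]
 [-0.90700486 -0.30626494  0.28903973]
 [-0.27454737 -0.09039954 -0.95731482]] [-648.97305199  -33.91910796  391.20946458]
```

View pics/top0.png

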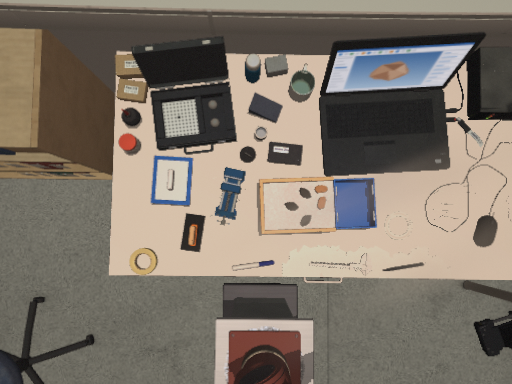

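View pics/side0.png

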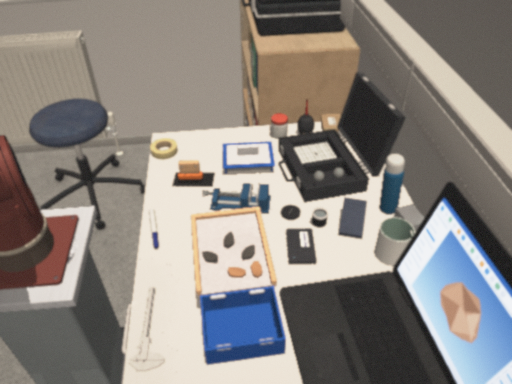

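View pics/wrist0.png

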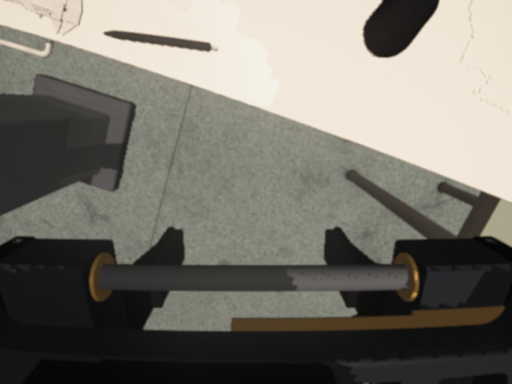

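```bash
cat > h.py <<'E'
import numpy as np, cv2, time
from workcell import telemetry, cams, ticket, bot
from scipy.spatial.transform import Rotation as Rn
def K(c): return np.array([[c["fx"],0,c["cx"]],[0,c["fy"],c["cy"]],[0,0,1.]])
def plane(c,uv,z):
    p=cv2.undistortPoints(np.array(uv,float).reshape(-1,1,2),K(c),np.array(c["D"])).reshape(-1,2)
    d=np.c_[p,np.ones(len(p))]@np.array(c["R"]); o=-np.array(c["R"]).T@np.array(c["t"])
    s=(z-o[2])/d[:,2]; return o+d*s[:,None]
def proj(c,X):
    X=np.array(X,float).reshape(-1,3); r,_=cv2.Rodrigues(np.array(c["R"]))
    return cv2.projectPoints(X,r,np.array(c["t"],float),K(c),np.array(c["D"]))[0].reshape(-1,2)
def crop(c,x0,y0,x1,y1,name,s=None):
    s=s or min(800/(x1-x0),600/(y1-y0))
    cv2.imwrite("pics/"+name,cv2.resize(c["pixels"][y0:y1,x0:x1],None,fx=s,fy=s,interpolation=cv2.INTER_CUBIC)); print("scale",s)
def pose():
    s=telemetry.read_state(); q=s["tcp_rot"]; R=Rn.from_quat([q[1],q[2],q[3],q[0]]).as_matrix()
    return np.array(s["ee_pos"]),R,s
def st():
    p,R,s=pose(); print("t",round(s["time"],2),"tcp",p.round(1),"F",np.round(s["force"],1),"grip",round(s["grip_width"],3)); print("R",R.round(3).tolist(),"yaw tool x",np.degrees(np.arctan2(R[1,0],R[0,0])).round(2),"q7",np.round(s["qpos"],2))
def togo(target,yawdeg):
    "tool-down pose with tool x at yawdeg: shift in tool axes and rotvec deg"
    p,R,s=pose(); a=np.radians(yawdeg)
    Rt=np.array([[np.cos(a),np.sin(a),0],[np.sin(a),-np.cos(a),0],[0,0,-1]])
    print("dist tool axes",(R.T@(np.array(target)-p)).round(1),"rotvec",np.degrees(Rn.from_matrix(R.T@Rt).as_rotvec()).round(2))
E
python3 - <<'E'
from h import *
c=cams.camera("top"); crop(c,120,140,390,280,"t1.png")
E
```

```text
scale 2.962962962962963
```

View pics/t1.png

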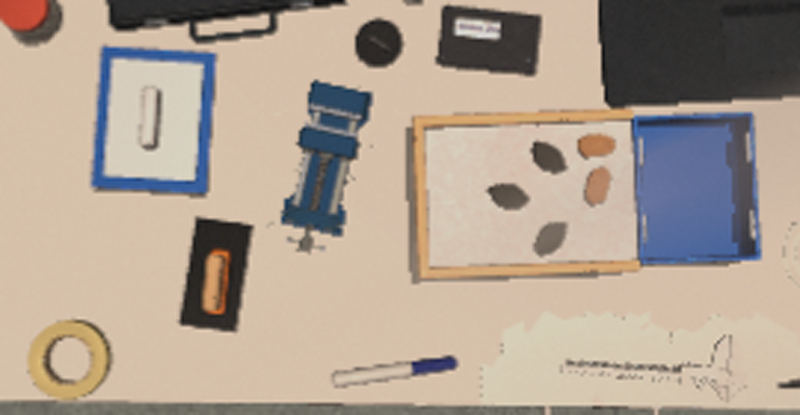

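```bash
cat > det.py <<'E'
from h import *
c=cams.camera("top"); im=c["pixels"]; hsv=cv2.cvtColor(im,cv2.COLOR_BGR2HSV)
def rects(m,box,z,name,amin=30):
    mm=np.zeros_like(m); x0,y0,x1,y1=box; mm[y0:y1,x0:x1]=m[y0:y1,x0:x1]
    for k in cv2.findContours(mm,cv2.RETR_EXTERNAL,cv2.CHAIN_APPROX_NONE)[0]:
        if cv2.contourArea(k)<amin: continue
        P=plane(c,k.reshape(-1,2),z)[:,:2].astype(np.float32)
        (cx,cy),(w,h),a=cv2.minAreaRect(P)
        if w<h: w,h,a=h,w,a+90
        print(name,"c",round(cx,1),round(cy,1),"size",round(w+2.7,1),round(h+2.7,1),"long axis deg",round((a+90)%180-90,1),"px",k.reshape(-1,2).mean(0).round(0))
blue=cv2.inRange(hsv,(100,120,50),(125,255,255))
rects(blue,(145,150,200,215),30,"cover",200)
rects(blue,(330,170,385,240),58,"box",200)
g=cv2.inRange(hsv,(0,0,0),(180,255,70)); rects(g,(175,205,215,260),3,"mat",100)
o=cv2.inRange(hsv,(3,90,90),(25,255,255)); rects(o,(175,205,215,260),28,"sweeper bar",20); 
rects(o,(250,170,345,245),72,"curbs",100)
E
python3 det.py
```

```text
cover c 597.6 308.4 size 156.5 125.6 long axis deg -2.5 px [172. 180.]
mat c 429.5 241.1 size 119.9 63.0 long axis deg -7.5 px [192. 232.]
sweeper bar c 421.9 237.4 size 71.5 28.7 long axis deg -3.9 px [193. 235.]
curbs c 520.7 -96.0 size 239.3 177.2 long axis deg -87.1 px [289. 205.]
```

```bash
python3 - <<'E'
from h import *
c=cams.camera("side"); crop(c,150,120,300,370,"s1.png")
crop(c,160,120,290,220,"s2.png")
E
```

```text
scale 2.4
scale 6.0
```

View pics/s1.png

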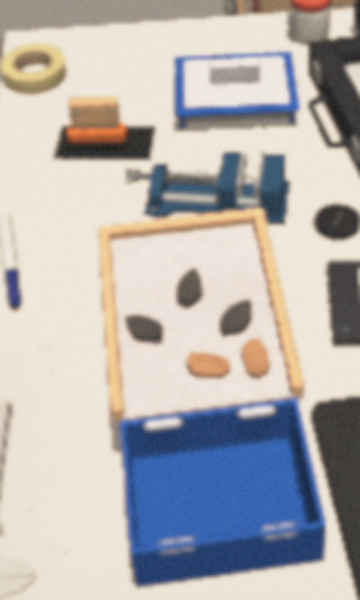

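View pics/s2.png

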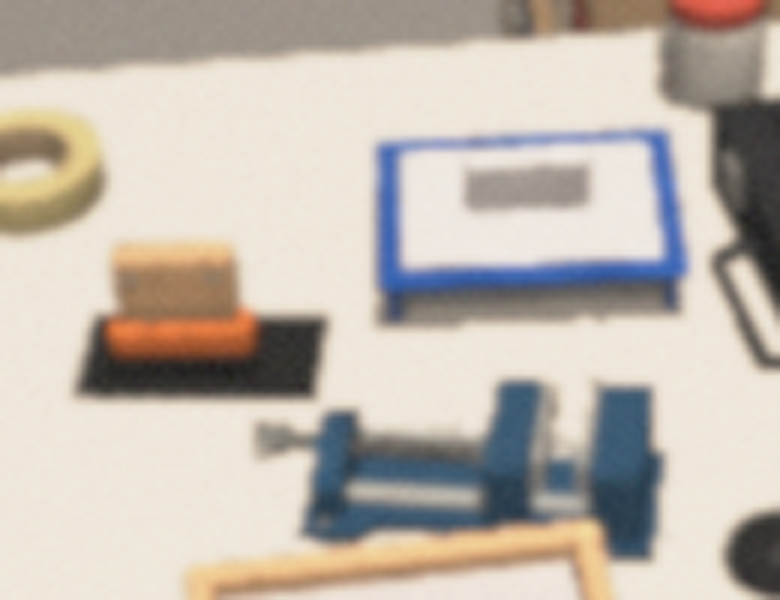

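```bash
cat > det2.py <<'E'
from det import *
print('---')
for p in [(355,205),(338,190),(360,182),(374,205),(192,240),(193,238),(194,230),(193,225),(190,236)]: print(p,hsv[p[1],p[0]])
b2=cv2.inRange(hsv,(100,90,20),(130,255,255)); rects(b2,(325,165,390,245),58,"box",200)
w=cv2.inRange(hsv,(8,50,130),(22,150,255)); rects(w,(175,215,215,255),73,"grip",10)
o2=cv2.inRange(hsv,(3,165,90),(16,255,255)); rects(o2,(175,205,215,260),31,"bar",5)
# deck inner (whiteish)
d=cv2.inRange(hsv,(0,0,120),(180,60,255)); rects(d,(262,182,336,232),60,"deck",500)
cv2.imwrite("pics/m.png",cv2.resize(np.hstack([w[205:265,170:220],o2[205:265,170:220]]),None,fx=6,fy=6))
E
python3 det2.py
```

```text
cover c 597.3 308.4 size 155.9 125.6 long axis deg -2.5 px [172. 180.]
mat c 429.5 241.1 size 119.9 63.0 long axis deg -7.5 px [192. 232.]
sweeper bar c 421.9 237.4 size 71.5 28.7 long axis deg -3.9 px [193. 235.]
curbs c 520.7 -96.0 size 239.3 177.3 long axis deg -87.1 px [289. 205.]
---
(355, 205) [112 100 155]
(338, 190) [112 110 157]
(360, 182) [114  74 110]
(374, 205) [112 110 163]
(192, 240) [ 14 128 153]
(193, 238) [ 14 127 159]
(194, 230) [ 14 128 146]
(193, 225) [ 12 192 206]
(190, 236) [ 14 129 210]
box c 529.3 -281.3 size 162.2 130.3 long axis deg 3.7 px [352. 201.]
grip c 421.3 234.4 size 59.4 17.1 long axis deg -3.8 px [191. 235.]
grip c 423.2 224.3 size 125.6 124.2 long axis deg -89.3 px [194. 237.]
bar c 421.7 232.8 size 70.6 22.3 long axis deg -1.5 px [195. 235.]
deck c 520.8 -104.9 size 228.9 152.8 long axis deg -87.3 px [299. 205.]
```

```bash
python3 - <<'E'
from h import *
st()
togo([480,-250,250],-3.5)
togo([421.5,234,150],-3.5)
E
```

```text
t 0.35 tcp [ 208.  -615.7  189.5] F [-0.3  1.1  0.4] grip 1.003
R [[0.947, 0.32, -0.0], [0.32, -0.947, 0.0], [-0.0, -0.0, -1.0]] yaw tool x 18.67 q7 [ 1.15  0.33  0.04  1.47 -0.01  1.34 -0.06]
dist tool axes [ 374.8 -259.4  -60.5] rotvec [-2.000e-02  1.000e-02  2.217e+01]
dist tool axes [ 474.3 -736.6   39.7] rotvec [-2.000e-02  1.000e-02  2.217e+01]
```

>>> play_rows:
  commands:
    - [1, 40, -10, -12, 0, 0, 4.43]
    - [1, 40, -20, -12, 0, 0, 4.43]
    - [1, 40, -20, -12, 0, 0, 4.43]
    - [1, 40, -20, -12, 0, 0, 4.43]
    - [1, 40, -20, -12, 0, 0, 4.45]

```text
time: 0.85
ee_pos: [391.3, -492.2, 250.6]
tcp_rot: [0.0, 0.999, -0.032, 0.0]
force: [1.0, -1.0, 0.7]
grip_width: 0.992
```

```bash
python3 - <<'E'
from h import *
st()
togo([450,0,250],-3.5)
togo([421.5,234,150],-3.5)
E
```

```text
t 0.85 tcp [ 391.3 -492.2  250.6] F [ 1.  -1.   0.7] grip 0.992
R [[0.998, -0.065, 0.0], [-0.065, -0.998, -0.0], [0.0, 0.0, -1.0]] yaw tool x -3.7 q7 [ 0.85  0.27 -0.02  1.42  0.01  1.45 -0.81]
dist tool axes [ 2.680e+01 -4.949e+02  4.000e-01] rotvec [ 0.02 -0.02 -0.2 ]
dist tool axes [ -16.8 -726.6  100.3] rotvec [ 0.02 -0.02 -0.2 ]
```

>>> play_rows:
  commands:
    - [1, 20, -45, 0, 0, 0, 0]
    - [1, 20, -45, 0, 0, 0, 0]
    - [1, 15, -45, 0, 0, 0, 0]
    - [1, 10, -45, 0, 0, 0, 0]
    - [1, 5, -45, 0, 0, 0, 0]

```text
time: 1.35
ee_pos: [474.5, -271.0, 249.6]
tcp_rot: [-0.0, 1.0, -0.03, 0.0]
force: [0.4, 0.2, 0.1]
grip_width: 1.0
```

>>> play_rows:
  commands:
    - [1, 0, -48, 0, 0, 0, 0]
    - [1, 0, -48, 0, 0, 0, 0]
    - [1, 0, -48, 0, 0, 0, 0]
    - [1, 0, -48, 0, 0, 0, 0]
    - [1, 0, -48, 0, 0, 0, 0]

```text
time: 1.85
ee_pos: [488.3, -31.7, 250.0]
tcp_rot: [0.0, 1.0, -0.031, 0.0]
force: [0.6, -0.8, 0.8]
grip_width: 1.002
```

>>> play_rows:
  commands:
    - [1, -10, -48, 0, 0, 0, 0]
    - [1, -10, -48, 0, 0, 0, 0]
    - [1, -15, -48, 15, 0, 0, 0]
    - [1, -15, -40, 20, 0, 0, 0]
    - [1, -10, -20, 20, 0, 0, 0]

```text
time: 2.35
ee_pos: [440.4, 175.4, 195.3]
tcp_rot: [-0.001, 1.0, -0.028, 0.001]
force: [-0.5, 0.0, 0.0]
grip_width: 0.998
```

```bash
python3 - <<'E'
from h import *
st()
togo([421.5,234,150],-3.5)
c=cams.camera("wrist"); cv2.imwrite("pics/w1.png",c["pixels"])
print(proj(c,[421.5,234,73]))
E
```

```text
t 2.35 tcp [440.4 175.4 195.3] F [-0.5  0.   0. ] grip 0.998
R [[0.998, -0.057, 0.001], [-0.057, -0.998, 0.001], [0.001, -0.001, -1.0]] yaw tool x -3.26 q7 [ 0.16 -0.   -0.62  1.84 -0.    1.3  -2.09]
dist tool axes [-22.2 -57.4  45.4] rotvec [-0.06 -0.08  0.24]
[[204.51572066 201.46463457]]
```

View pics/w1.png

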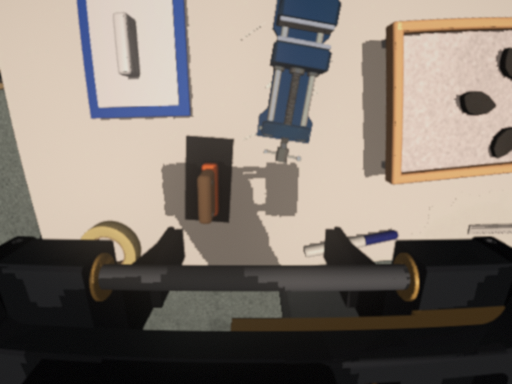

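>>> play_rows:
  commands:
    - [1, -12, -30, 0, 0, 0, 0]
    - [1, -10.2, -27.4, 0, 0, 0, 0.24]
    - [1, 0, 0, 35, 0, 0, 0]
    - [1, 0, 0, 10, 0, 0, 0]
    - [1, 0, 0, 0, 0, 0, 0]

```text
time: 2.9
ee_pos: [422.2, 228.7, 149.1]
tcp_rot: [0.001, 0.999, -0.033, -0.002]
force: [0.4, -0.5, 0.9]
grip_width: 1.0
```

```bash
python3 - <<'E'
from h import *
st()
togo([421.5,234,36],-3.5)
c=cams.camera("wrist"); cv2.imwrite("pics/w2.png",c["pixels"])
print(proj(c,[421.5,234,73]))
print(proj(c,[[391,236,73],[451,232,73]]))
E
```

```text
t 2.9 tcp [422.2 228.7 149.1] F [ 0.4 -0.5  0.9] grip 1.0
R [[0.998, -0.066, -0.003], [-0.066, -0.998, -0.001], [-0.003, 0.002, -1.0]] yaw tool x -3.79 q7 [ 0.09  0.06 -0.69  1.89  0.04  1.21 -2.25]
dist tool axes [ -0.7  -5.5 113.1] rotvec [ 0.09  0.17 -0.29]
[[248.67083099 195.08559631]]
[[248.8736616  224.11077043]
 [248.53887827 165.20942587]]
```

View pics/w2.png

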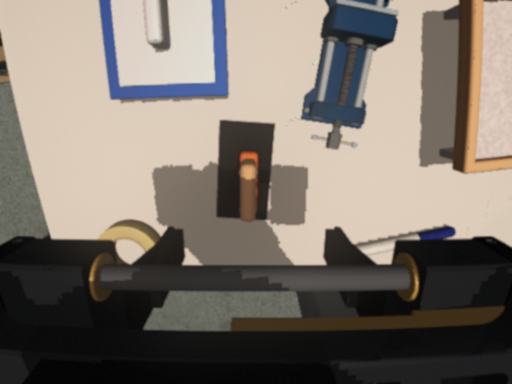

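>>> play_rows:
  commands:
    - [1, 0, -5, 40, 0, 0, 0]
    - [1, 0, 0, 40, 0, 0, 0]
    - [1, 0, 0, 30, 0, 0, 0]
    - [1, 0, 0, 0, 0, 0, 0]
    - [1, 0, 0, 0, 0, 0, 0]

```text
time: 3.45
ee_pos: [424.2, 235.1, 41.8]
tcp_rot: [-0.0, 0.999, -0.033, 0.0]
force: [-0.3, 0.3, 1.2]
grip_width: 0.998
```

```bash
python3 - <<'E'
from h import *
st()
togo([421.5,234,36],-3.5)
E
```

```text
t 3.45 tcp [424.2 235.1  41.8] F [-0.3  0.3  1.2] grip 0.998
R [[0.998, -0.066, 0.001], [-0.066, -0.998, 0.0], [0.001, -0.001, -1.0]] yaw tool x -3.79 q7 [ 0.04  0.2  -0.69  2.    0.15  0.99 -2.36]
dist tool axes [-2.7  1.2  5.8] rotvec [-0.03 -0.03 -0.29]
```

>>> play_rows:
  commands:
    - [1, -2, 1, 5, 0, 0, 0]
    - [0, 0, 0, 0, 0, 0, 0]
    - [0, 0, 0, 0, 0, 0, 0]
    - [0, 0, 0, 0, 0, 0, 0]
    - [0, 0, 0, 0, 0, 0, 0]

```text
time: 3.95
ee_pos: [421.5, 234.2, 35.8]
tcp_rot: [-0.0, 0.999, -0.033, 0.0]
force: [-0.4, 0.5, -1.0]
grip_width: 0.723
```

>>> play_rows:
  commands:
    - [0, 0, 0, 0, 0, 0, 0]
    - [0, 0, 0, 0, 0, 0, 0]
    - [0, 0, 0, 0, 0, 0, 0]
    - [0, 0, 0, 0, 0, 0, 0]

```text
time: 4.35
ee_pos: [421.2, 234.2, 35.4]
tcp_rot: [-0.0, 0.999, -0.033, -0.0]
force: [-0.9, 0.4, 0.6]
grip_width: 0.357
```

```bash
python3 - <<'E'
from h import *
st()
E
```

```text
t 4.35 tcp [421.2 234.2  35.4] F [-0.9  0.4  0.6] grip 0.357
R [[0.998, -0.065, -0.0], [-0.065, -0.998, 0.0], [-0.0, -0.0, -1.0]] yaw tool x -3.74 q7 [ 0.04  0.2  -0.69  2.01  0.16  0.98 -2.36]
```

>>> play_rows:
  commands:
    - [0, 0, 0, 0, 0, 0, 0]
    - [0, 0, 0, 0, 0, 0, 0]
    - [0, 0, 0, 0, 0, 0, 0]
    - [0, 0, 0, 0, 0, 0, 0]
    - [0, 0, 0, 0, 0, 0, 0]

```text
time: 4.85
ee_pos: [421.2, 234.2, 35.4]
tcp_rot: [-0.0, 0.999, -0.033, -0.0]
force: [-0.4, 0.4, -0.4]
grip_width: 0.178
```

```bash
python3 - <<'E'
from h import *
st()
E
```

```text
t 4.85 tcp [421.2 234.2  35.4] F [-0.4  0.4 -0.4] grip 0.178
R [[0.998, -0.065, -0.0], [-0.065, -0.998, 0.0], [-0.0, -0.0, -1.0]] yaw tool x -3.74 q7 [ 0.04  0.2  -0.69  2.01  0.16  0.98 -2.36]
```

```bash
python3 - <<'E'
from h import *
c=cams.camera("top"); crop(c,250,165,390,245,"t2.png",5.7)
crop(c,330,170,385,240,"t3.png",8)
E
```

```text
scale 5.7
scale 8
```

View pics/t2.png

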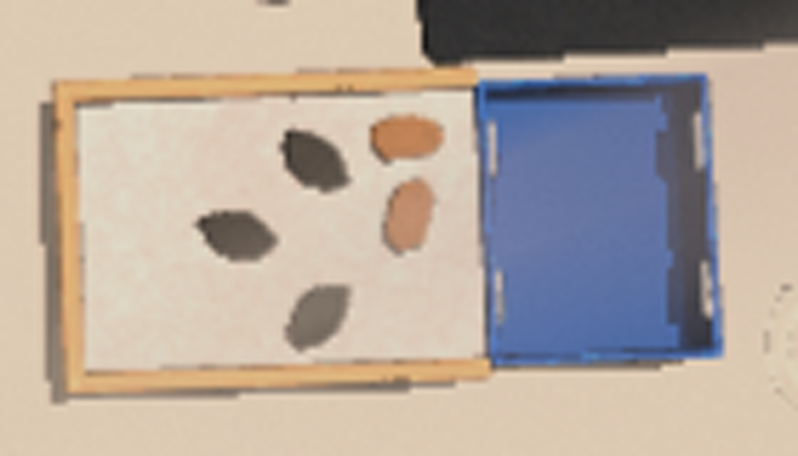

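View pics/t3.png

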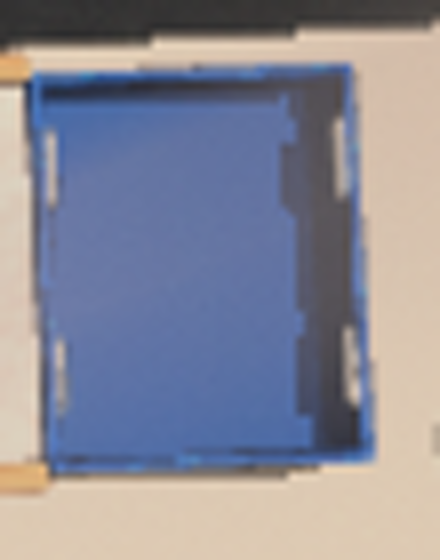

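```bash
cat > stn.py <<'E'
from h import *
def fit(P,S):
    S=np.array(S,float);cp,cs=P.mean(0),S.mean(0); A=(S-cs).T@(P-cp); th=np.arctan2(A[0,1]-A[1,0],A[0,0]+A[1,1])
    R=np.array([[np.cos(th),-np.sin(th)],[np.sin(th),np.cos(th)]]); o=cp-R@cs
    print("yaw",np.degrees(th).round(2),"origin",o.round(1),"res",(P-(S@R.T+o)).round(1).tolist()); return th,o
E
python3 - <<'E'
from stn import *
c=cams.camera("top")
b=np.array([(33,74),(353,66),(373,460),(53,470)])/8-.5+.0625+[330,170]
d=np.array([(54,84),(477,70),(490,376),(70,392)])/5.7-.5+.09+[250,165]
B=plane(c,b,58)[:,:2]; D=plane(c,d,72)[:,:2]
SB=[(80,-1),(80,-131),(-80,-131),(-80,-1)]; SD=[(87,232),(87,2),(-87,2),(-87,232)]
fit(B,SB);fit(D,SD);fit(np.r_[B,D],SB+SD)
E
```

```text
yaw 2.53 origin [ 526.3 -216.9] res [[-0.7, -0.8], [-1.5, 1.0], [1.1, 1.3], [1.1, -1.5]]
yaw 2.86 origin [ 525.6 -214.7] res [[-1.7, 3.0], [-2.1, -2.7], [2.0, -1.0], [1.8, 0.8]]
yaw 2.81 origin [ 525.7 -215.8] res [[-0.1, -2.3], [-1.6, -0.6], [1.0, 0.6], [1.7, -2.2], [-2.0, 4.1], [-2.3, -1.5], [1.9, -0.0], [1.4, 1.8]]
```

>>> play_rows:
  commands:
    - [0, 0, 0, -20, 0, 0, 0]
    - [0, 0, 0, -40, 0, 0, 0]
    - [0, 0, 0, -45, 0, 0, 0]
    - [0, 0, 0, -45, 0, 0, 0]
    - [0, 0, 0, 0, 0, 0, 0]

```text
time: 5.45
ee_pos: [424.0, 236.0, 191.1]
tcp_rot: [-0.002, 0.999, -0.033, 0.004]
force: [0.4, 0.5, -1.2]
grip_width: 0.176
```

```bash
cat >> h.py <<'E'
O=np.array([525.8,-216.]);YAW=2.75
def S2W(x,y):
    a=np.radians(YAW); return O+np.array([[np.cos(a),-np.sin(a)],[np.sin(a),np.cos(a)]])@np.array([x,y])
def W2S(P):
    a=np.radians(YAW); return (np.array(P)[...,:2]-O)@np.array([[np.cos(a),-np.sin(a)],[np.sin(a),np.cos(a)]])
def sgo(x,y,z,yaw=YAW):
    w=S2W(x,y); print("target",w.round(1)); togo([*w,z],yaw); print("now in station",W2S(pose()[0]).round(1))
E
python3 - <<'E'
from h import *
st(); sgo(38,190,185)
c=cams.camera("top"); crop(c,170,165,340,245,"t4.png")
im=c["pixels"]; hsv=cv2.cvtColor(im,cv2.COLOR_BGR2HSV)
m=cv2.bitwise_or(cv2.inRange(hsv,(0,0,0),(180,255,130)),cv2.inRange(hsv,(0,80,0),(25,255,255)))
for k in cv2.findContours(m[183:231,265:334].copy(),cv2.RETR_EXTERNAL,cv2.CHAIN_APPROX_NONE)[0]:
    if cv2.contourArea(k)>20:
        P=plane(c,k.reshape(-1,2)+[265,183],67); s=W2S(P); print("piece",s.mean(0).round(0),s.min(0).round(0),s.max(0).round(0))
E
```

```text
t 5.45 tcp [424.  236.  191.1] F [ 0.4  0.5 -1.2] grip 0.176
R [[0.998, -0.065, 0.008], [-0.065, -0.998, 0.003], [0.008, -0.004, -1.0]] yaw tool x -3.74 q7 [ 0.1   0.03 -0.7   1.83  0.02  1.28 -2.24]
target [554.6 -24.4]
dist tool axes [147.3 251.3   6.4] rotvec [-0.18 -0.48 -6.49]
now in station [-80.  456.4]
scale 4.705882352941177
piece [-78. 115.] [-83.   9.] [-75. 224.]
piece [-49.  96.] [-64.  83.] [-36. 109.]
piece [ -2. 140.] [-13. 119.] [ 10. 157.]
piece [ 6. 42.] [-13.  29.] [22. 53.]
piece [38. 94.] [24. 77.] [ 53. 111.]
piece [49. 41.] [38. 22.] [61. 60.]
```

View pics/t4.png

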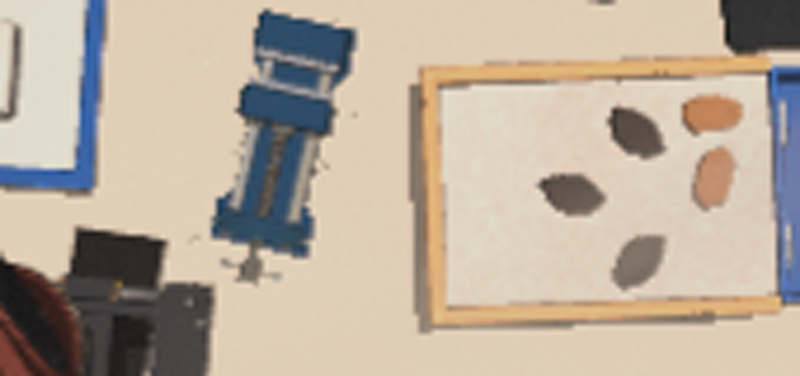

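>>> play_rows:
  commands:
    - [0, 25, 40, 0, 0, 0, 0]
    - [0, 25, 42, 0, 0, 0, 0]
    - [0, 25, 42, 0, 0, 0, -2]
    - [0, 25, 42, 0, 0, 0, -2]
    - [0, 25, 42, 0, 0, 0, -2.5]

```text
time: 6.0
ee_pos: [536.5, 18.7, 183.6]
tcp_rot: [0.0, 1.0, 0.025, -0.001]
force: [1.8, 0.4, -1.2]
grip_width: 0.175
```

>>> play_rows:
  commands:
    - [0, 15, 30, 0, 0, 0, 0]
    - [0, 0, 0, 0, 0, 0, 0]

```text
time: 6.2
ee_pos: [553.7, -14.5, 182.6]
tcp_rot: [0.001, 1.0, 0.02, -0.002]
force: [-0.4, -0.0, -2.7]
grip_width: 0.175
```

```bash
python3 - <<'E'
from h import *
st(); sgo(38,190,95)
E
```

```text
t 6.2 tcp [553.7 -14.5 182.6] F [-0.4 -0.  -2.7] grip 0.175
R [[0.999, 0.04, -0.003], [0.04, -0.999, -0.001], [-0.003, 0.001, -1.0]] yaw tool x 2.32 q7 [ 0.36  0.18 -0.46  1.69  0.08  1.3  -1.65]
target [554.6 -24.4]
dist tool axes [ 0.8  9.9 87.7] rotvec [ 0.06  0.2  -0.43]
now in station [ 37.5 200. ]
```

>>> play_rows:
  commands:
    - [0, 0, 7, 40, 0, 0, -0.4]
    - [0, 0, 0, 35, 0, 0, 0]
    - [0, 0, 0, 10, 0, 0, 0]
    - [0, 0, 0, 0, 0, 0, 0]

```text
time: 6.6
ee_pos: [551.8, -14.7, 98.3]
tcp_rot: [-0.0, 1.0, 0.028, -0.002]
force: [-0.1, -0.1, -1.9]
grip_width: 0.175
```

```bash
python3 - <<'E'
from h import *
st(); sgo(38,190,93.5)
c=cams.camera("wrist"); cv2.imwrite("pics/w3.png",c["pixels"])
c=cams.camera("side"); crop(c,180,180,300,300,"s3.png",5)
E
```

```text
t 6.6 tcp [551.8 -14.7  98.3] F [-0.1 -0.1 -1.9] grip 0.175
R [[0.998, 0.056, -0.005], [0.056, -0.998, 0.001], [-0.005, -0.001, -1.0]] yaw tool x 3.2 q7 [ 0.35  0.24 -0.46  1.8   0.12  1.13 -1.66]
target [554.6 -24.4]
dist tool axes [2.4 9.9 4.8] rotvec [-0.05  0.26  0.45]
now in station [ 35.6 199.8]
scale 5
```

View pics/w3.png

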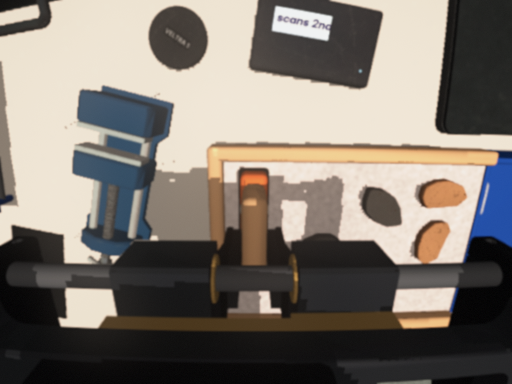

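View pics/s3.png

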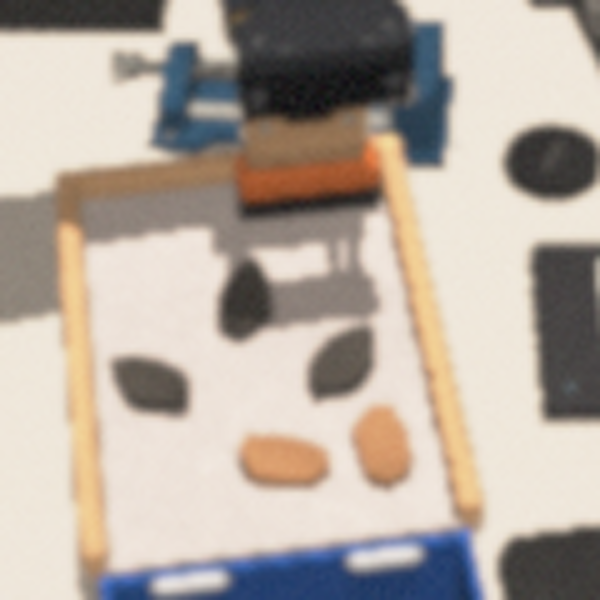

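>>> play_rows:
  commands:
    - [0, 2, 2, 4, 0, 0, 0.4]
    - [0, 0, 0, 1, 0, 0, 0]
    - [0, 0, 0, 0, 0, 0, 0]

```text
time: 7.0
ee_pos: [556.2, -17.3, 95.9]
tcp_rot: [0.0, 1.0, 0.024, 0.0]
force: [0.2, 0.4, -1.1]
grip_width: 0.178
```

```bash
python3 - <<'E'
from h import *
st(); sgo(38,190,93)
E
```

```text
t 7.0 tcp [556.2 -17.3  95.9] F [ 0.2  0.4 -1.1] grip 0.178
R [[0.999, 0.048, 0.001], [0.048, -0.999, -0.0], [0.001, 0.0, -1.0]] yaw tool x 2.74 q7 [ 0.35  0.25 -0.46  1.79  0.12  1.13 -1.67]
target [554.6 -24.4]
dist tool axes [-1.9  7.   2.9] rotvec [ 0.01 -0.06 -0.01]
now in station [ 39.9 197. ]
```

>>> play_rows:
  commands:
    - [0, -1.5, 0, 2, 0, 0, 0]
    - [0, 0, 0, 0, 0, 0, 0]
    - [0, 0, 0, 0, 0, 0, 0]

```text
time: 7.3
ee_pos: [554.2, -17.3, 93.4]
tcp_rot: [0.0, 1.0, 0.024, 0.0]
force: [-0.0, 0.3, -1.9]
grip_width: 0.175
```

>>> play_rows:
  commands:
    - [0, 0, 0, 1, 0, 0, 0]
    - [0, 0, 0, 0, 0, 0, 0]
    - [0, 0, 0, 0, 0, 0, 0]

```text
time: 7.6
ee_pos: [554.4, -17.3, 92.4]
tcp_rot: [-0.0, 1.0, 0.024, 0.0]
force: [-0.9, 0.5, -1.3]
grip_width: 0.176
```

```bash
python3 - <<'E'
from h import *
st(); sgo(38,190,93)
E
```

```text
t 7.6 tcp [554.4 -17.3  92.4] F [-0.9  0.5 -1.3] grip 0.176
R [[0.999, 0.048, 0.0], [0.048, -0.999, 0.0], [0.0, -0.0, -1.0]] yaw tool x 2.75 q7 [ 0.35  0.25 -0.46  1.8   0.12  1.12 -1.67]
target [554.6 -24.4]
dist tool axes [-0.1  7.1 -0.6] rotvec [-0.   -0.01  0.  ]
now in station [ 38.1 197.1]
```

>>> play_rows:
  commands:
    - [0, 0, 10, 0, 0, 0, 0]
    - [0, 0, 14, 0, 0, 0, 0]
    - [0, 0, 14, 0, 0, 0, 0]
    - [0, 0, 14, 0, 0, 0, 0]
    - [0, 0, 14, 0, 0, 0, 0]

```text
time: 8.1
ee_pos: [557.6, -84.9, 92.5]
tcp_rot: [0.0, 1.0, 0.024, 0.0]
force: [-0.3, 1.0, -1.5]
grip_width: 0.173
```

>>> play_rows:
  commands:
    - [0, 0, 14, 0, 0, 0, 0]
    - [0, 0, 14, 0, 0, 0, 0]
    - [0, 0, 14, 0, 0, 0, 0]
    - [0, 0, 14, 0, 0, 0, 0]
    - [0, 0, 14, 0, 0, 0, 0]

```text
time: 8.6
ee_pos: [560.5, -155.0, 92.1]
tcp_rot: [0.0, 1.0, 0.024, -0.0]
force: [0.9, 0.1, 0.1]
grip_width: 0.021
```

```bash
python3 - <<'E'
from h import *
st(); sgo(38,-22,93)
c=cams.camera("side"); crop(c,180,200,300,360,"s4.png",3.75)
E
```

```text
t 8.6 tcp [ 560.5 -155.    92.1] F [0.9 0.1 0.1] grip 0.021
R [[0.999, 0.047, -0.001], [0.047, -0.999, -0.0], [-0.001, 0.0, -1.0]] yaw tool x 2.72 q7 [ 0.51  0.29 -0.37  1.74  0.12  1.13 -1.42]
target [ 564.8 -236.2]
dist tool axes [ 0.5 81.3 -0.9] rotvec [ 0.02  0.03 -0.03]
now in station [37.6 59.3]
scale 3.75
```

View pics/s4.png

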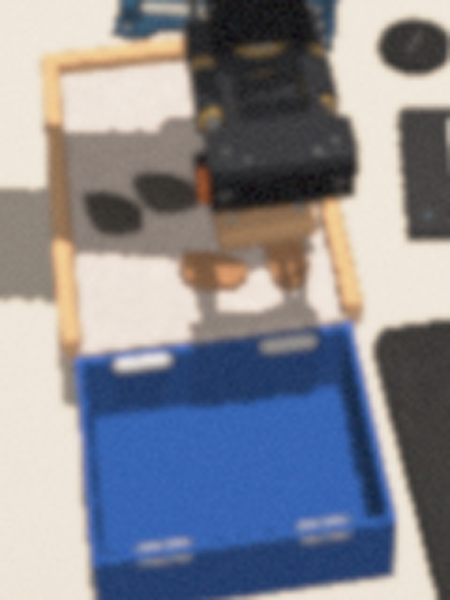

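```bash
python3 - <<'E'
from h import *
c=cams.camera("wrist"); cv2.imwrite("pics/w4.png",c["pixels"])
c=cams.camera("top"); crop(c,240,160,390,260,"t5.png",5.3)
E
```

```text
scale 5.3
```

View pics/w4.png

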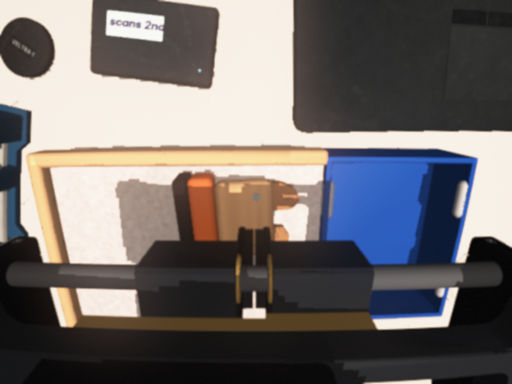

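View pics/t5.png

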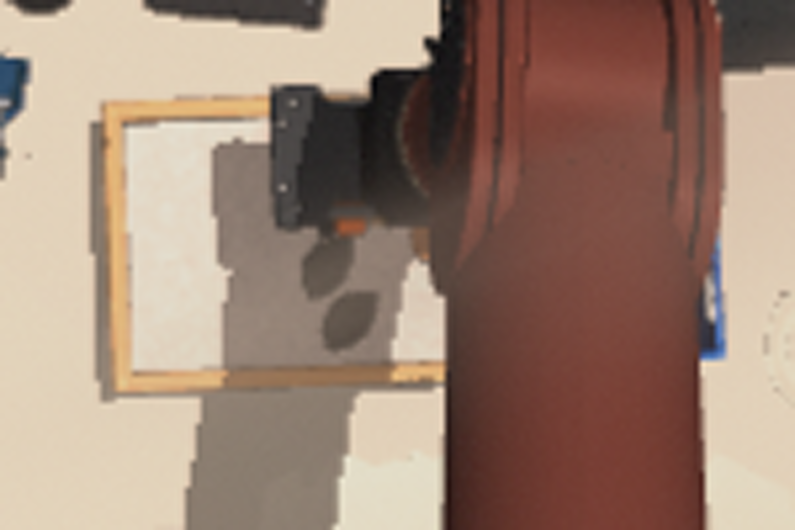

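>>> play_rows:
  commands:
    - [0, 0, 0, -20, 0, 0, 0]
    - [0, 0, -20, -40, 0, 0, 0]
    - [0, 0, -45, -45, 0, 0, 0]
    - [0, 0, -45, -20, 0, 0, 0]
    - [0, 0, -45, 0, 0, 0, 0]

```text
time: 9.25
ee_pos: [555.1, -5.6, 211.2]
tcp_rot: [0.0, 1.0, 0.024, 0.003]
force: [1.7, 0.1, -0.5]
grip_width: 0.008
```

>>> play_rows:
  commands:
    - [0.8, 0, -45, 0, 0, 0, 0]
    - [0.8, 0, -45, 0, 0, 0, 0]
    - [0.8, 0, 0, 0, 0, 0, 0]

```text
time: 9.55
ee_pos: [547.8, 90.8, 208.1]
tcp_rot: [-0.002, 1.0, 0.03, 0.0]
force: [0.1, -0.3, -0.3]
grip_width: 0.194
```

```bash
python3 - <<'E'
from h import *
st()
c=cams.camera("wrist"); cv2.imwrite("pics/w5.png",c["pixels"])
c=cams.camera("top"); crop(c,240,160,390,260,"t6.png",5.3)
c=cams.camera("side"); crop(c,180,200,300,300,"s6.png",6)
E
```

```text
t 9.55 tcp [547.8  90.8 208.1] F [ 0.1 -0.3 -0.3] grip 0.194
R [[0.998, 0.059, 0.0], [0.059, -0.998, 0.003], [0.0, -0.003, -1.0]] yaw tool x 3.39 q7 [ 0.25  0.17 -0.55  1.65  0.09  1.34 -1.83]
scale 5.3
scale 6
```

View pics/w5.png

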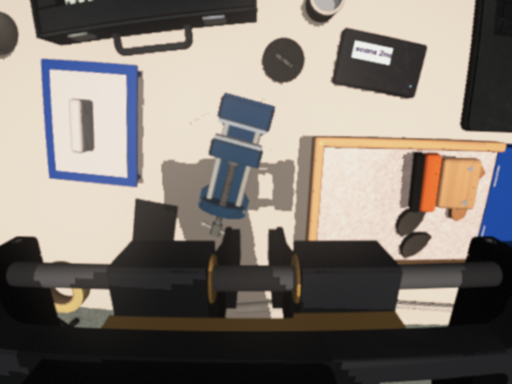

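View pics/t6.png

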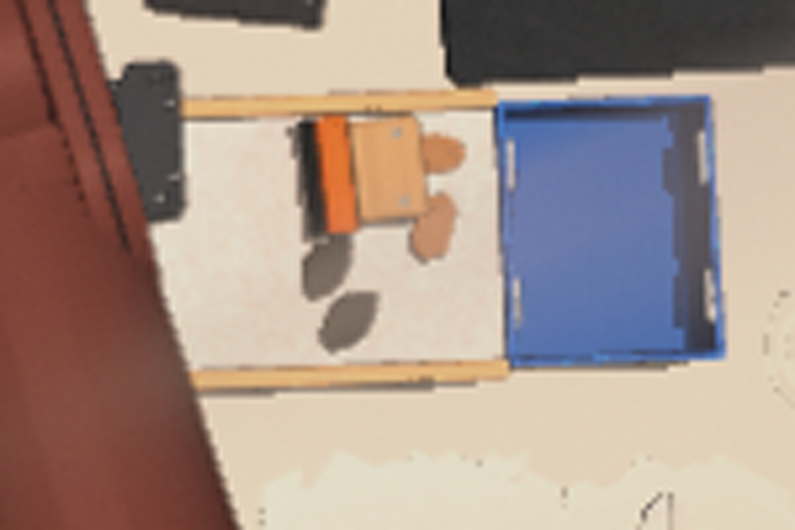

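View pics/s6.png

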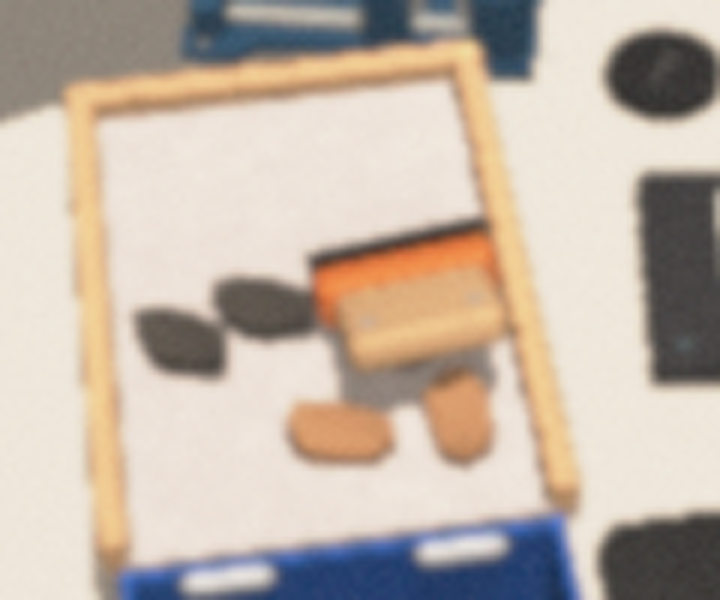

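```bash
cat >> h.py <<'E'
def tri(c1,u1,c2,u2):
    def P(c): return np.c_[np.array(c["R"]),np.array(c["t"])]
    n=[cv2.undistortPoints(np.array(u,float).reshape(-1,1,2),K(c),np.array(c["D"])).reshape(-1,2).T for c,u in((c1,u1),(c2,u2))]
    X=cv2.triangulatePoints(P(c1),P(c2),n[0],n[1]); return (X[:3]/X[3]).T
E
python3 - <<'E'
from h import *
a=cams.camera("top"); b=cams.camera("side")
T=np.array([(405,200),(396,133),(360,222),(352,122),(425,213),(412,115)])/5.3-.4+[240,160]
S=np.array([(365,320),(478,297),(338,293),(482,265),(355,345),(503,312)])/6-.42+[180,200]
X=tri(a,T,b,S); print(X.round(0).tolist()); print(W2S(X).round(0).tolist())
print((proj(a,X)-T).round(1).tolist())
E
```

```text
[[541.0, -152.0, 100.0], [582.0, -147.0, 101.0], [531.0, -127.0, 88.0], [588.0, -122.0, 91.0], [535.0, -164.0, 100.0], [591.0, -156.0, 102.0]]
[[19.0, 63.0], [59.0, 67.0], [9.0, 88.0], [66.0, 91.0], [12.0, 52.0], [68.0, 57.0]]
[[0.0, 0.4], [0.0, -0.0], [-0.0, -0.2], [-0.0, 0.4], [-0.0, -0.0], [-0.0, 0.4]]
```

>>> play_rows:
  commands:
    - [0.8, 0, 0, 0, 0, 0, -8]
    - [0.8, 0, 0, 0, 0, 0, -8]
    - [0.8, 0, 0, 0, 0, 0, -8]
    - [0.8, 0, 0, 0, 0, 0, -8]
    - [0.8, 0, 0, 0, 0, 0, -8]

```text
time: 10.3
ee_pos: [549.6, 80.4, 207.6]
tcp_rot: [0.0, 0.931, 0.366, -0.0]
force: [0.5, 0.8, 0.5]
grip_width: 0.784
```

>>> play_rows:
  commands:
    - [0.85, 0, 0, 0, 0, 0, -8]
    - [0.85, 0, 0, 0, 0, 0, -8]
    - [0.85, 0, 0, 0, 0, 0, -8]
    - [0.85, 0, 0, 0, 0, 0, -8]
    - [0.85, 0, 0, 0, 0, 0, -8]

```text
time: 10.8
ee_pos: [549.6, 80.4, 207.6]
tcp_rot: [-0.0, 0.749, 0.662, -0.0]
force: [-0.8, 0.1, 0.3]
grip_width: 0.85
```

>>> play_rows:
  commands:
    - [0.85, 0, 0, 0, 0, 0, -8]
    - [0.85, 0, 0, 0, 0, 0, -1.4]
    - [0.85, 0, 0, 0, 0, 0, 0]

```text
time: 11.1
ee_pos: [549.6, 80.9, 207.6]
tcp_rot: [-0.0, 0.695, 0.719, -0.0]
force: [-0.3, -0.9, -1.0]
grip_width: 0.851
```

```bash
python3 - <<'E'
from h import *
st()
E
```

```text
t 11.1 tcp [549.6  80.9 207.6] F [-0.3 -0.9 -1. ] grip 0.851
R [[-0.033, 0.999, -0.0], [0.999, 0.033, -0.0], [-0.0, -0.0, -1.0]] yaw tool x 91.91 q7 [ 0.38  0.19 -0.69  1.64  0.13  1.35 -0.29]
```

>>> play_rows:
  commands:
    - [0.85, 0, 0, 0, 0, -8, 0]
    - [0.85, 0, 0, 0, 0, -8, 0]
    - [0.85, 0, 0, 0, 0, -8, 0]
    - [0.85, 0, 0, 0, 0, -8, 0]
    - [0.85, 0, 0, 0, 0, -8, 0]

```text
time: 11.6
ee_pos: [550.2, 82.4, 208.9]
tcp_rot: [0.25, 0.653, 0.675, -0.237]
force: [-0.2, -0.6, -0.3]
grip_width: 0.848
```

```bash
python3 - <<'E'
from h import *
st()
E
```

```text
t 11.6 tcp [550.2  82.4 208.9] F [-0.2 -0.6 -0.3] grip 0.848
R [[-0.023, 0.999, 0.027], [0.762, 0.035, -0.646], [-0.647, 0.006, -0.763]] yaw tool x 91.7 q7 [-0.12  0.44 -0.67  1.56  0.76  1.76 -0.85]
```

>>> play_rows:
  commands:
    - [0.85, 0, 0, 0, 0, 8, 0]
    - [0.85, 0, 0, 0, 0, 8, 0]
    - [0.85, 0, 0, 0, 0, 8, 0]
    - [0.85, 0, 0, 0, 0, 8, 0]
    - [0.85, 0, 0, 0, 0, 8, 0]

```text
time: 12.1
ee_pos: [550.5, 82.2, 209.0]
tcp_rot: [-0.001, 0.695, 0.719, 0.003]
force: [-0.5, -0.3, -1.3]
grip_width: 0.848
```

>>> play_rows:
  commands:
    - [0.85, -40, 0, 0, 0, 0, 0]
    - [0.85, -45, 0, 0, 0, 0, 0]
    - [0.85, -45, 0, 0, 0, 0, -5]
    - [0.85, -45, 0, 0, 0, 0, 0]
    - [0.85, -45, 0, 0, 0, 0, 0]

```text
time: 12.6
ee_pos: [565.4, -139.8, 208.0]
tcp_rot: [0.0, 0.663, 0.748, -0.0]
force: [1.1, 0.1, 1.1]
grip_width: 0.845
```

>>> play_rows:
  commands:
    - [0.85, -40, 0, 0, 0, 7, 0]
    - [0.85, -20, 0, 0, 0, 7, 0]
    - [0.85, 0, 0, 0, 0, 7, 0]
    - [0.85, 0, 0, 0, 0, 7, 0]
    - [0.85, 0, 0, 0, 0, 7, 0]

```text
time: 13.1
ee_pos: [573.2, -198.1, 205.7]
tcp_rot: [-0.227, 0.632, 0.713, 0.2]
force: [0.1, 1.0, -0.2]
grip_width: 0.856
```

```bash
cat >> h.py <<'E'
def go2(target,yawdeg,tilt):
    "tilt about tool y after yaw (deg)"
    p,R,s=pose(); a=np.radians(yawdeg)
    Rt=np.array([[np.cos(a),np.sin(a),0],[np.sin(a),-np.cos(a),0],[0,0,-1]])@Rn.from_euler('y',tilt,degrees=True).as_matrix()
    print("tool z target",Rt[:,2].round(3),"dist tool axes",(R.T@(np.array(target)-p)).round(1),"in target axes",(Rt.T@(np.array(target)-p)).round(1),"rotvec",np.degrees(Rn.from_matrix(R.T@Rt).as_rotvec()).round(2))
E
python3 - <<'E'
from h import *
st(); go2([*S2W(39,18),161],97,35)
c=cams.camera("wrist"); cv2.imwrite("pics/w6.png",c["pixels"])
E
```

```text
t 13.1 tcp [ 573.2 -198.1  205.7] F [ 0.1  1.  -0.2] grip 0.856
R [[-0.097, 0.993, -0.07], [0.811, 0.12, 0.573], [0.577, -0.001, -0.817]] yaw tool x 96.83 q7 [ 0.91  0.61 -0.55  1.26 -0.22  1.67  0.52]
tool z target [-0.07   0.569 -0.819] dist tool axes [-23.3  -9.   38.3] in target axes [-23.2  -9.   38.4] rotvec [ 0.03 -0.23 -0.14]
```

View pics/w6.png

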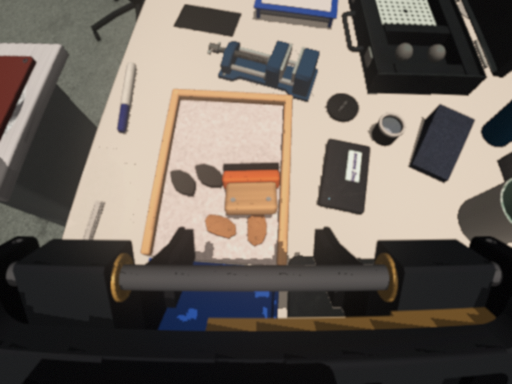

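>>> play_rows:
  commands:
    - [0.85, -12, -4.5, 15, 0, 0, 0]
    - [0.85, -11, -4.5, 15, 0, 0, 0]
    - [0.85, 0, 0, 8, 0, 0, 0]
    - [0.85, 0, 0, 0, 0, 0, 0]

```text
time: 13.55
ee_pos: [563.3, -193.9, 160.4]
tcp_rot: [-0.227, 0.631, 0.714, 0.199]
force: [0.8, 1.2, 0.6]
grip_width: 0.849
```

```bash
python3 - <<'E'
from h import *
st(); go2([*S2W(39,75),79.6],97,35)
c=cams.camera("wrist"); cv2.imwrite("pics/w7.png",c["pixels"])
X=[[*S2W(9,88),88],[*S2W(66,91),91],[*S2W(12,52),100],[*S2W(68,57),102],[*S2W(39,70),87]]
print(proj(c,X).round(0).tolist())
E
```

```text
t 13.55 tcp [ 563.3 -193.9  160.4] F [0.8 1.2 0.6] grip 0.849
R [[-0.1, 0.992, -0.073], [0.812, 0.124, 0.57], [0.574, -0.002, -0.819]] yaw tool x 97.01 q7 [ 0.92  0.62 -0.55  1.34 -0.21  1.59  0.56]
tool z target [-0.07   0.569 -0.819] dist tool axes [-1.7  4.8 97.4] in target axes [-1.6  4.6 97.5] rotvec [-0.17 -0.06  0.01]
[[230.0, 173.0], [285.0, 173.0], [228.0, 203.0], [287.0, 201.0], [258.0, 192.0]]
```

View pics/w7.png

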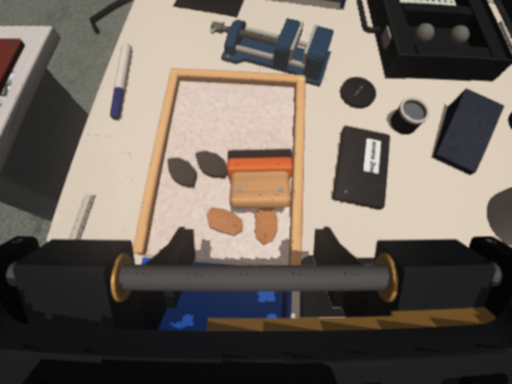

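>>> play_rows:
  commands:
    - [0.85, -1.5, 6, 20, 0, 0, 0]
    - [0.85, 0, 0, 20, 0, 0, 0]
    - [0.85, 0, 0, 15, 0, 0, 0]
    - [0.85, 0, 0, 0, 0, 0, 0]

```text
time: 14.0
ee_pos: [565.4, -162.3, 114.6]
tcp_rot: [-0.226, 0.63, 0.715, 0.199]
force: [-0.7, -0.1, 0.4]
grip_width: 0.849
```

```bash
python3 - <<'E'
from h import *
st(); go2([*S2W(40.5,75),79.6],97,35)
c=cams.camera("wrist"); cv2.imwrite("pics/w8.png",c["pixels"])
p,R,s=pose(); print(proj(c,[p,p+R[:,1]*37,p-R[:,1]*37]))
c=cams.camera("side"); crop(c,180,180,300,280,"s8.png",6)
E
```

```text
t 14.0 tcp [ 565.4 -162.3  114.6] F [-0.7 -0.1  0.4] grip 0.849
R [[-0.103, 0.992, -0.074], [0.812, 0.126, 0.57], [0.575, -0.001, -0.819]] yaw tool x 97.2 q7 [ 0.9   0.63 -0.56  1.43 -0.21  1.48  0.56]
tool z target [-0.07   0.569 -0.819] dist tool axes [-1.   0.2 42. ] in target axes [-1.   0.1 42.1] rotvec [-0.21 -0.06  0.16]
[[253.3202183  224.45791823]
 [304.68901616 224.38989241]
 [201.98431814 224.39497567]]
scale 6
```

View pics/w8.png

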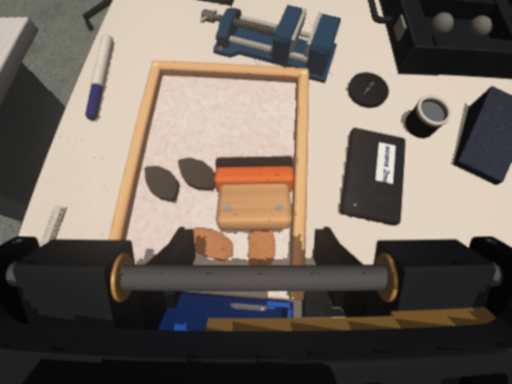

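View pics/s8.png

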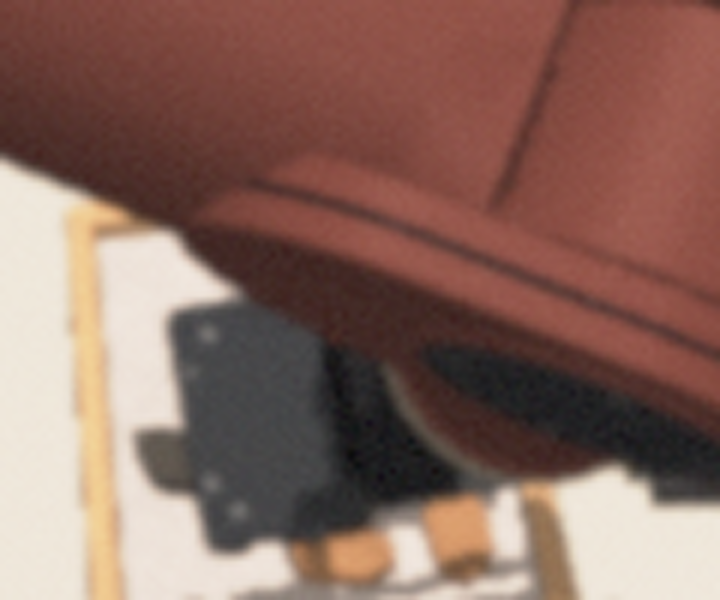

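>>> play_rows:
  commands:
    - [0.85, -1, 0.5, 15, 0, 0, 0]
    - [0.85, 0, 0, 15, 0, 0, 0]
    - [0.85, 0, 0, 10, 0, 0, 0]
    - [0.85, 0, 0, 0, 0, 0, 0]

```text
time: 14.5
ee_pos: [562.6, -140.3, 80.3]
tcp_rot: [-0.227, 0.63, 0.715, 0.199]
force: [0.6, -0.0, -0.4]
grip_width: 0.848
```

```bash
python3 - <<'E'
from h import *
st()
c=cams.camera("wrist"); cv2.imwrite("pics/w9.png",c["pixels"])
E
```

```text
t 14.5 tcp [ 562.6 -140.3   80.3] F [ 0.6 -0.  -0.4] grip 0.848
R [[-0.102, 0.992, -0.074], [0.812, 0.126, 0.57], [0.575, -0.002, -0.818]] yaw tool x 97.17 q7 [ 0.89  0.64 -0.56  1.49 -0.21  1.41  0.56]
```

View pics/w9.png

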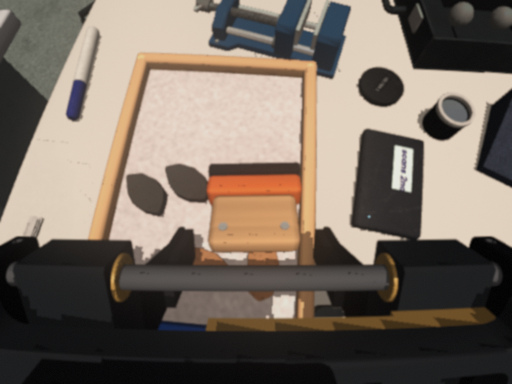

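>>> play_rows:
  commands:
    - [0, 0, 0, 0, 0, 0, 0]
    - [0, 0, 0, 0, 0, 0, 0]
    - [0, 0, 0, 0, 0, 0, 0]
    - [0, 0, 0, 0, 0, 0, 0]
    - [0, 0, 0, 0, 0, 0, 0]

```text
time: 15.05
ee_pos: [563.7, -142.1, 81.8]
tcp_rot: [-0.225, 0.631, 0.715, 0.199]
force: [0.1, -0.5, -0.5]
grip_width: 0.483
```

```bash
python3 - <<'E'
from h import *
st()
c=cams.camera("wrist"); cv2.imwrite("pics/w10.png",c["pixels"])
p,R,s=pose(); print(proj(c,[p]))
E
```

```text
t 15.05 tcp [ 563.7 -142.1   81.8] F [ 0.1 -0.5 -0.5] grip 0.483
R [[-0.102, 0.992, -0.071], [0.813, 0.124, 0.569], [0.573, 0.0, -0.819]] yaw tool x 97.15 q7 [ 0.89  0.64 -0.56  1.49 -0.21  1.41  0.56]
[[252.93428119 222.9303943 ]]
```

View pics/w10.png

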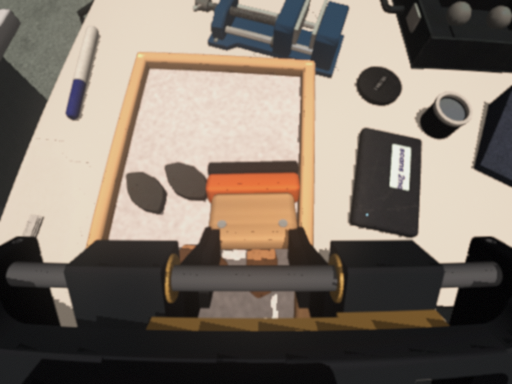

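```bash
python3 - <<'E'
from h import *
a=cams.camera("top"); b=cams.camera("wrist"); s=cams.camera("side")
T=np.array([(405,200),(396,133)])/5.3-.4+[240,160]
Wd=np.array([(222,226),(285,226)],float)
Sd=np.array([(365,320),(478,297)])/6-.42+[180,200]
X=tri(a,T,b,Wd); print(X.round(1), W2S(X).round(1)); print("reproj side",proj(s,X)-Sd, "top",proj(a,X)-T,"wr",proj(b,X)-Wd)
Y=tri(s,Sd,b,Wd); print(Y.round(1),proj(b,Y)-Wd)
print("now st",W2S(pose()[0]))
E
```

```text
[[ 543.5 -151.4  100.9]
 [ 583.4 -146.3  102.6]] [[20.8 63.7]
 [60.9 66.9]]
reproj side [[ 1.60313425 -0.76553827]
 [ 0.65885963 -0.73142924]] top [[-0.17051415 -0.30990519]
 [-0.01098064 -0.58564192]] wr [[-1.54296174  0.59190674]
 [-2.75565396 -0.15371055]]
[[ 541.9 -149.2   95.5]
 [ 583.8 -145.5   99.5]] [[-2.56319144 -1.13219381]
 [-2.55788601 -0.28091165]]
now st [41.37779904 72.11259844]
```

```bash
python3 - <<'E'
from h import *
c=cams.camera("wrist"); crop(c,160,150,350,290,"w11.png")
p,R,s=pose(); w=s["grip_width"]*43.5
print([(k,((proj(c,[p+R[:,1]*w-R[:,2]*k, p-R[:,1]*w-R[:,2]*k])-[160,150])*800/190).round(0).tolist()) for k in (0,19,40)])
E
```

```text
scale 4.2105263157894735
[(0, [[455.0, 307.0], [327.0, 308.0]]), (19, [[461.0, 353.0], [321.0, 353.0]]), (40, [[468.0, 415.0], [312.0, 415.0]])]
```

View pics/w11.png

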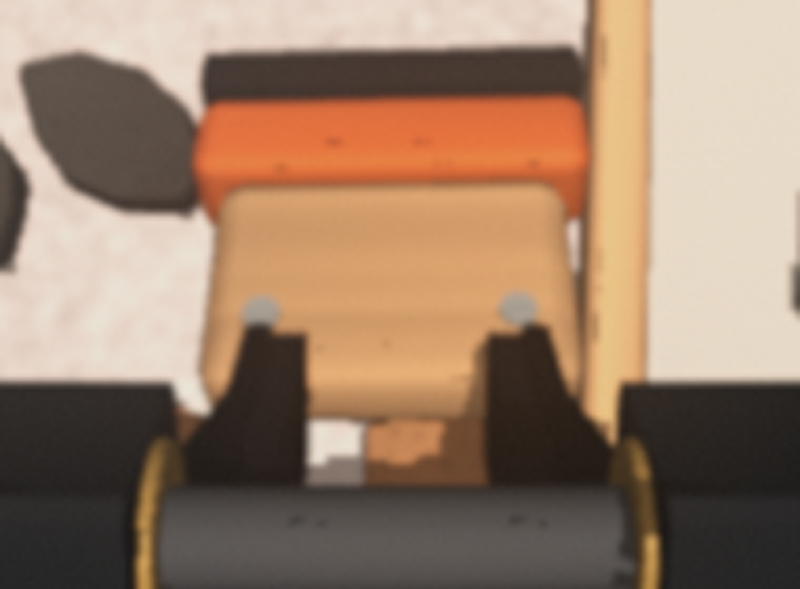

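```bash
python3 - <<'E'
from h import *
st()
E
```

```text
t 15.3 tcp [ 563.6 -142.    81.7] F [0.3 0.3 0.7] grip 0.252
R [[-0.102, 0.992, -0.071], [0.813, 0.125, 0.569], [0.574, -0.0, -0.819]] yaw tool x 97.15 q7 [ 0.89  0.64 -0.56  1.49 -0.21  1.41  0.56]
```

>>> play_rows:
  commands:
    - [0.5, 0, 0, -10, 0, 0, 0]
    - [0.5, 0, 0, -30, 0, 0, 0]
    - [0.5, 0, 0, -40, 0, 0, 0]
    - [0.5, 0, 0, -40, 0, 0, 0]
    - [0.5, 0, 0, 0, 0, 0, 0]

```text
time: 15.8
ee_pos: [574.1, -215.0, 184.6]
tcp_rot: [-0.221, 0.633, 0.715, 0.2]
force: [-0.5, -0.3, 0.9]
grip_width: 0.492
```

```bash
python3 - <<'E'
from h import *
st()
p,R,s=pose()
for n in("wrist","side","top"):
    c=cams.camera(n); cv2.imwrite(f"pics/{n}12.png",c["pixels"]); w=s["grip_width"]*43.5
    print(n,proj(c,[p,p+R[:,1]*w,p-R[:,1]*w,p-R[:,2]*19]).round(0).tolist())
E
```

```text
t 15.8 tcp [ 574.1 -215.   184.6] F [-0.5 -0.3  0.9] grip 0.492
R [[-0.102, 0.993, -0.064], [0.816, 0.12, 0.565], [0.569, 0.005, -0.822]] yaw tool x 97.1 q7 [ 0.92  0.63 -0.54  1.26 -0.2   1.65  0.55]
wrist [[253.0, 223.0], [283.0, 223.0], [223.0, 223.0], [253.0, 234.0]]
side [[259.0, 247.0], [270.0, 245.0], [248.0, 249.0], [260.0, 246.0]]
top [[342.0, 185.0], [341.0, 178.0], [343.0, 192.0], [347.0, 184.0]]
```

View pics/side12.png

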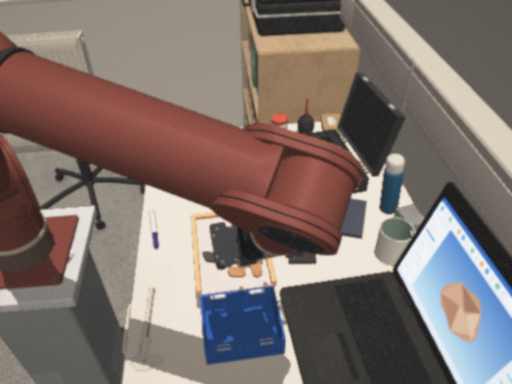

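View pics/wrist12.png

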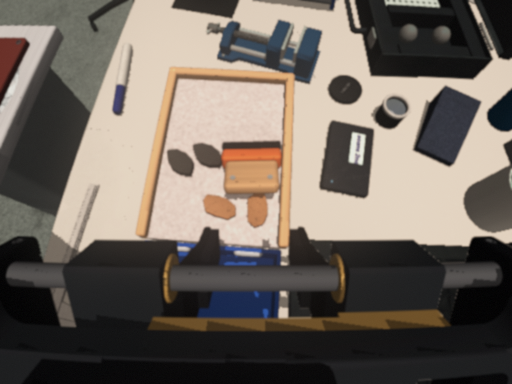

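```bash
python3 - <<'E'
from h import *
im=cv2.imread("pics/wrist12.png")[190:300,170:340]; cv2.imwrite("pics/w13.png",cv2.resize(im,None,fx=4.7,fy=4.7,interpolation=cv2.INTER_CUBIC))
E
```

```text
(no output)
```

View pics/w13.png

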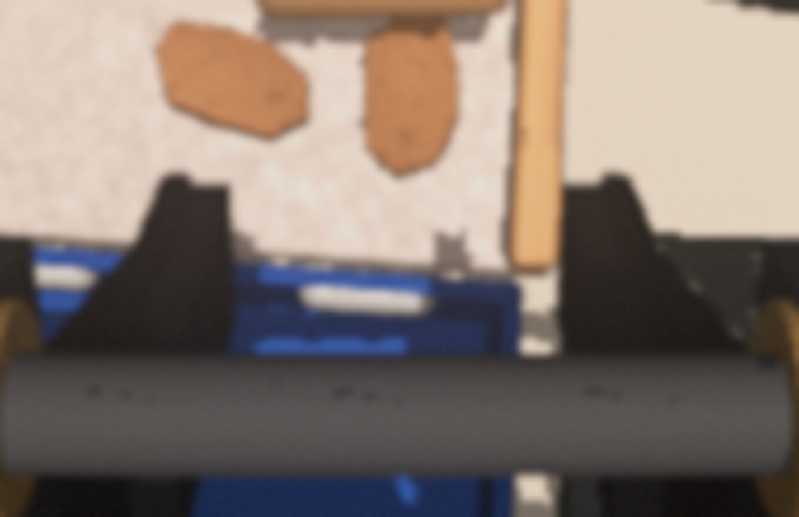

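>>> play_rows:
  commands:
    - [0, 0, 0, -30, 0, -7, 0]
    - [0, 0, 0, -20, 0, -7, 0]
    - [0, 0, 0, 0, 0, -7, 0]
    - [0, 0, 0, 0, 0, -7, 0]
    - [0, 0, 0, 0, 0, -7, 0]

```text
time: 16.45
ee_pos: [575.4, -236.0, 222.2]
tcp_rot: [0.002, 0.661, 0.75, -0.001]
force: [0.2, 0.4, -1.5]
grip_width: 0.129
```

```bash
python3 - <<'E'
from h import *
st(); go2([*S2W(-10,185),130],97,0)
E
```

```text
t 16.45 tcp [ 575.4 -236.   222.2] F [ 0.2  0.4 -1.5] grip 0.129
R [[-0.126, 0.992, 0.001], [0.992, 0.126, -0.004], [-0.005, 0.001, -1.0]] yaw tool x 97.23 q7 [ 0.72  0.3  -0.52  1.47  0.15  1.41  0.33]
tool z target [ 0.  0. -1.] dist tool axes [211.7 -42.3  91.3] in target axes [211.1 -43.1  92.2] rotvec [0.03 0.26 0.23]
```

>>> play_rows:
  commands:
    - [0, 40, -10, 0, 0, 0, 0]
    - [0, 45, -10, 0, 0, 0, 0]
    - [0, 45, -10, 0, 0, 0, 0]
    - [0, 45, -12, 20, 0, 0, 0]
    - [0, 36, 0, 30, 0, 0, 0]

```text
time: 16.95
ee_pos: [506.5, -30.4, 172.6]
tcp_rot: [0.001, 0.661, 0.751, -0.0]
force: [1.3, 0.4, -0.5]
grip_width: 0.006
```

>>> play_rows:
  commands:
    - [0, 0, 0, 40, 0, 0, 0]
    - [0, 0, 0, 20, 0, 0, 0]
    - [0, 0, 0, 10, 0, 0, 0]
    - [0, 0, 0, 0, 0, 0, 0]

```text
time: 17.35
ee_pos: [506.4, -32.8, 101.0]
tcp_rot: [-0.001, 0.661, 0.75, -0.001]
force: [0.2, -0.3, 1.1]
grip_width: 0.001
```

```bash
python3 - <<'E'
from h import *
st(); go2([*S2W(-10,185),65],97,0)
c=cams.camera("side"); crop(c,170,170,310,290,"s14.png",5)
c=cams.camera("wrist"); cv2.imwrite("pics/w14.png",c["pixels"])
E
```

```text
t 17.35 tcp [506.4 -32.8 101. ] F [ 0.2 -0.3  1.1] grip 0.001
R [[-0.125, 0.992, -0.003], [0.992, 0.125, 0.001], [0.001, -0.003, -1.0]] yaw tool x 97.19 q7 [ 0.58  0.17 -0.65  1.89  0.11  1.12  0.01]
tool z target [ 0.  0. -1.] dist tool axes [ 1.   0.8 36. ] in target axes [ 1.   0.7 36. ] rotvec [-0.17 -0.06  0.19]
scale 5
```

View pics/s14.png

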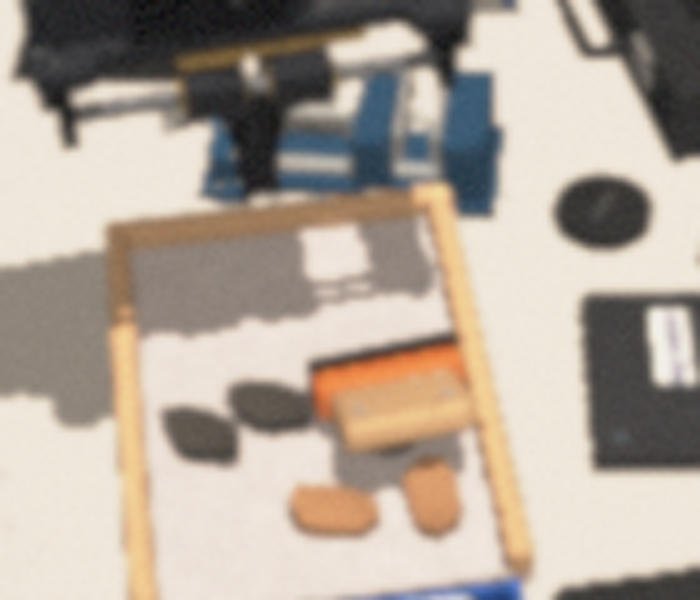

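View pics/w14.png

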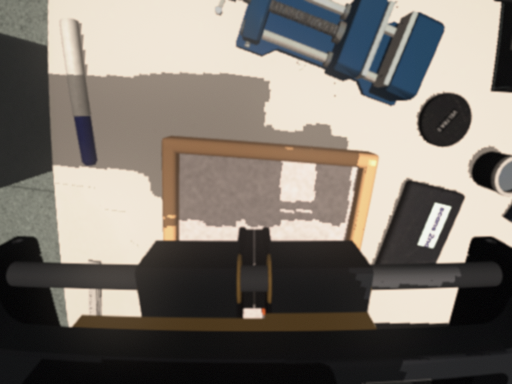

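```bash
python3 - <<'E'
from h import *
c=cams.camera("side"); p,R,s=pose()
for k in (0,10,20,30,40): print(k,((proj(c,[p+[0,0,k]])-[170,170])*5).round(0))
E
```

```text
0 [[266. 226.]]
10 [[264. 210.]]
20 [[263. 195.]]
30 [[262. 179.]]
40 [[260. 163.]]
```

>>> play_rows:
  commands:
    - [0, 0, 0, 15, 0, 0, 0]
    - [0, 0, 0, 15, 0, 0, 0]
    - [0, 0, 0, 6, 0, 0, 0]
    - [0, 0, 0, 0, 0, 0, 0]

```text
time: 17.9
ee_pos: [506.8, -33.1, 65.1]
tcp_rot: [-0.001, 0.662, 0.75, -0.001]
force: [0.5, -0.5, -0.2]
grip_width: 0.007
```

>>> play_rows:
  commands:
    - [0, 0, 0, 3, 0, 0, 0]
    - [0, 0, 0, 3, 0, 0, 0]
    - [0, 0, 0, 0, 0, 0, 0]

```text
time: 18.2
ee_pos: [507.8, -33.1, 60.4]
tcp_rot: [-0.0, 0.662, 0.75, -0.0]
force: [-0.4, -0.5, -0.2]
grip_width: 0.001
```

>>> play_rows:
  commands:
    - [0, 0, 0, 3, 0, 0, 0]
    - [0, 0, 0, 0, 0, 0, 0]

```text
time: 18.4
ee_pos: [507.7, -33.2, 57.3]
tcp_rot: [-0.0, 0.662, 0.75, -0.0]
force: [0.0, -0.3, 0.1]
grip_width: 0.007
```

>>> play_rows:
  commands:
    - [0, 0, 0, 3, 0, 0, 0]
    - [0, 0, 0, 0, 0, 0, 0]

```text
time: 18.6
ee_pos: [507.6, -33.2, 54.2]
tcp_rot: [-0.0, 0.662, 0.75, -0.0]
force: [0.5, 0.2, 0.5]
grip_width: 0.005
```

>>> play_rows:
  commands:
    - [0, 0, 0, 5, 0, 0, 0]
    - [0, 0, 0, 4, 0, 0, 0]
    - [0, 0, 0, 0, 0, 0, 0]

```text
time: 18.9
ee_pos: [507.3, -33.1, 44.8]
tcp_rot: [-0.0, 0.662, 0.75, -0.0]
force: [0.2, 1.0, 0.4]
grip_width: 0.006
```

>>> play_rows:
  commands:
    - [0, 0, 0, 2, 0, 0, 0]
    - [0, 0, 0, 2, 0, 0, 0]
    - [0, 0, 0, 0, 0, 0, 0]

```text
time: 19.2
ee_pos: [507.7, -33.1, 41.3]
tcp_rot: [-0.0, 0.662, 0.75, -0.0]
force: [-0.6, 1.0, -0.1]
grip_width: 0.006
```

>>> play_rows:
  commands:
    - [0, 0, 0, 2, 0, 0, 0]
    - [0, 0, 0, 0, 0, 0, 0]

```text
time: 19.4
ee_pos: [507.7, -33.1, 39.3]
tcp_rot: [-0.0, 0.662, 0.75, -0.0]
force: [-0.2, 0.9, -0.7]
grip_width: 0.006
```

>>> play_rows:
  commands:
    - [0, 0, 0, 2, 0, 0, 0]
    - [0, 0, 0, 0, 0, 0, 0]

```text
time: 19.6
ee_pos: [507.7, -33.1, 37.3]
tcp_rot: [-0.0, 0.662, 0.75, -0.0]
force: [0.5, -0.2, 0.2]
grip_width: 0.007
```

>>> play_rows:
  commands:
    - [0, 0, 0, 2, 0, 0, 0]
    - [0, 0, 0, 0, 0, 0, 0]

```text
time: 19.8
ee_pos: [507.7, -33.2, 35.3]
tcp_rot: [-0.0, 0.662, 0.75, -0.0]
force: [0.9, 0.3, -0.1]
grip_width: 0.01
```

>>> play_rows:
  commands:
    - [0, 0, 0, 2, 0, 0, 0]
    - [0, 0, 0, 0, 0, 0, 0]

```text
time: 20.0
ee_pos: [507.7, -33.1, 33.3]
tcp_rot: [-0.0, 0.662, 0.75, -0.0]
force: [0.4, -0.1, -0.7]
grip_width: 0.008
```

>>> play_rows:
  commands:
    - [0, 0, 0, 1.5, 0, 0, 0]
    - [0, 0, 0, 0, 0, 0, 0]

```text
time: 20.2
ee_pos: [507.7, -33.1, 31.9]
tcp_rot: [-0.0, 0.662, 0.75, -0.0]
force: [0.2, 0.3, -0.5]
grip_width: 0.004
```

```bash
python3 - <<'E'
from h import *
st()
c=cams.camera("side"); crop(c,170,170,310,290,"s15.png",5)
E
```

```text
t 20.2 tcp [507.7 -33.1  31.9] F [ 0.2  0.3 -0.5] grip 0.004
R [[-0.125, 0.992, -0.0], [0.992, 0.125, 0.0], [0.0, -0.0, -1.0]] yaw tool x 97.16 q7 [ 0.55  0.26 -0.64  1.96  0.18  0.98 -0.05]
scale 5
```

View pics/s15.png

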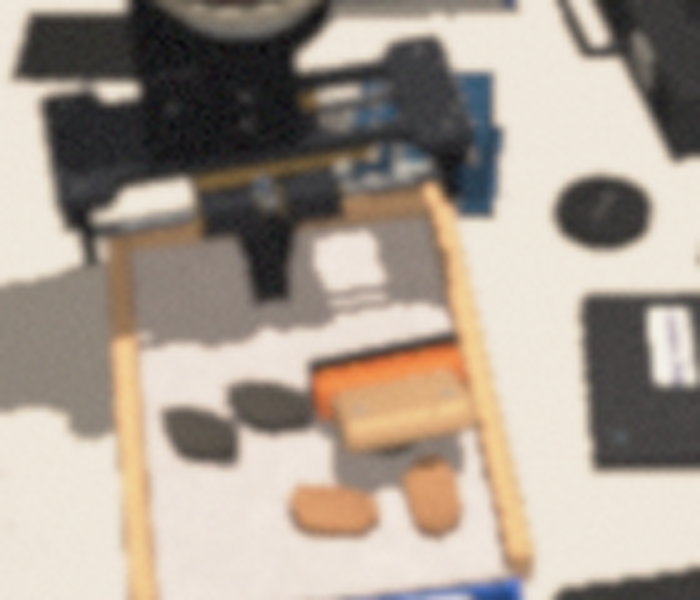

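>>> play_rows:
  commands:
    - [0, 0, 0, 1.5, 0, 0, 0]
    - [0, 0, 0, 0, 0, 0, 0]

```text
time: 20.45
ee_pos: [507.8, -33.2, 30.4]
tcp_rot: [-0.0, 0.662, 0.75, -0.0]
force: [0.8, 0.2, 0.1]
grip_width: 0.002
```

>>> play_rows:
  commands:
    - [0, 0, 0, 1.5, 0, 0, 0]
    - [0, 0, 0, 0, 0, 0, 0]

```text
time: 20.65
ee_pos: [507.7, -33.1, 28.8]
tcp_rot: [-0.0, 0.662, 0.75, -0.0]
force: [-0.5, 0.2, -1.5]
grip_width: 0.006
```

>>> play_rows:
  commands:
    - [0, 0, 0, 1.5, 0, 0, 0]
    - [0, 0, 0, 0, 0, 0, 0]

```text
time: 20.85
ee_pos: [507.9, -33.1, 27.6]
tcp_rot: [0.0, 0.662, 0.75, 0.0]
force: [-1.0, 0.2, 1.1]
grip_width: 0.006
```

>>> play_rows:
  commands:
    - [0, 0, 0, 1.5, 0, 0, 0]
    - [0, 0, 0, 0, 0, 0, 0]

```text
time: 21.05
ee_pos: [508.0, -33.2, 27.5]
tcp_rot: [0.0, 0.662, 0.75, -0.0]
force: [-8.8, 0.1, 21.2]
grip_width: 0.006
```

>>> play_rows:
  commands:
    - [0, 0, 0, 1, 0, 0, 0]
    - [0, 0, 0, 0, 0, 0, 0]

```text
time: 21.25
ee_pos: [508.0, -33.2, 27.4]
tcp_rot: [0.0, 0.662, 0.75, -0.001]
force: [-13.3, 0.5, 33.3]
grip_width: 0.006
```

>>> play_rows:
  commands:
    - [0, 0, 0, -20, 0, 0, 0]
    - [0.85, 0, 0, -45, 0, 0, 0]
    - [0.85, 0, 0, -45, 0, 0, 0]
    - [0.85, -30, 10, -30, 0, 0, 0]
    - [0.85, -45, 15, 0, 0, 0, 0]

```text
time: 21.75
ee_pos: [545.1, -102.9, 170.7]
tcp_rot: [0.004, 0.66, 0.751, 0.002]
force: [0.7, -0.6, 0.2]
grip_width: 0.283
```

>>> play_rows:
  commands:
    - [0.85, -45, 15, 0, 0, 7, 0]
    - [0.85, -45, 10, 10, 0, 7, 0]
    - [0.85, 0, 0, 0, 0, 7, 0]
    - [0.85, 0, 0, 0, 0, 7, 0]
    - [0.85, 0, 0, 0, 0, 7, 0]

```text
time: 22.25
ee_pos: [578.1, -190.2, 149.8]
tcp_rot: [-0.227, 0.631, 0.714, 0.201]
force: [-0.6, 1.1, -0.3]
grip_width: 0.742
```

```bash
cat >> h.py <<'E'
TL=32.4
def g3(tipS,yaw,tilt):
    "station x,y,z of TRUE fingertip; yaw world of tool x, tilt about tool y"
    a=np.radians(yaw)
    Rt=np.array([[np.cos(a),np.sin(a),0],[np.sin(a),-np.cos(a),0],[0,0,-1]])@Rn.from_euler('y',tilt,degrees=True).as_matrix()
    w=np.array([*S2W(*tipS[:2]),tipS[2]])+TL*Rt[:,2]
    go2(w,yaw,tilt); p,R,s=pose(); q=p-TL*R[:,2]; print("true tip station",W2S(q).round(1),q[2].round(1))
E
python3 - <<'E'
from h import *
st(); g3([40.5,75-46,79.6+66],97,35)
E
```

```text
t 22.25 tcp [ 578.1 -190.2  149.8] F [-0.6  1.1 -0.3] grip 0.742
R [[-0.101, 0.992, -0.07], [0.81, 0.123, 0.573], [0.577, 0.001, -0.816]] yaw tool x 97.12 q7 [ 0.9   0.65 -0.55  1.32 -0.21  1.58  0.55]
tool z target [-0.07   0.569 -0.819] dist tool axes [  2.9 -12.5  39.6] in target axes [  3.  -12.5  39.6] rotvec [ 0.01 -0.27  0.1 ]
true tip station [54.9  4.6] 176.2
```

>>> play_rows:
  commands:
    - [0.85, 3, -12.5, 0, 0, 0, 0]
    - [0.85, 0, 0, 20, 0, 0, 0]
    - [0.85, 0, 0, 20, 0, 0, 0]
    - [0.85, 0, 0, 0, 0, 0, 0]

```text
time: 22.65
ee_pos: [560.9, -163.5, 116.6]
tcp_rot: [-0.228, 0.63, 0.715, 0.199]
force: [-0.4, 0.9, 0.4]
grip_width: 0.845
```

```bash
python3 - <<'E'
from h import *
st(); g3([40.5,75,79.6],97,35)
c=cams.camera("wrist"); cv2.imwrite("pics/w16.png",c["pixels"])
p,R,s=pose(); print(proj(c,[p-TL*R[:,2]]))
E
```

```text
t 22.65 tcp [ 560.9 -163.5  116.6] F [-0.4  0.9  0.4] grip 0.845
R [[-0.102, 0.992, -0.075], [0.811, 0.126, 0.571], [0.576, -0.003, -0.817]] yaw tool x 97.14 q7 [ 0.91  0.62 -0.56  1.43 -0.21  1.49  0.56]
tool z target [-0.07   0.569 -0.819] dist tool axes [-1.8  5.1 76.4] in target axes [-1.6  4.7 76.5] rotvec [-0.28 -0.17  0.12]
true tip station [39.1 32.1] 143.1
[[253.54077514 244.53606026]]
```

View pics/w16.png

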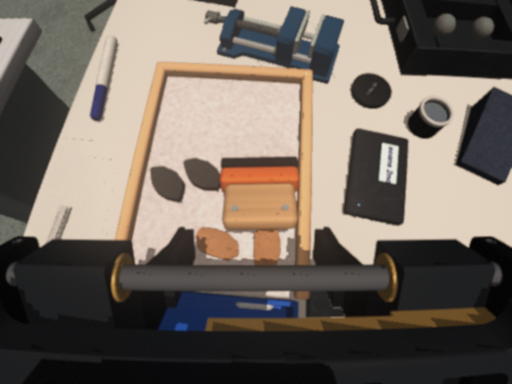

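>>> play_rows:
  commands:
    - [0.85, -1.5, 5, 15, 0, 0, 0]
    - [0.85, 0, 0, 20, 0, 0, 0]
    - [0.85, 0, 0, 12, 0, 0, 0]
    - [0.85, 0, 0, 0, 0, 0, 0]

```text
time: 23.1
ee_pos: [563.4, -137.9, 78.1]
tcp_rot: [-0.227, 0.63, 0.715, 0.199]
force: [0.7, -0.0, -0.3]
grip_width: 0.848
```

```bash
python3 - <<'E'
from h import *
st(); g3([40.5,75,79.6],97,35)
c=cams.camera("wrist"); crop(c,130,140,380,290,"w17.png")
E
```

```text
t 23.1 tcp [ 563.4 -137.9   78.1] F [ 0.7 -0.  -0.3] grip 0.848
R [[-0.102, 0.992, -0.074], [0.812, 0.126, 0.57], [0.575, -0.002, -0.818]] yaw tool x 97.18 q7 [ 0.89  0.64 -0.56  1.5  -0.21  1.4   0.56]
tool z target [-0.07   0.569 -0.819] dist tool axes [-0.2 -0.7 30.5] in target axes [-0.1 -0.9 30.5] rotvec [-0.21 -0.08  0.15]
true tip station [42.8 57.7] 104.6
scale 3.2
```

View pics/w17.png

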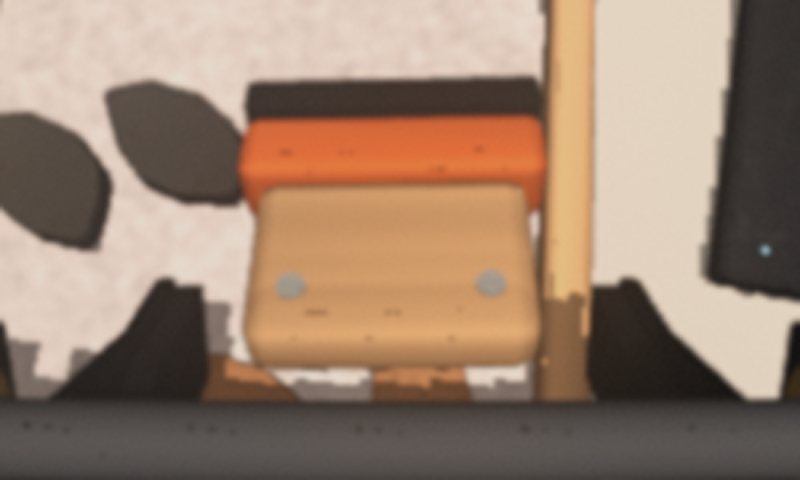

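>>> play_rows:
  commands:
    - [0.85, 0, -1, 12, 0, 0, 0]
    - [0.85, 0, 0, 12, 0, 0, 0]
    - [0.85, 0, 0, 5, 0, 0, 0]
    - [0.85, 0, 0, 0, 0, 0, 0]

```text
time: 23.55
ee_pos: [560.3, -122.0, 54.8]
tcp_rot: [-0.226, 0.631, 0.715, 0.199]
force: [0.2, -0.2, -0.1]
grip_width: 0.852
```

```bash
python3 - <<'E'
from h import *
st(); g3([40.5,75,79.6],97,35)
c=cams.camera("wrist"); crop(c,130,140,380,290,"w18.png")
E
```

```text
t 23.55 tcp [ 560.3 -122.    54.8] F [ 0.2 -0.2 -0.1] grip 0.852
R [[-0.102, 0.992, -0.073], [0.812, 0.125, 0.57], [0.574, -0.001, -0.819]] yaw tool x 97.16 q7 [ 0.88  0.65 -0.57  1.54 -0.21  1.34  0.56]
tool z target [-0.07   0.569 -0.819] dist tool axes [0.1 0.2 2.1] in target axes [0.1 0.2 2.1] rotvec [-0.17 -0.06  0.13]
true tip station [40.5 73.6] 81.3
scale 3.2
```

View pics/w18.png

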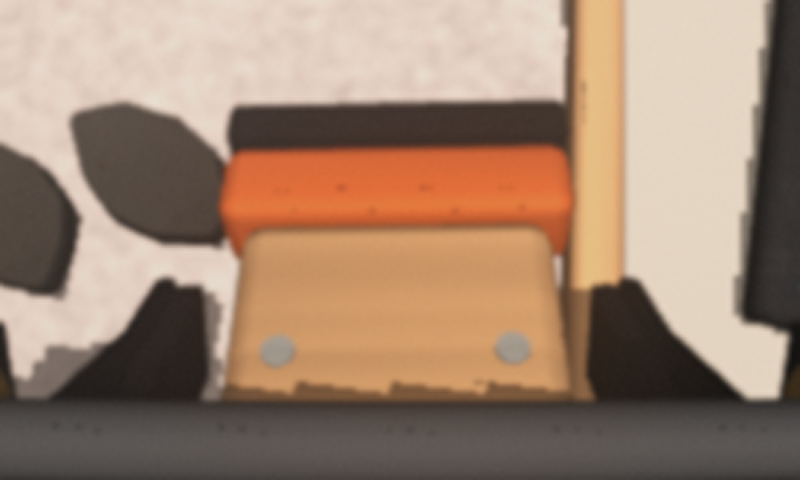

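>>> play_rows:
  commands:
    - [0, 0, 0, 0, 0, 0, 0]
    - [0, 0, 0, 0, 0, 0, 0]
    - [0, 0, 0, 0, 0, 0, 0]
    - [0, 0, 0, 0, 0, 0, 0]
    - [0, 0, 0, 0, 0, 0, 0]

```text
time: 24.1
ee_pos: [561.1, -123.2, 55.6]
tcp_rot: [-0.225, 0.631, 0.715, 0.199]
force: [0.1, -0.5, 0.5]
grip_width: 0.691
```

>>> play_rows:
  commands:
    - [0, 6, 0, -8, 0, 0, 0]
    - [0, 11.5, 0, -16.4, 0, 0, 0]
    - [0, 11.5, 0, -16.4, 0, 0, 0]
    - [0, 17, 0, -25, 0, 0, 0]
    - [0, 17, 0, -25, 0, 0, 0]

```text
time: 24.6
ee_pos: [560.6, -123.2, 167.3]
tcp_rot: [-0.226, 0.631, 0.715, 0.199]
force: [1.1, -0.4, -1.3]
grip_width: 0.684
```

```bash
python3 - <<'E'
from h import *
st()
c=cams.camera("wrist"); cv2.imwrite("pics/w19.png",c["pixels"])
E
```

```text
t 24.6 tcp [ 560.6 -123.2  167.3] F [ 1.1 -0.4 -1.3] grip 0.684
R [[-0.102, 0.992, -0.072], [0.813, 0.125, 0.569], [0.574, -0.001, -0.819]] yaw tool x 97.14 q7 [ 0.89  0.54 -0.59  1.45 -0.25  1.52  0.5 ]
```

View pics/w19.png

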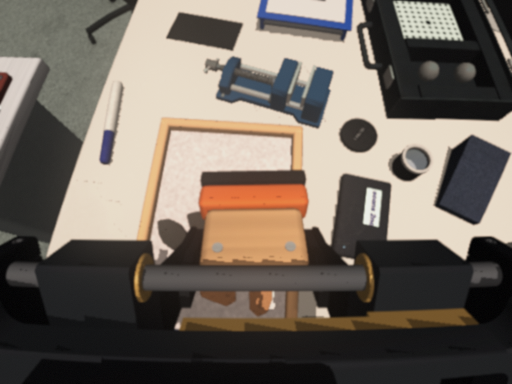

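>>> play_rows:
  commands:
    - [0, 10, 0, -15, 0, -7.5, 0]
    - [0, 10, 0, -15, 0, -7.5, 0]
    - [0, 10, 0, -15, 0, -7.5, 0]
    - [0, 10, 0, 0, 0, -7.5, 0]
    - [0, 10, 0, 0, 0, -7.5, 0]

```text
time: 25.15
ee_pos: [558.5, -97.7, 224.9]
tcp_rot: [0.02, 0.662, 0.749, -0.015]
force: [0.4, 0.3, -2.4]
grip_width: 0.686
```

>>> play_rows:
  commands:
    - [0, 20, 0, 0, 0, -7.5, 0]
    - [0, 20, 0, 0, 0, -7.5, 0]
    - [0, 20, 0, 0, 0, -7.5, 0]
    - [0, 20, 0, 0, 0, -7.5, 0]
    - [0, 20, 0, 0, 0, -7.5, 0]

```text
time: 25.65
ee_pos: [546.7, -3.3, 194.9]
tcp_rot: [0.26, 0.622, 0.704, -0.226]
force: [0.7, -0.5, -2.9]
grip_width: 0.69
```

```bash
python3 - <<'E'
from h import *
st(); g3([0,190,115],97,-40)
for n in("side","top","wrist"): cv2.imwrite(f"pics/{n}20.png",cams.camera(n)["pixels"])
E
```

```text
t 25.65 tcp [546.7  -3.3 194.9] F [ 0.7 -0.5 -2.9] grip 0.69
R [[-0.092, 0.992, 0.086], [0.757, 0.126, -0.641], [-0.647, 0.006, -0.763]] yaw tool x 96.92 q7 [ 0.08  0.33 -0.73  1.74  0.8   1.6  -0.72]
tool z target [ 0.078 -0.638 -0.766] dist tool axes [ 37.2 -33.4 105.5] in target axes [ 36.7 -32.6 105.9] rotvec [ 0.41  0.28 -0.06]
true tip station [ 29.3 232.4] 219.6
```

View pics/side20.png

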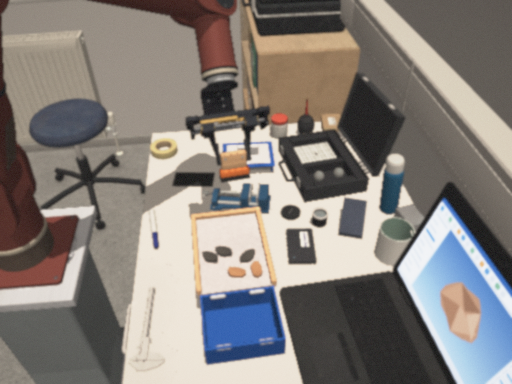

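View pics/wrist20.png

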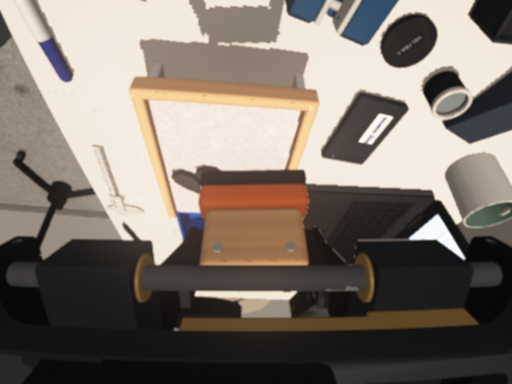

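>>> play_rows:
  commands:
    - [0, 8, -8, 21, 0, 0, 0]
    - [0, 8, -8, 21, 0, 0, 0]
    - [0, 8, -8, 21, 0, 0, 0]
    - [0, 8, -4, 21, 0, 0, 0]
    - [0, 4, 0, 12, 0, 0, 0]

```text
time: 26.3
ee_pos: [521.8, -44.6, 95.7]
tcp_rot: [0.256, 0.623, 0.704, -0.227]
force: [-0.3, 0.6, -1.8]
grip_width: 0.688
```

```bash
python3 - <<'E'
from h import *
st(); g3([5,185,112],97,-40)
c=cams.camera("side"); crop(c,170,160,310,280,"s21.png",5)
c=cams.camera("top"); crop(c,230,150,370,260,"t21.png",5)
E
```

```text
t 26.3 tcp [521.8 -44.6  95.7] F [-0.3  0.6 -1.8] grip 0.688
R [[-0.093, 0.993, 0.077], [0.76, 0.121, -0.638], [-0.643, -0.001, -0.766]] yaw tool x 96.99 q7 [ 0.11  0.37 -0.7   1.92  0.85  1.43 -0.83]
tool z target [ 0.078 -0.638 -0.766] dist tool axes [-0.1  1.8 11.3] in target axes [-0.1  1.8 11.3] rotvec [-0.05 -0.01 -0.01]
true tip station [  2.7 192.2] 120.6
scale 5
scale 5
```

View pics/s21.png

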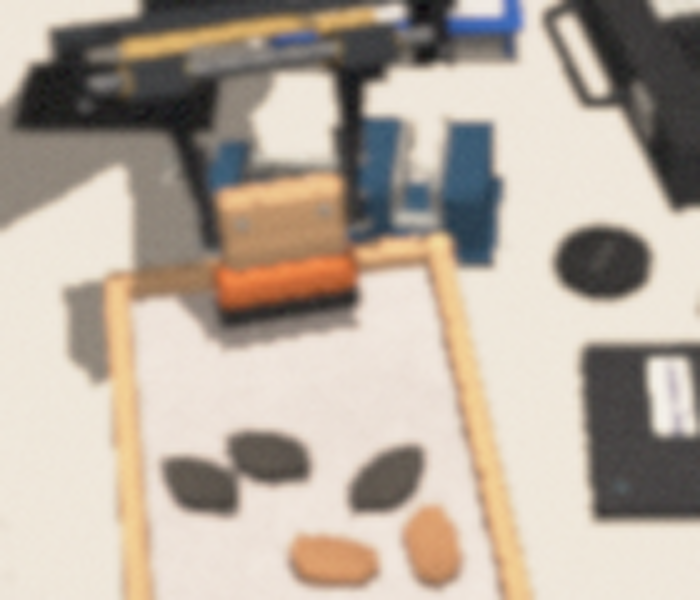

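View pics/t21.png

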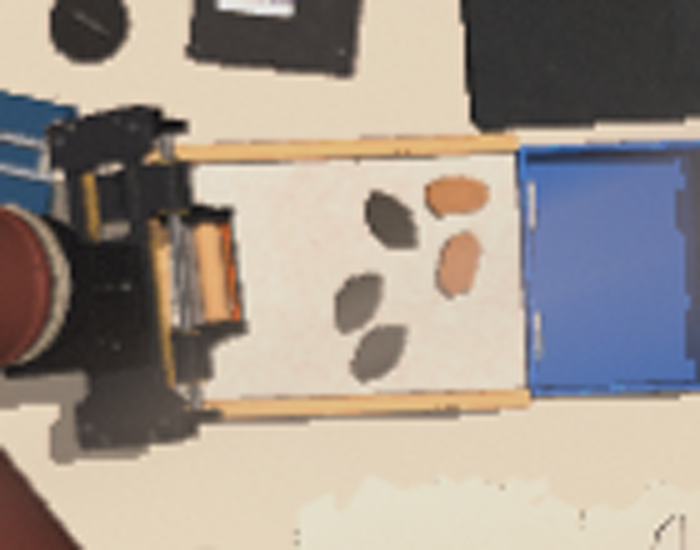

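>>> play_rows:
  commands:
    - [0, 3.2, 0, 3.8, 0, 0, 0]
    - [0, 3.2, 0, 3.8, 0, 0, 0]
    - [0, 0, 0, 0, 0, 0, 0]

```text
time: 26.7
ee_pos: [522.8, -42.0, 86.2]
tcp_rot: [0.256, 0.622, 0.705, -0.226]
force: [-0.6, -1.1, -2.6]
grip_width: 0.685
```

>>> play_rows:
  commands:
    - [0, 1.3, 0, 1.5, 0, 0, 0]
    - [0, 0, 0, 0, 0, 0, 0]

```text
time: 26.9
ee_pos: [522.7, -42.1, 84.3]
tcp_rot: [0.256, 0.622, 0.705, -0.226]
force: [0.7, -0.2, -2.2]
grip_width: 0.686
```

>>> play_rows:
  commands:
    - [0, 1.3, 0, 1.5, 0, 0, 0]
    - [0, 0, 0, 0, 0, 0, 0]

```text
time: 27.1
ee_pos: [522.9, -42.2, 82.9]
tcp_rot: [0.257, 0.622, 0.704, -0.226]
force: [-0.9, 0.1, 4.0]
grip_width: 0.685
```

```bash
python3 - <<'E'
from h import *
st()
c=cams.camera("side"); crop(c,190,170,270,250,"s22.png",7)
E
```

```text
t 27.1 tcp [522.9 -42.2  82.9] F [-0.9  0.1  4. ] grip 0.685
R [[-0.095, 0.992, 0.081], [0.76, 0.125, -0.638], [-0.643, 0.001, -0.766]] yaw tool x 97.13 q7 [ 0.1   0.39 -0.7   1.92  0.87  1.42 -0.85]
scale 7
```

View pics/s22.png

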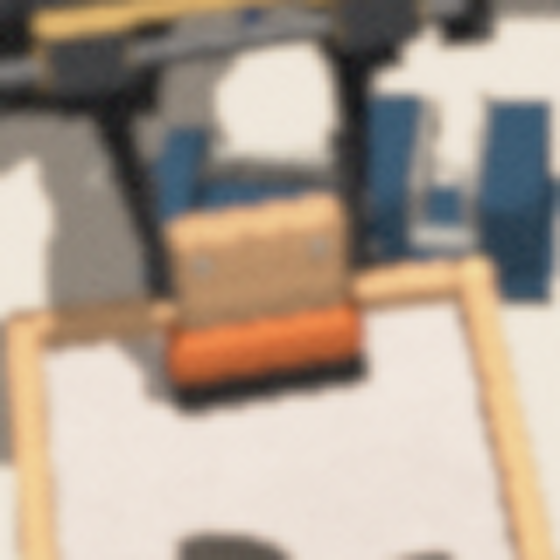

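>>> play_rows:
  commands:
    - [0, 0.3, 0, 0.4, 0, 0, 0]
    - [0.82, 0, 0, 0, 0, 0, 0]
    - [0.82, 0, 0, 0, 0, 0, 0]
    - [0.82, 0, 0, 0, 0, 0, 0]
    - [0.82, 0, 0, 0, 0, 0, 0]

```text
time: 27.65
ee_pos: [522.6, -42.4, 81.7]
tcp_rot: [0.256, 0.622, 0.705, -0.226]
force: [0.6, -0.1, -0.3]
grip_width: 0.818
```

```bash
python3 - <<'E'
from h import *
st()
c=cams.camera("side"); crop(c,190,170,270,250,"s23.png",7)
E
```

```text
t 27.65 tcp [522.6 -42.4  81.7] F [ 0.6 -0.1 -0.3] grip 0.818
R [[-0.096, 0.992, 0.08], [0.76, 0.125, -0.638], [-0.643, -0.0, -0.766]] yaw tool x 97.17 q7 [ 0.1   0.39 -0.7   1.92  0.87  1.41 -0.85]
scale 7
```

View pics/s23.png

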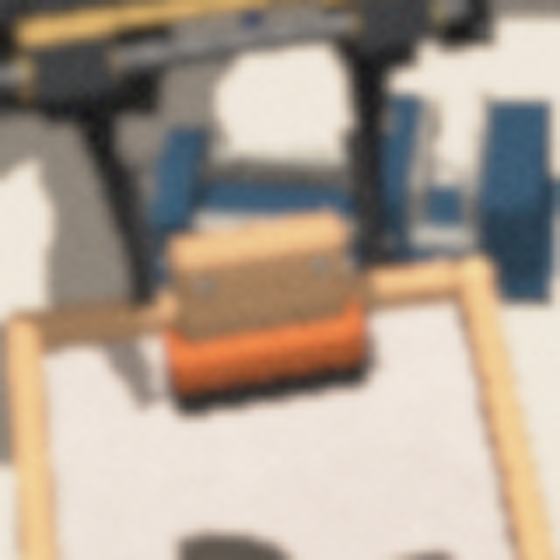

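>>> play_rows:
  commands:
    - [0.82, 0, 0, -15, 0, 0, 0]
    - [0.82, 0, 0, -30, 0, 0, 0]
    - [1, 0, 0, -40, 0, 0, 0]
    - [1, 0, 0, -30, 0, 8, 0]
    - [1, 0, 0, -20, 0, 8, 0]

```text
time: 28.2
ee_pos: [512.4, 47.5, 189.1]
tcp_rot: [0.155, 0.645, 0.737, -0.134]
force: [0.7, -0.9, -0.9]
grip_width: 0.968
```

>>> play_rows:
  commands:
    - [1, 0, 0, -20, 0, 8, 0]
    - [1, 0, 0, 0, 0, 8, 0]
    - [1, 0, 0, 0, 0, 8, 0]
    - [1, 0, 0, 0, 0, 0, 8]
    - [1, 0, 0, 0, 0, 0, 8]

```text
time: 28.7
ee_pos: [511.3, 48.4, 206.3]
tcp_rot: [0.0, 0.762, 0.648, 0.0]
force: [-0.4, 1.5, -0.3]
grip_width: 0.998
```

>>> play_rows:
  commands:
    - [1, 0, 0, 0, 0, 0, 8]
    - [1, 0, 0, 0, 0, 0, 8]
    - [1, 0, 0, 0, 0, 0, 8]
    - [1, 0, 0, 0, 0, 0, 8]
    - [1, 0, 0, 0, 0, 0, 8]

```text
time: 29.2
ee_pos: [510.9, 50.7, 206.0]
tcp_rot: [-0.0, 0.937, 0.35, 0.0]
force: [0.1, -0.4, -0.4]
grip_width: 0.997
```

>>> play_rows:
  commands:
    - [1, 0, 0, 0, 0, 0, 8]
    - [1, 0, 0, 0, 0, 0, 8]
    - [1, 0, 0, 0, 0, 0, 8]
    - [1, 0, 0, 0, 0, 0, 8]
    - [1, 0, 0, 0, 0, 0, 6]

```text
time: 29.7
ee_pos: [510.9, 50.7, 206.0]
tcp_rot: [-0.0, 1.0, 0.026, 0.0]
force: [0.2, -0.2, -0.1]
grip_width: 1.002
```

```bash
python3 - <<'E'
from h import *
st(); g3([5,197,160],4,0)
c=cams.camera("wrist"); cv2.imwrite("pics/w24.png",c["pixels"])
c=cams.camera("top"); crop(c,230,150,370,260,"t24.png",5)
E
```

```text
t 29.7 tcp [510.9  50.7 206. ] F [ 0.2 -0.2 -0.1] grip 1.002
R [[0.999, 0.051, 0.0], [0.051, -0.999, 0.0], [0.0, -0.0, -1.0]] yaw tool x 2.94 q7 [ 0.42  0.09 -0.64  1.74  0.05  1.33 -1.75]
tool z target [ 0.  0. -1.] dist tool axes [ 6.8 70.1 78.4] in target axes [ 5.6 70.2 78.4] rotvec [-0.01 -0.02 -1.06]
true tip station [ -2.1 267.1] 238.4
scale 5
```

View pics/w24.png

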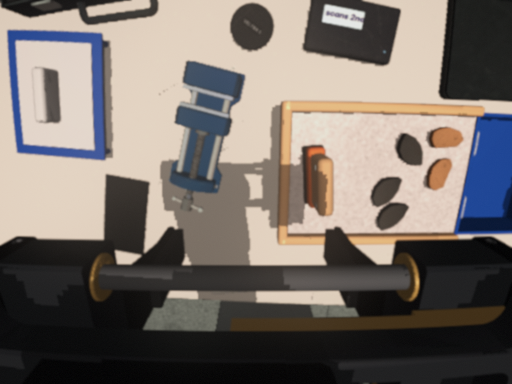

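View pics/t24.png

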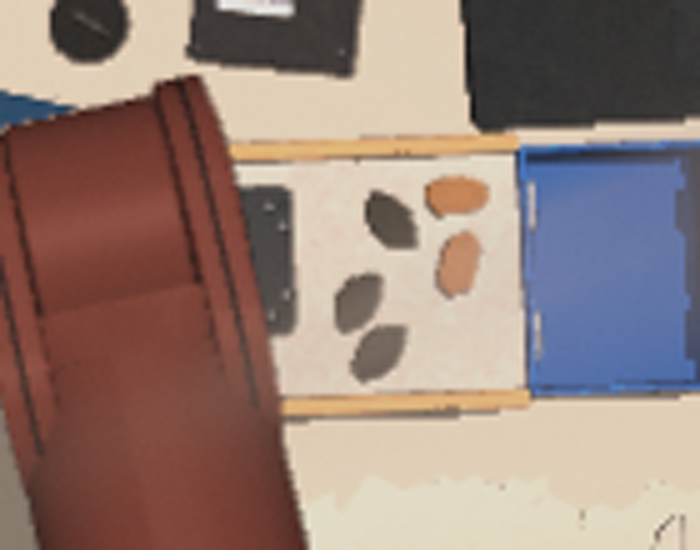

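```bash
python3 - <<'E'
from h import *
c=cams.camera("wrist"); crop(c,270,90,350,240,"w25.png",4)
for uv in [(318,157),(331,157),(319,214),(334,214)]: 
    X=plane(c,[uv],130)[0]; print(uv,X.round(1),W2S(X).round(1))
E
```

```text
scale 4
(318, 157) [551.   -7.5 130. ] [ 35.2 207. ]
(331, 157) [551.7 -19.9 130. ] [ 35.3 194.7]
(319, 214) [494.1 -15.2 130. ] [-22.  202.1]
(334, 214) [494.9 -30.4 130. ] [-22.  186.9]
```

View pics/w25.png

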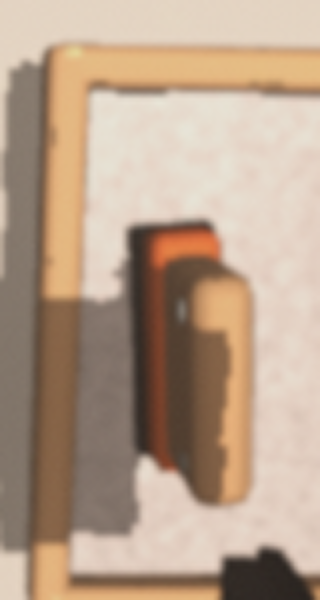

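```bash
python3 - <<'E'
from h import *
c=cams.camera("wrist")
for uv in [(318,158),(332.5,160),(317.5,214),(332.5,215)]: 
    X=plane(c,[uv],130)[0]; print(uv,X.round(1),W2S(X).round(1))
X=plane(c,[(325,187)],130)[0]; print(X,W2S(X)); g3([*W2S(X),150],5,0); g3([*W2S(X),90],5,0)
E
```

```text
(318, 158) [550.3  -7.6 130. ] [ 34.5 207. ]
(332.5, 160) [549.3 -21.6 130. ] [ 32.8 193. ]
(317.5, 214) [494.3 -13.9 130. ] [-21.7 203.4]
(332.5, 215) [494.1 -29.1 130. ] [-22.7 188.2]
[522.52939711 -17.80269519 130.        ] [  6.24229934 198.12597552]
tool z target [ 0.  0. -1.] dist tool axes [ 7.4 68.6 88.1] in target axes [ 5.5 68.8 88.1] rotvec [-0.01 -0.03 -1.59]
true tip station [ -2.  266.7] 238.1
tool z target [ 0.  0. -1.] dist tool axes [  7.4  68.6 148.1] in target axes [  5.5  68.8 148.1] rotvec [-0.01 -0.03 -1.59]
true tip station [ -2.  266.7] 238.1
```

>>> play_rows:
  commands:
    - [1, 3.7, 35, 0, 0, 0, -2]
    - [1, 2, 33.7, 0, 0, 0, -2]
    - [1, 0, 0, 40, 0, 0, 0]
    - [1, 0, 0, 30, 0, 0, 0]
    - [1, 0, 0, 0, 0, 0, 0]

```text
time: 30.4
ee_pos: [518.9, -18.6, 131.8]
tcp_rot: [-0.001, 0.998, 0.064, -0.003]
force: [-1.0, 0.0, 0.0]
grip_width: 1.002
```

```bash
python3 - <<'E'
from h import *
st(); g3([6.2,198,91],7,0)
c=cams.camera("wrist"); crop(c,150,90,360,290,"w26.png",3)
X=plane(c,[(0,0)],130)[0]
E
```

```text
t 30.4 tcp [518.9 -18.6 131.8] F [-1.  0.  0.] grip 1.002
R [[0.992, 0.127, -0.006], [0.127, -0.992, 0.001], [-0.006, -0.002, -1.0]] yaw tool x 7.3 q7 [ 0.49  0.16 -0.59  1.83  0.09  1.19 -1.57]
tool z target [ 0.  0. -1.] dist tool axes [ 4.1 -0.1 73.1] in target axes [ 3.6 -0.2 73.2] rotvec [-0.1   0.36  0.3 ]
true tip station [  2.8 197.5] 164.2
scale 3
```

View pics/w26.png

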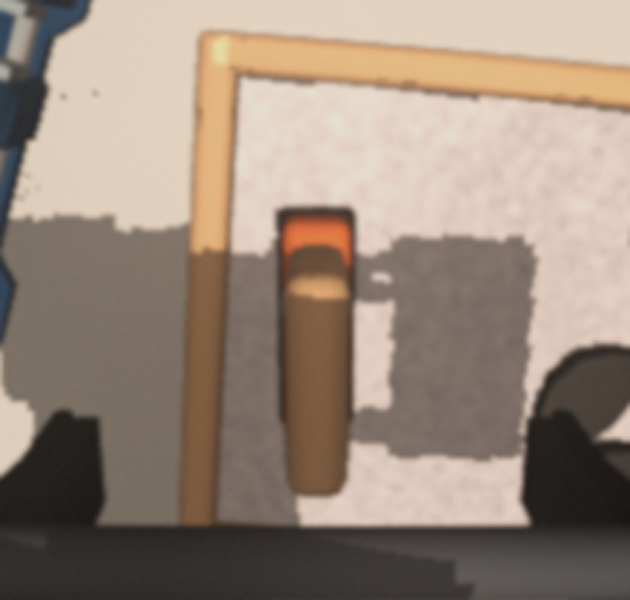

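>>> play_rows:
  commands:
    - [1, 4, 0, 25, 0, 0, 0]
    - [1, 0, 0, 25, 0, 0, 0]
    - [1, 0, 0, 18, 0, 0, 0]
    - [0.6, 0, 0, 5, 0, 0, 0]
    - [0.6, 0, 0, 0, 0, 0, 0]

```text
time: 30.95
ee_pos: [526.3, -17.8, 63.3]
tcp_rot: [-0.0, 0.998, 0.063, 0.0]
force: [0.1, 0.5, 0.3]
grip_width: 0.892
```

```bash
python3 - <<'E'
from h import *
st(); g3([6.2,198,91],7,0)
E
```

```text
t 30.95 tcp [526.3 -17.8  63.3] F [0.1 0.5 0.3] grip 0.892
R [[0.992, 0.126, 0.001], [0.126, -0.992, 0.0], [0.001, -0.0, -1.0]] yaw tool x 7.22 q7 [ 0.47  0.24 -0.58  1.89  0.15  1.05 -1.62]
tool z target [ 0.  0. -1.] dist tool axes [-3.8 -0.3  4.7] in target axes [-3.8 -0.3  4.7] rotvec [-0.   -0.04  0.22]
true tip station [ 10. 198.] 95.7
```

>>> play_rows:
  commands:
    - [0.5, -3.5, 0, 3.5, 0, 0, 0]
    - [0, 0, 0, 0, 0, 0, 0]
    - [0, 0, 0, 0, 0, 0, 0]
    - [0, 0, 0, 0, 0, 0, 0]
    - [0, 0, 0, 0, 0, 0, 0]

```text
time: 31.45
ee_pos: [522.4, -18.5, 59.0]
tcp_rot: [0.0, 0.998, 0.062, 0.0]
force: [0.8, 0.3, -0.8]
grip_width: 0.444
```

>>> play_rows:
  commands:
    - [0, 0, 0, 0, 0, 0, 0]
    - [0, 0, 0, 0, 0, 0, 0]
    - [0, 0, 0, 0, 0, 0, 0]
    - [0, 0, 0, 0, 0, 0, 0]
    - [0, 0, 0, 0, 0, 0, 0]

```text
time: 31.95
ee_pos: [522.1, -18.5, 58.5]
tcp_rot: [-0.0, 0.998, 0.062, -0.0]
force: [0.8, -1.0, -1.0]
grip_width: 0.187
```

```bash
python3 - <<'E'
from h import *
st(); g3([38,198,91],2.75,0)
c=cams.camera("side"); crop(c,170,170,310,290,"s27.png",5)
E
```

```text
t 31.95 tcp [522.1 -18.5  58.5] F [ 0.8 -1.  -1. ] grip 0.187
R [[0.992, 0.125, -0.0], [0.125, -0.992, 0.0], [-0.0, -0.0, -1.0]] yaw tool x 7.16 q7 [ 0.47  0.24 -0.58  1.9   0.15  1.04 -1.62]
tool z target [ 0.  0. -1.] dist tool axes [32.1  1.9 -0.1] in target axes [32.2 -0.5 -0.1] rotvec [-0.    0.01  4.41]
true tip station [  5.8 197.5] 90.9
scale 5
```

View pics/s27.png

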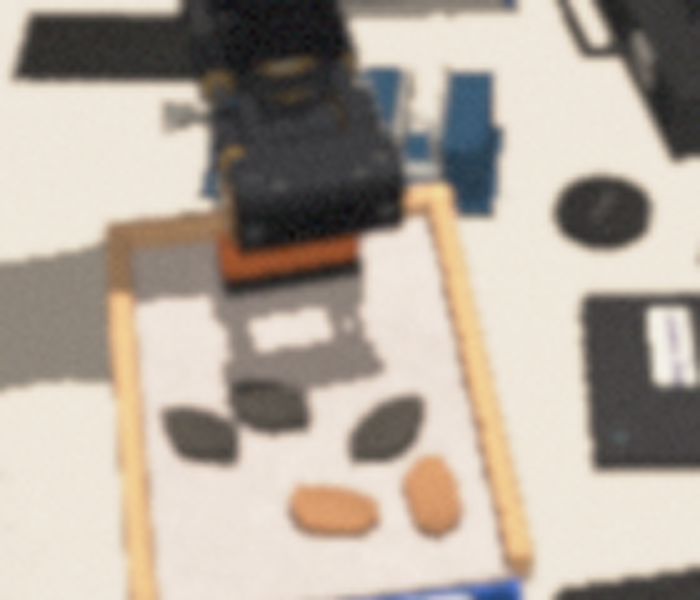

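>>> play_rows:
  commands:
    - [0, 0, 0, -3, 0, 0, 2.2]
    - [0, 10, 0, 0, 0, 0, 2.2]
    - [0, 12, 0, 0, 0, 0, 0]
    - [0, 10, 0, 0, 0, 0, 0]
    - [0, 0, 0, 0, 0, 0, 0]

```text
time: 32.5
ee_pos: [555.4, -16.2, 61.5]
tcp_rot: [-0.0, 1.0, 0.025, 0.0]
force: [0.0, 0.1, -1.8]
grip_width: 0.182
```

```bash
python3 - <<'E'
from h import *
st(); g3([38,198,91.3],2.75,0)
c=cams.camera("side"); crop(c,170,170,310,290,"s28.png",5)
E
```

```text
t 32.5 tcp [555.4 -16.2  61.5] F [ 0.   0.1 -1.8] grip 0.182
R [[0.999, 0.049, 0.0], [0.049, -0.999, 0.001], [0.0, -0.001, -1.0]] yaw tool x 2.81 q7 [ 0.43  0.3  -0.56  1.82  0.18  1.07 -1.72]
tool z target [ 0.  0. -1.] dist tool axes [-1.1  0.1  2.6] in target axes [-1.1  0.1  2.6] rotvec [-0.05 -0.02  0.06]
true tip station [ 39.1 198.1] 93.9
scale 5
```

View pics/s28.png

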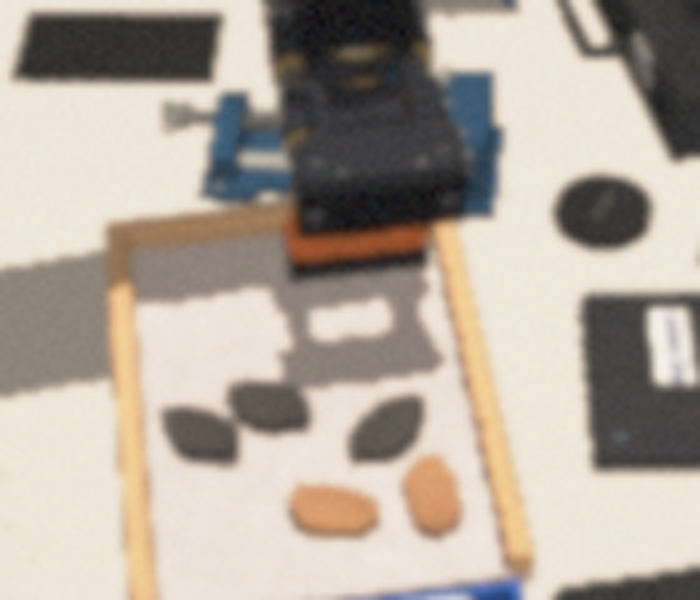

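>>> play_rows:
  commands:
    - [0, 0, 0, 2.4, 0, 0, 0]
    - [0, 0, 0, 0, 0, 0, 0]
    - [0, 0, 5, 0, 0, 0, 0]
    - [0, 0, 8, 0, 0, 0, 0]
    - [0, 0, 8, 0, 0, 0, 0]

```text
time: 33.05
ee_pos: [555.1, -38.6, 59.3]
tcp_rot: [0.0, 1.0, 0.024, 0.0]
force: [0.1, 0.2, -1.7]
grip_width: 0.179
```

>>> play_rows:
  commands:
    - [0, 0, 10, 0, 0, 0, 0]
    - [0, 0, 10, 0, 0, 0, 0]
    - [0, 0, 10, 0, 0, 0, 0]
    - [0, 0, 10, 0, 0, 0, 0]
    - [0, 0, 10, 0, 0, 0, 0]

```text
time: 33.55
ee_pos: [557.6, -88.5, 59.3]
tcp_rot: [-0.0, 1.0, 0.024, 0.0]
force: [0.1, -0.1, -1.5]
grip_width: 0.184
```

>>> play_rows:
  commands:
    - [0, 0, 10, 0, 0, 0, 0]
    - [0, 0, 10, 0, 0, 0, 0]
    - [0, 0, 10, 0, 0, 0, 0]
    - [0, 0, 10, 0, 0, 0, 0]
    - [0, 0, 10, 0, 0, 0, 0]

```text
time: 34.05
ee_pos: [560.0, -138.1, 59.3]
tcp_rot: [-0.0, 1.0, 0.024, 0.0]
force: [0.1, 0.9, -2.0]
grip_width: 0.183
```

```bash
python3 - <<'E'
from h import *
c=cams.camera("side"); crop(c,180,190,300,350,"s29.png",3.75)
E
```

```text
scale 3.75
```

View pics/s29.png

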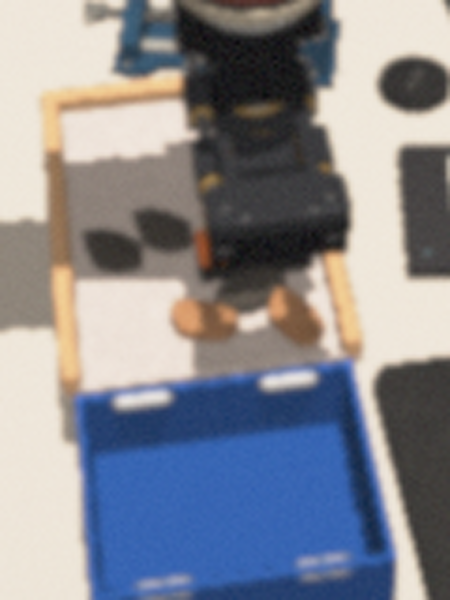

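Working: flint (245,290) and two sherds (205,318), (295,315) are being pushed ahead. Continue.

>>> play_rows:
  commands:
    - [0, 0, 10, 0, 0, 0, 0]
    - [0, 0, 10, 0, 0, 0, 0]
    - [0, 0, 10, 0, 0, 0, 0]
    - [0, 0, 10, 0, 0, 0, 0]
    - [0, 0, 10, 0, 0, 0, 0]

```text
time: 34.6
ee_pos: [562.4, -188.3, 59.3]
tcp_rot: [0.0, 1.0, 0.024, 0.0]
force: [-0.0, -0.1, -1.6]
grip_width: 0.183
```

>>> play_rows:
  commands:
    - [0, 0, 10, 0, 0, 0, 0]
    - [0, 0, 10, 0, 0, 0, 0]
    - [0, 0, 10, 0, 0, 0, 0]
    - [0, 0, 10, 0, 0, 0, 0]
    - [0, 0, 7, 0, 0, 0, 0]

```text
time: 35.1
ee_pos: [564.5, -235.6, 59.2]
tcp_rot: [0.0, 1.0, 0.024, -0.0]
force: [0.1, -0.8, -2.6]
grip_width: 0.178
```

```bash
python3 - <<'E'
from h import *
st(); g3([38,-25,91.3],2.75,0)
c=cams.camera("side"); crop(c,180,190,300,350,"s30.png",3.75)
c=cams.camera("wrist"); cv2.imwrite("pics/w30.png",c["pixels"])
E
```

```text
t 35.1 tcp [ 564.5 -235.6   59.2] F [ 0.1 -0.8 -2.6] grip 0.178
R [[0.999, 0.047, -0.0], [0.047, -0.999, -0.0], [-0.0, 0.0, -1.0]] yaw tool x 2.71 q7 [ 0.68  0.39 -0.45  1.69  0.19  1.1  -1.34]
tool z target [ 0.  0. -1.] dist tool axes [0.3 3.6 0.3] in target axes [0.3 3.6 0.3] rotvec [ 0.01  0.   -0.04]
true tip station [ 37.7 -21.4] 91.6
scale 3.75
```

View pics/s30.png

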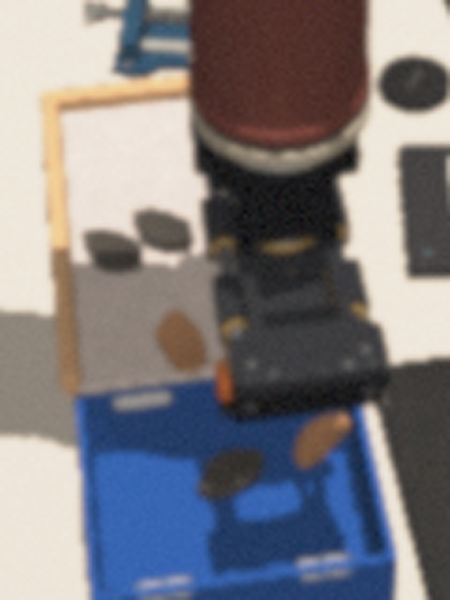

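View pics/w30.png

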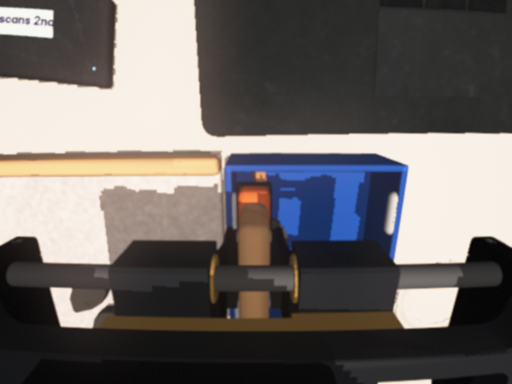

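>>> play_rows:
  commands:
    - [0, 0, 8, 0, 0, 0, 0]
    - [0, 0, 0, -20, 0, 0, 0]
    - [0, 0, 0, -25, 0, 0, 0]
    - [0, -10, -40, 0, 0, 0, 0]
    - [0, -16, -45, 0, 0, 0, 0]

```text
time: 35.7
ee_pos: [535.7, -159.0, 105.0]
tcp_rot: [0.0, 1.0, 0.023, 0.001]
force: [-0.0, 1.8, -1.6]
grip_width: 0.182
```

>>> play_rows:
  commands:
    - [0, -16, -45, 0, 0, 0, 0]
    - [0, -16, -45, 0, 0, 0, 0]
    - [0, -16, -40, 0, 0, 0, 0]
    - [0, -2, -10, 0, 0, 0, 0]
    - [0, 0, 0, 0, 0, 0, 0]

```text
time: 36.2
ee_pos: [478.2, -19.5, 104.7]
tcp_rot: [0.0, 1.0, 0.026, 0.0]
force: [0.2, -0.2, -1.6]
grip_width: 0.178
```

```bash
python3 - <<'E'
from h import *
st(); g3([-38,198,93],2.75,0)
c=cams.camera("side"); crop(c,180,190,300,350,"s31.png",3.75)
c=cams.camera("top"); crop(c,240,160,390,260,"t31.png",5.3)
E
```

```text
t 36.2 tcp [478.2 -19.5 104.7] F [ 0.2 -0.2 -1.6] grip 0.178
R [[0.999, 0.052, 0.001], [0.052, -0.999, -0.001], [0.001, 0.001, -1.0]] yaw tool x 2.98 q7 [ 0.53  0.09 -0.61  1.95  0.06  1.11 -1.62]
tool z target [ 0.  0. -1.] dist tool axes [ 0.1  0.5 44.1] in target axes [ 0.1  0.5 44.1] rotvec [ 0.03 -0.05  0.23]
true tip station [-38.2 198.6] 137.1
scale 3.75
scale 5.3
```

View pics/s31.png

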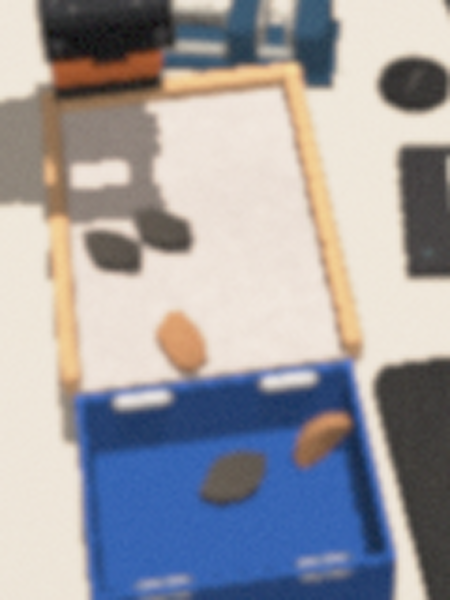

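View pics/t31.png

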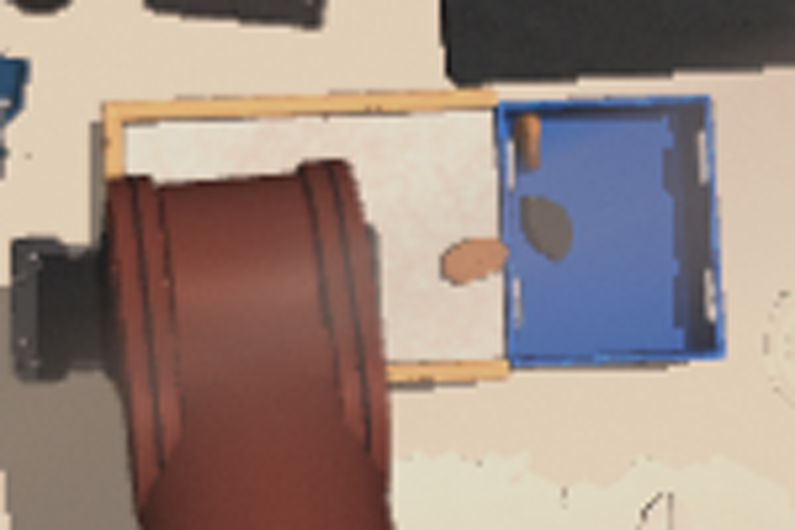

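>>> play_rows:
  commands:
    - [0, 5, 0, 20, 0, 0, 0.2]
    - [0, 0, 0, 18, 0, 0, 0]
    - [0, 0, 0, 0, 0, 0, 0]

```text
time: 36.6
ee_pos: [482.0, -22.6, 64.1]
tcp_rot: [-0.0, 1.0, 0.021, -0.002]
force: [0.1, -1.0, -1.8]
grip_width: 0.183
```

```bash
python3 - <<'E'
from h import *
st(); g3([-33,198,91.6],2.75,0)
c=cams.camera("side"); crop(c,180,190,300,290,"s32.png",6)
c=cams.camera("wrist"); cv2.imwrite("pics/w32.png",c["pixels"])
E
```

```text
t 36.6 tcp [482.  -22.6  64.1] F [ 0.1 -1.  -1.8] grip 0.183
R [[0.999, 0.042, -0.004], [0.042, -0.999, 0.001], [-0.004, -0.001, -1.0]] yaw tool x 2.42 q7 [ 0.52  0.15 -0.6   1.98  0.1   1.04 -1.66]
tool z target [ 0.  0. -1.] dist tool axes [ 1.5 -2.8  4.8] in target axes [ 1.5 -2.8  4.9] rotvec [-0.06  0.23 -0.33]
true tip station [-34.3 195.2] 96.5
scale 6
```

View pics/s32.png

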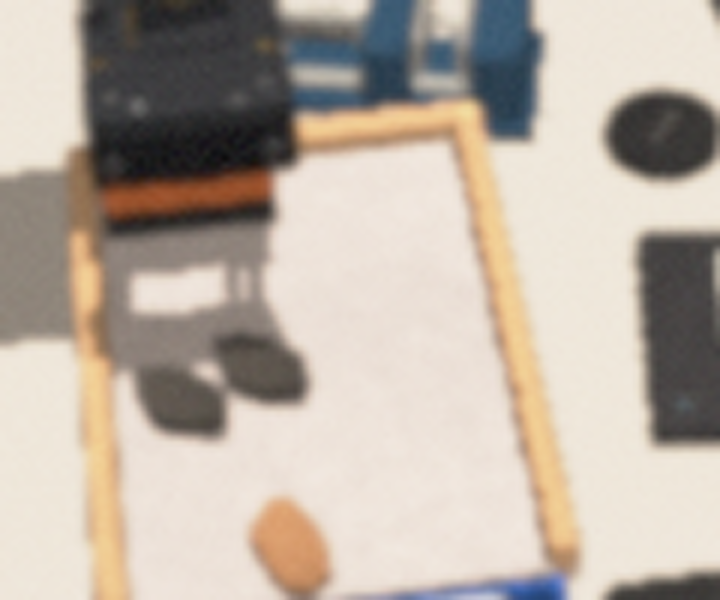

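>>> play_rows:
  commands:
    - [0, 2, 0, 4.5, 0, 0, -0.3]
    - [0, 0, 0, 0, 0, 0, 0]
    - [0, 0, 0, 0, 0, 0, 0]

```text
time: 37.0
ee_pos: [485.6, -21.0, 62.1]
tcp_rot: [0.0, 1.0, 0.025, 0.0]
force: [0.7, 0.8, -2.1]
grip_width: 0.183
```

```bash
python3 - <<'E'
from h import *
st(); g3([-32,198,91.6],2.75,0)
E
```

```text
t 37.0 tcp [485.6 -21.   62.1] F [ 0.7  0.8 -2.1] grip 0.183
R [[0.999, 0.05, 0.001], [0.05, -0.999, -0.0], [0.001, 0.0, -1.0]] yaw tool x 2.85 q7 [ 0.52  0.16 -0.6   1.98  0.11  1.03 -1.66]
tool z target [ 0.  0. -1.] dist tool axes [-1.2 -1.3  2.9] in target axes [-1.2 -1.3  2.9] rotvec [ 0.01 -0.03  0.1 ]
true tip station [-30.8 196.7] 94.5
```

>>> play_rows:
  commands:
    - [0, 0, 0, 2.7, 0, 0, 0]
    - [0, 0, 0, 0, 0, 0, 0]
    - [0, 0, 0, 0, 0, 0, 0]

```text
time: 37.3
ee_pos: [485.2, -20.9, 59.1]
tcp_rot: [0.0, 1.0, 0.025, -0.0]
force: [-0.3, 1.1, -1.8]
grip_width: 0.182
```

>>> play_rows:
  commands:
    - [0, 0, 10, 0, 0, 0, 0]
    - [0, 0, 10, 0, 0, 0, 0]
    - [0, 0, 10, 0, 0, 0, 0]
    - [0, 0, 10, 0, 0, 0, 0]
    - [0, 0, 10, 0, 0, 0, 0]

```text
time: 37.8
ee_pos: [487.7, -72.1, 59.0]
tcp_rot: [0.0, 1.0, 0.025, -0.0]
force: [-0.1, -0.6, -1.8]
grip_width: 0.179
```

>>> play_rows:
  commands:
    - [0, 0, 10, 0, 0, 0, 0]
    - [0, 0, 10, 0, 0, 0, 0]
    - [0, 0, 10, 0, 0, 0, 0]
    - [0, 0, 10, 0, 0, 0, 0]
    - [0, 0, 10, 0, 0, 0, 0]

```text
time: 38.3
ee_pos: [490.3, -121.5, 59.0]
tcp_rot: [-0.0, 1.0, 0.025, 0.0]
force: [0.2, -0.1, -1.9]
grip_width: 0.18
```

```bash
python3 - <<'E'
from h import *
st()
c=cams.camera("side"); crop(c,180,190,300,350,"s33.png",3.75)
E
```

```text
t 38.3 tcp [ 490.3 -121.5   59. ] F [ 0.2 -0.1 -1.9] grip 0.18
R [[0.999, 0.05, 0.0], [0.05, -0.999, 0.0], [0.0, -0.0, -1.0]] yaw tool x 2.86 q7 [ 0.64  0.2  -0.53  1.94  0.11  1.03 -1.46]
scale 3.75
```

View pics/s33.png

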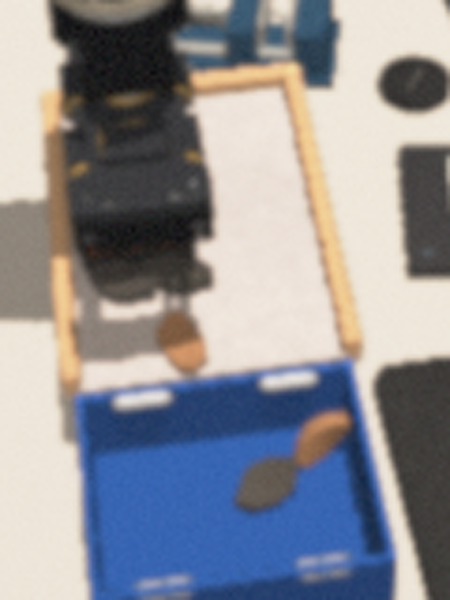

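>>> play_rows:
  commands:
    - [0, 0, 10, 0, 0, 0, 0]
    - [0, 0, 10, 0, 0, 0, 0]
    - [0, 0, 10, 0, 0, 0, 0]
    - [0, 0, 10, 0, 0, 0, 0]
    - [0, 0, 10, 0, 0, 0, 0]

```text
time: 38.85
ee_pos: [492.7, -171.6, 59.0]
tcp_rot: [0.0, 1.0, 0.025, -0.0]
force: [0.5, -0.1, -2.7]
grip_width: 0.177
```

>>> play_rows:
  commands:
    - [0, 0, 10, 0, 0, 0, 0]
    - [0, 0, 10, 0, 0, 0, 0]
    - [0, 0, 10, 0, 0, 0, 0]
    - [0, 0, 10, 0, 0, 0, 0]
    - [0, 0, 10, 0, 0, 0, 0]

```text
time: 39.35
ee_pos: [495.2, -221.6, 59.0]
tcp_rot: [0.0, 1.0, 0.025, -0.0]
force: [-0.2, -0.4, -1.8]
grip_width: 0.18
```

>>> play_rows:
  commands:
    - [0, 0, 10, 0, 0, 0, 0]
    - [0, 0, 10, 0, 0, 0, 0]
    - [0, 0, 5, 0, 0, 0, 0]
    - [0, 0, 0, 0, 0, 0, 0]

```text
time: 39.75
ee_pos: [496.3, -246.5, 58.9]
tcp_rot: [0.0, 1.0, 0.024, -0.0]
force: [-0.2, -0.1, -2.1]
grip_width: 0.179
```

```bash
python3 - <<'E'
from h import *
st();g3([-32,-28,91.6],2.75,0)
c=cams.camera("side"); crop(c,180,190,300,350,"s34.png",3.75)
E
```

```text
t 39.75 tcp [ 496.3 -246.5   58.9] F [-0.2 -0.1 -2.1] grip 0.179
R [[0.999, 0.049, -0.0], [0.049, -0.999, -0.0], [-0.0, 0.0, -1.0]] yaw tool x 2.79 q7 [ 0.76  0.28 -0.44  1.83  0.14  1.05 -1.25]
tool z target [ 0.  0. -1.] dist tool axes [-1.1 -1.  -0.3] in target axes [-1.1 -1.  -0.3] rotvec [0.   0.01 0.04]
true tip station [-30.9 -29. ] 91.3
scale 3.75
```

View pics/s34.png

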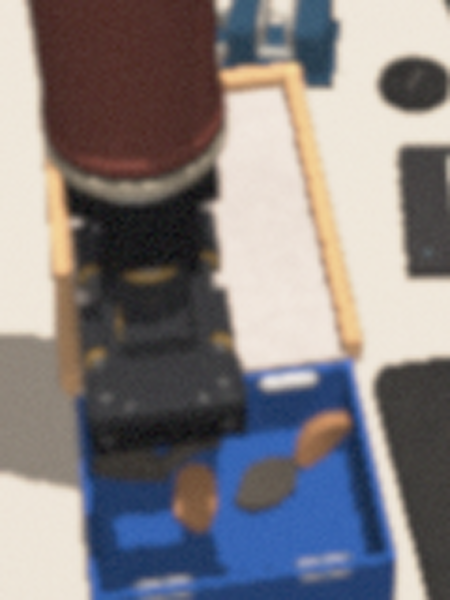

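Lift and check the deck and box.

>>> play_rows:
  commands:
    - [0, 0, 0, -20, 0, 0, 0]
    - [0, 0, 0, -40, 0, 0, 0]
    - [0, 0, -30, -40, 0, 0, 0]
    - [0, 0, -45, -20, 0, 0, 0]
    - [0, 0, -45, 0, 0, 0, 0]

```text
time: 40.3
ee_pos: [492.2, -124.2, 182.6]
tcp_rot: [0.001, 1.0, 0.025, 0.003]
force: [1.7, -0.0, -1.3]
grip_width: 0.185
```

>>> play_rows:
  commands:
    - [0, 0, -48, 0, 0, 0, 0]
    - [0, 0, -48, 0, 0, 0, 0]
    - [0, 0, -48, 0, 0, 0, 0]
    - [0, 0, -48, 0, 0, 0, 0]
    - [0, 0, -40, 0, 0, 0, 0]

```text
time: 40.8
ee_pos: [477.9, 109.4, 179.4]
tcp_rot: [0.0, 1.0, 0.026, 0.0]
force: [1.3, 0.0, -1.3]
grip_width: 0.177
```

```bash
python3 - <<'E'
from h import *
st()
c=cams.camera("side"); crop(c,180,190,300,350,"s35.png",3.75)
c=cams.camera("top"); crop(c,240,160,390,260,"t35.png",5.3)
E
```

```text
t 40.8 tcp [477.9 109.4 179.4] F [ 1.3  0.  -1.3] grip 0.177
R [[0.999, 0.052, 0.001], [0.052, -0.999, -0.0], [0.001, 0.0, -1.0]] yaw tool x 2.99 q7 [ 0.42  0.06 -0.76  1.83  0.04  1.27 -1.86]
scale 3.75
scale 5.3
```

View pics/s35.png

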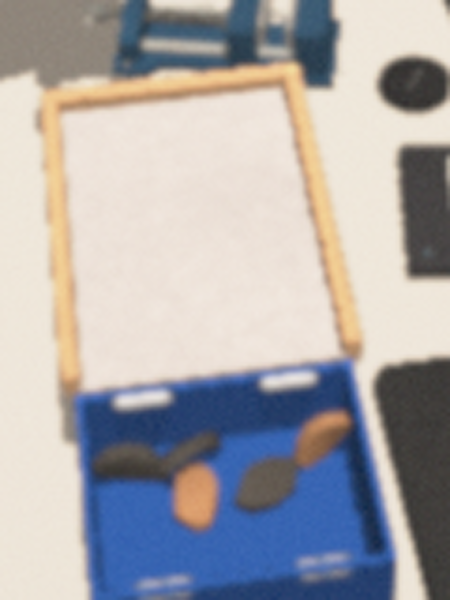

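View pics/t35.png

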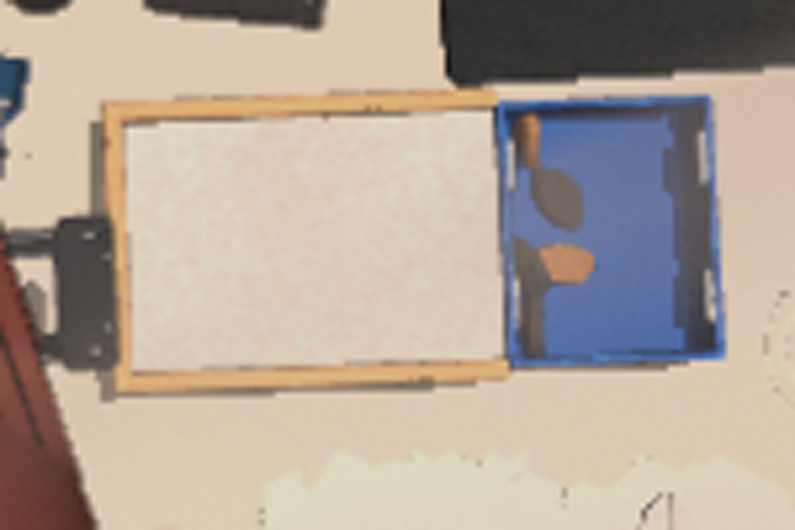

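```bash
python3 - <<'E'
from h import *
st();togo([429.5,241,120],-4)
E
python3 det.py | grep -E "mat|cover"
```

```text
t 40.9 tcp [477.5 113.2 179.6] F [-0.6 -0.8 -1.7] grip 0.184
R [[0.998, 0.06, 0.001], [0.06, -0.998, 0.002], [0.001, -0.002, -1.0]] yaw tool x 3.41 q7 [ 0.42  0.06 -0.76  1.82  0.04  1.27 -1.86]
dist tool axes [ -40.4 -130.4   59.8] rotvec [-0.12 -0.05  7.41]
cover c 597.6 308.6 size 156.7 125.1 long axis deg -2.7 px [171. 179.]
mat c 428.6 243.0 size 117.2 59.7 long axis deg -6.5 px [188. 235.]
```

>>> play_rows:
  commands:
    - [0, -10, -32, 0, 0, 0, 0]
    - [0, -10, -32, 0, 0, 0, 2]
    - [0, -6, -32, 0, 0, 0, 2]
    - [0, -4, -30, 0, 0, 0, 3]
    - [0, 0, 0, 0, 0, 0, 0]

```text
time: 41.45
ee_pos: [444.6, 234.4, 179.3]
tcp_rot: [-0.001, 0.999, -0.035, 0.0]
force: [0.3, 0.1, -2.7]
grip_width: 0.177
```

```bash
python3 - <<'E'
from h import *
st();togo([429.5,241,30],-4)
E
```

```text
t 41.45 tcp [444.6 234.4 179.3] F [ 0.3  0.1 -2.7] grip 0.177
R [[0.998, -0.069, 0.0], [-0.069, -0.998, 0.002], [0.0, -0.002, -1.0]] yaw tool x -3.96 q7 [ 0.26  0.11 -0.87  1.8   0.08  1.28 -2.28]
dist tool axes [-15.6  -5.3 149.3] rotvec [-0.09 -0.    0.04]
```

>>> play_rows:
  commands:
    - [0, -8, -3, 25, 0, 0, 0]
    - [0, -7, -2, 30, 0, 0, 0]
    - [0, 0, 0, 35, 0, 0, 0]
    - [0, 0, 0, 30, 0, 0, 0]
    - [0, 0, 0, 0, 0, 0, 0]

```text
time: 41.95
ee_pos: [429.0, 234.0, 55.6]
tcp_rot: [0.002, 0.999, -0.037, -0.003]
force: [-0.8, -0.2, -1.6]
grip_width: 0.183
```

```bash
python3 - <<'E'
from h import *
st();togo([429.5,241,3],-4)
c=cams.camera("side"); crop(c,150,130,260,210,"s36.png",7)
E
```

```text
t 41.95 tcp [429.  234.   55.6] F [-0.8 -0.2 -1.6] grip 0.183
R [[0.997, -0.073, -0.006], [-0.073, -0.997, -0.003], [-0.006, 0.003, -1.0]] yaw tool x -4.19 q7 [ 0.2   0.23 -0.86  1.97  0.2   1.04 -2.4 ]
dist tool axes [ 0.3 -7.2 52.6] rotvec [ 0.19  0.34 -0.19]
scale 7
```

View pics/s36.png

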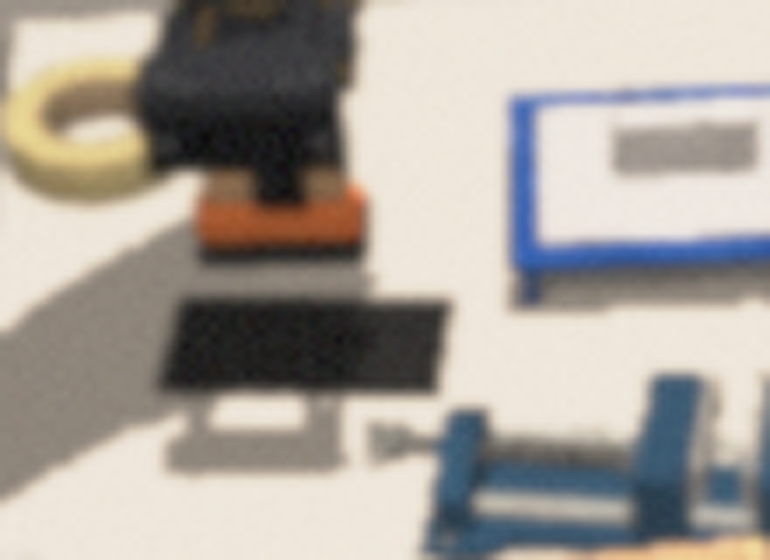

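>>> play_rows:
  commands:
    - [0, 3, -7, 20, 0, 0, 0]
    - [0, 0, 0, 18, 0, 0, 0]
    - [0, 0, 0, 8, 0, 0, 0]
    - [0, 0, 0, 0, 0, 0, 0]

```text
time: 42.4
ee_pos: [435.1, 243.3, 13.5]
tcp_rot: [0.0, 0.999, -0.036, -0.0]
force: [0.3, -0.9, -1.6]
grip_width: 0.183
```

```bash
python3 - <<'E'
from h import *
st();togo([429.5,241,1.5],-4)
c=cams.camera("side"); crop(c,150,130,260,210,"s37.png",7)
E
```

```text
t 42.4 tcp [435.1 243.3  13.5] F [ 0.3 -0.9 -1.6] grip 0.183
R [[0.997, -0.073, -0.0], [-0.073, -0.997, -0.0], [-0.0, 0.0, -1.0]] yaw tool x -4.17 q7 [ 0.15  0.31 -0.84  1.99  0.28  0.96 -2.47]
dist tool axes [-5.4  2.7 12. ] rotvec [ 0.01  0.01 -0.17]
scale 7
```

View pics/s37.png

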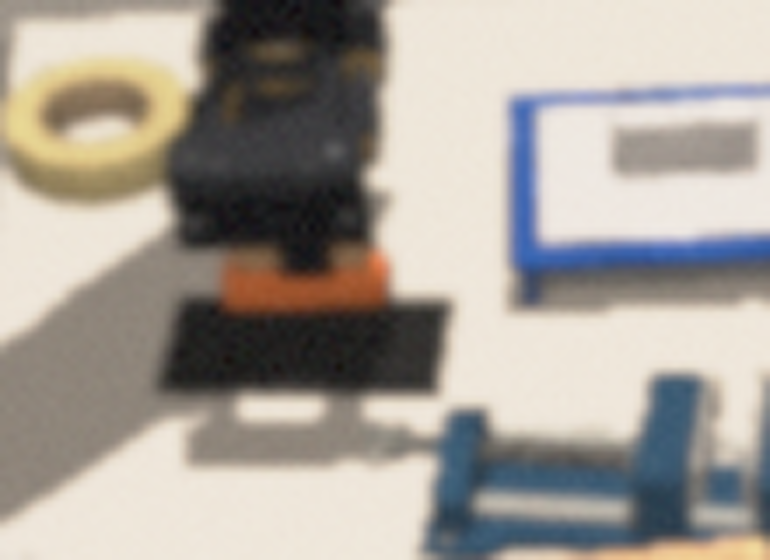

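>>> play_rows:
  commands:
    - [0, -3, 4, 6, 0, 0, 0]
    - [0, 0, 0, 4, 0, 0, 0]
    - [0, 0, 0, 0, 0, 0, 0]
    - [0, 0, 0, 0, 0, 0, 0]

```text
time: 42.85
ee_pos: [431.6, 239.9, 3.2]
tcp_rot: [-0.0, 0.999, -0.036, 0.0]
force: [-1.1, 0.2, -1.9]
grip_width: 0.18
```

>>> play_rows:
  commands:
    - [0, 0, 0, 1.2, 0, 0, 0]
    - [0, 0, 0, 0, 0, 0, 0]

```text
time: 43.05
ee_pos: [431.6, 240.0, 1.9]
tcp_rot: [-0.0, 0.999, -0.036, 0.0]
force: [-0.3, -0.2, -2.1]
grip_width: 0.18
```

>>> play_rows:
  commands:
    - [0, 0, 0, 0.8, 0, 0, 0]
    - [0, 0, 0, 0, 0, 0, 0]

```text
time: 43.25
ee_pos: [431.6, 240.1, 1.5]
tcp_rot: [0.0, 0.999, -0.036, 0.0]
force: [-2.2, -0.6, 5.7]
grip_width: 0.183
```

>>> play_rows:
  commands:
    - [0.4, 0, 0, 0, 0, 0, 0]
    - [0.4, 0, 0, 0, 0, 0, 0]
    - [0.4, 0, 0, 0, 0, 0, 0]
    - [0.7, 0, 0, 0, 0, 0, 0]
    - [0.7, 0, 0, 0, 0, 0, 0]

```text
time: 43.75
ee_pos: [431.5, 240.0, 1.0]
tcp_rot: [-0.0, 0.999, -0.036, -0.0]
force: [-0.3, -0.2, 0.1]
grip_width: 0.501
```

```bash
python3 - <<'E'
from h import *
st()
c=cams.camera("side"); crop(c,150,130,260,210,"s38.png",7)
E
```

```text
t 43.75 tcp [431.5 240.    1. ] F [-0.3 -0.2  0.1] grip 0.501
R [[0.997, -0.072, -0.0], [-0.072, -0.997, 0.0], [-0.0, -0.0, -1.0]] yaw tool x -4.15 q7 [ 0.14  0.32 -0.83  2.01  0.29  0.93 -2.48]
scale 7
```

View pics/s38.png

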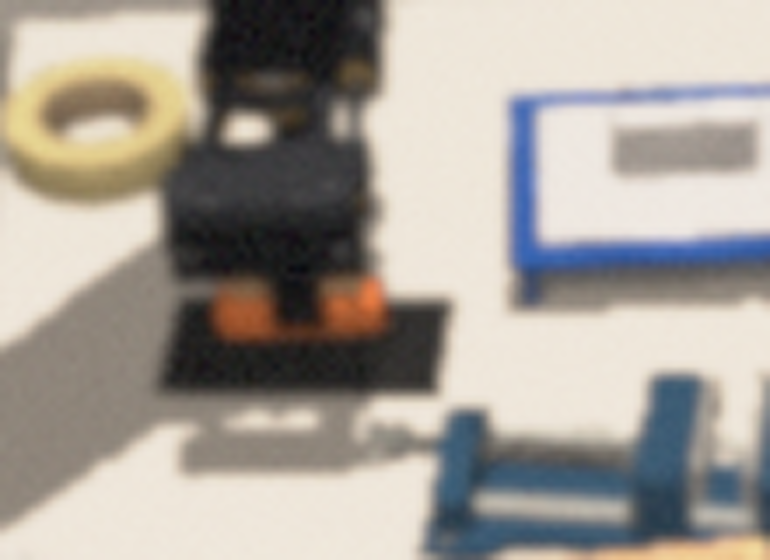

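>>> play_rows:
  commands:
    - [0.8, 0, 0, -15, 0, 0, 0]
    - [0.8, 0, 0, -35, 0, 0, 0]
    - [1, 0, 0, -45, 0, 0, 0]
    - [1, 0, 0, -45, 0, 0, 0]
    - [1, 20, 0, -30, 0, 0, 0]

```text
time: 44.3
ee_pos: [450.5, 240.3, 175.7]
tcp_rot: [-0.0, 0.999, -0.034, 0.002]
force: [-0.3, 1.0, 0.4]
grip_width: 0.96
```

```bash
python3 - <<'E'
from h import *
st();togo([570,308,170],-2.6)
c=cams.camera("side"); crop(c,150,130,260,210,"s39.png",7)
c=cams.camera("wrist"); cv2.imwrite("pics/w39.png",c["pixels"])
E
```

```text
t 44.3 tcp [450.5 240.3 175.7] F [-0.3  1.   0.4] grip 0.96
R [[0.998, -0.069, 0.004], [-0.069, -0.998, 0.0], [0.004, -0.001, -1.0]] yaw tool x -3.95 q7 [ 0.25  0.13 -0.89  1.79  0.11  1.27 -2.3 ]
dist tool axes [114.5 -75.8   6.2] rotvec [-0.04 -0.21 -1.35]
scale 7
```

View pics/s39.png

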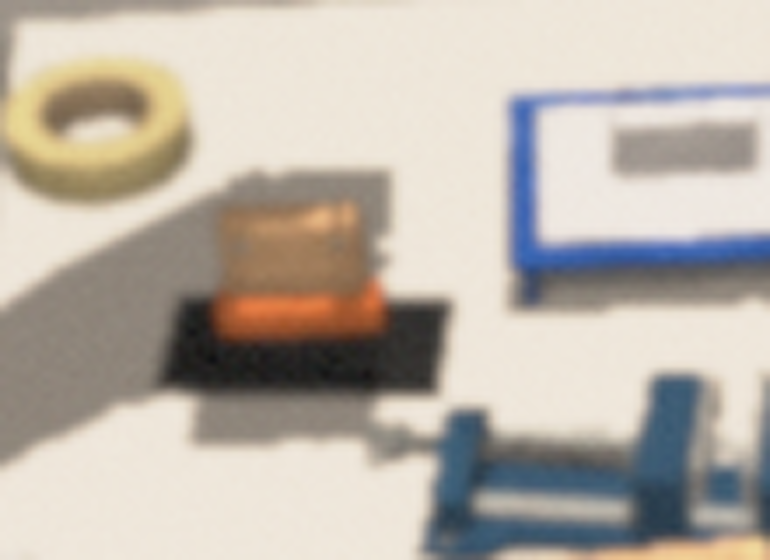

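View pics/w39.png

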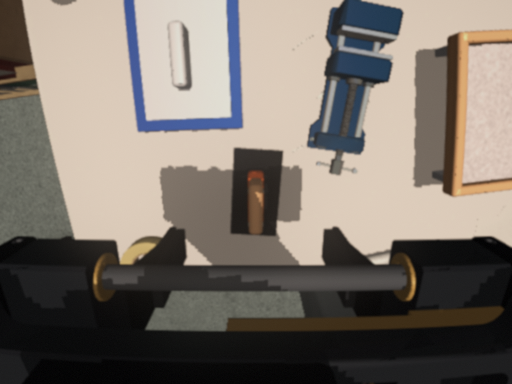

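>>> play_rows:
  commands:
    - [1, 25, -20, 0, 0, 0, -1.3]
    - [1, 40, -20, 0, 0, 0, 0]
    - [1, 40, -20, 0, 0, 0, 0]
    - [1, 9, -15, 0, 0, 0, 0]
    - [1, 0, 0, 0, 0, 0, 0]

```text
time: 44.9
ee_pos: [569.3, 309.2, 170.1]
tcp_rot: [-0.001, 1.0, -0.024, -0.001]
force: [-0.9, 0.0, -0.4]
grip_width: 1.001
```

```bash
python3 - <<'E'
from h import *
st();togo([597.5,308.5,80],-2.6)
c=cams.camera("wrist"); cv2.imwrite("pics/w40.png",c["pixels"])
print(proj(c,[597.5,308.5,62]))
E
```

```text
t 44.9 tcp [569.3 309.2 170.1] F [-0.9  0.  -0.4] grip 1.001
R [[0.999, -0.048, -0.003], [-0.048, -0.999, 0.002], [-0.003, -0.002, -1.0]] yaw tool x -2.75 q7 [ 0.05  0.46 -0.84  1.46  0.34  1.37 -2.42]
dist tool axes [28.5 -0.5 90. ] rotvec [-0.11  0.16 -0.15]
[[253.66870327 159.75324455]]
```

View pics/w40.png

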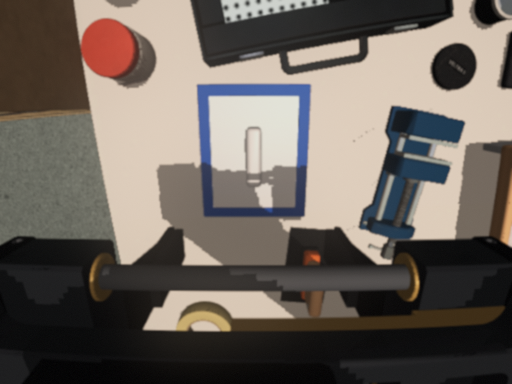

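```bash
python3 - <<'E'
from h import *
c=cams.camera("wrist"); im=c["pixels"]; hsv=cv2.cvtColor(im,cv2.COLOR_BGR2HSV)
m=cv2.inRange(hsv,(100,90,40),(130,255,255)); mm=np.zeros_like(m); mm[60:230,170:330]=m[60:230,170:330]
k=max(cv2.findContours(mm,cv2.RETR_EXTERNAL,cv2.CHAIN_APPROX_NONE)[0],key=cv2.contourArea)
P=plane(c,k.reshape(-1,2),30)[:,:2].astype(np.float32); print(cv2.minAreaRect(P))
crop(c,190,70,330,230,"w41.png",3.7)
print(plane(c,[(254,129),(254,180),(254,155)],62))
E
```

```text
((599.3905639648438, 308.5813903808594), (123.05480194091797, 151.5648651123047), 87.3065185546875)
scale 3.7
[[628.48396242 305.71805478  62.        ]
 [574.67727689 308.31741597  62.        ]
 [601.67594602 307.01326094  62.        ]]
```

View pics/w41.png

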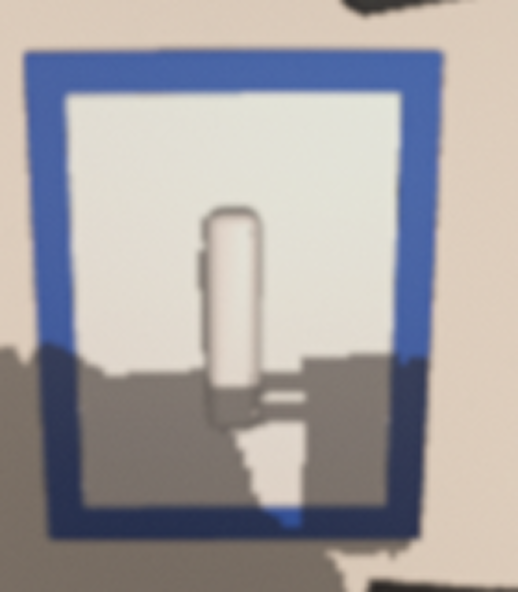

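>>> play_rows:
  commands:
    - [1, 15, 1, 25, 0, 0, 0]
    - [1, 14.5, 0, 40, 0, 0, 0]
    - [1, 0, 0, 40, 0, 0, 0]
    - [0.6, 0, 0, 35, 0, 0, 0]
    - [0.6, 0, 0, 0, 0, 0, 0]

```text
time: 45.5
ee_pos: [595.5, 301.5, 26.8]
tcp_rot: [0.002, 1.0, -0.025, -0.003]
force: [0.2, -0.2, -1.2]
grip_width: 0.891
```

```bash
python3 - <<'E'
from h import *
st();togo([599,308,3],-2.7)
c=cams.camera("wrist"); crop(c,130,70,380,270,"w42.png",3.2)
E
```

```text
t 45.5 tcp [595.5 301.5  26.8] F [ 0.2 -0.2 -1.2] grip 0.891
R [[0.999, -0.05, -0.007], [-0.05, -0.999, -0.004], [-0.006, 0.005, -1.0]] yaw tool x -2.85 q7 [ 0.01  0.62 -0.76  1.55  0.45  1.16 -2.47]
dist tool axes [ 3.4 -6.8 23.7] rotvec [ 0.26  0.37 -0.15]
scale 3.2
```

View pics/w42.png

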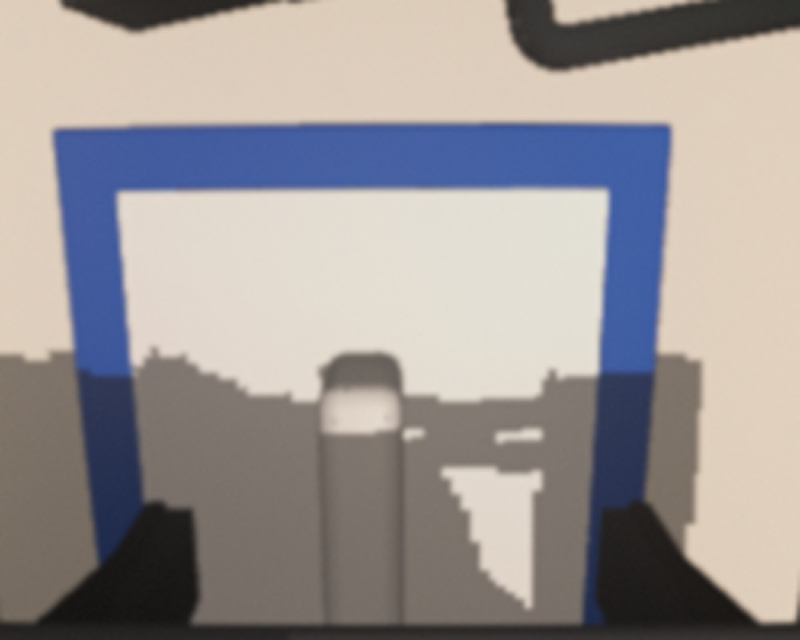

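>>> play_rows:
  commands:
    - [0.6, 3, -6, 8, 0, 0, 0]
    - [0.6, 0, 0, 7, 0, 0, 0]
    - [0.6, 0, 0, 0, 0, 0, 0]
    - [0.6, 0, 0, 0, 0, 0, 0]

```text
time: 45.95
ee_pos: [602.4, 310.8, 16.8]
tcp_rot: [-0.0, 1.0, -0.025, 0.0]
force: [-0.7, 0.0, 1.2]
grip_width: 0.607
```

```bash
python3 - <<'E'
from h import *
st();togo([599,308,3],-2.7)
E
```

```text
t 45.95 tcp [602.4 310.8  16.8] F [-0.7  0.   1.2] grip 0.607
R [[0.999, -0.05, 0.001], [-0.05, -0.999, 0.0], [0.001, -0.0, -1.0]] yaw tool x -2.84 q7 [-0.01  0.64 -0.76  1.54  0.47  1.15 -2.48]
dist tool axes [-3.3  2.9 13.8] rotvec [-0.02 -0.04 -0.14]
```

>>> play_rows:
  commands:
    - [0.6, -3.3, 2.9, 7, 0, 0, 0]
    - [0.6, 0, 0, 5, 0, 0, 0]
    - [0.6, 0, 0, 1, 0, 0, 0]
    - [0.6, 0, 0, 0, 0, 0, 0]

```text
time: 46.35
ee_pos: [598.5, 307.6, 2.6]
tcp_rot: [0.0, 1.0, -0.025, -0.0]
force: [-0.0, -0.1, 0.6]
grip_width: 0.601
```

>>> play_rows:
  commands:
    - [0, 0, 0, 0, 0, 0, 0]
    - [0, 0, 0, 0, 0, 0, 0]
    - [0, 0, 0, 0, 0, 0, 0]
    - [0, 0, 0, 0, 0, 0, 0]
    - [0, 0, 0, 0, 0, 0, 0]

```text
time: 46.85
ee_pos: [598.8, 307.8, 3.1]
tcp_rot: [-0.0, 1.0, -0.025, 0.0]
force: [0.1, -0.6, 0.2]
grip_width: 0.232
```

>>> play_rows:
  commands:
    - [0, 0, 0, 0, 0, 0, 0]
    - [0, 0, 0, 0, 0, 0, 0]
    - [0, 0, 0, 0, 0, 0, 0]

```text
time: 47.15
ee_pos: [598.7, 307.8, 3.1]
tcp_rot: [-0.0, 1.0, -0.025, -0.0]
force: [-1.1, -0.5, 0.7]
grip_width: 0.18
```

>>> play_rows:
  commands:
    - [0, 0, 0, -15, 0, 0, 0]
    - [0, 0, 0, -35, 0, 0, 0]
    - [0, 0, 0, -45, 0, 0, 0]
    - [0, 0, 0, -45, 0, 0, 0]
    - [0, 0, 20, -20, 0, 0, 0]

```text
time: 47.65
ee_pos: [597.7, 292.2, 169.1]
tcp_rot: [-0.003, 1.0, -0.023, 0.002]
force: [0.5, 1.0, -0.5]
grip_width: 0.182
```

```bash
python3 - <<'E'
from h import *
st();print(S2W(0,-66)); togo([*S2W(0,-66),160],2.75)
E
```

```text
t 47.65 tcp [597.7 292.2 169.1] F [ 0.5  1.  -0.5] grip 0.182
R [[0.999, -0.045, 0.005], [-0.045, -0.999, 0.005], [0.005, -0.005, -1.0]] yaw tool x -2.59 q7 [ 0.06  0.49 -0.82  1.42  0.36  1.37 -2.38]
[ 528.96655648 -281.92399351]
dist tool axes [-42.8 576.7   5.9] rotvec [-0.29 -0.28 -5.34]
```

>>> play_rows:
  commands:
    - [0, -2, 30, 0, 0, 0, 0]
    - [0, -3, 40, 0, 0, 0, 0]
    - [0, -3, 40, 0, 0, 0, 0]
    - [0, -3, 40, 0, 0, 0, 0]
    - [0, -3, 40, 0, 0, 0, 0]

```text
time: 48.15
ee_pos: [573.9, 97.4, 164.1]
tcp_rot: [0.0, 1.0, -0.025, 0.0]
force: [-0.3, -1.1, -1.6]
grip_width: 0.183
```

>>> play_rows:
  commands:
    - [0, -3, 40, 0, 0, 0, 0]
    - [0, -3, 40, 0, 0, 0, -1]
    - [0, -3, 40, 0, 0, 0, -1]
    - [0, -3, 40, 0, 0, 0, -1]
    - [0, -3, 40, 0, 0, 0, -1.3]

```text
time: 48.65
ee_pos: [553.2, -102.0, 164.3]
tcp_rot: [0.0, 1.0, 0.013, 0.0]
force: [0.7, -0.8, -1.8]
grip_width: 0.185
```

>>> play_rows:
  commands:
    - [0, -3, 40, 0, 0, 0, -1]
    - [0, -3, 40, 0, 0, 0, 0]
    - [0, 0, 40, 0, 0, 0, 0]
    - [0, 0, 30, 0, 0, 0, 0]
    - [0, 0, 0, 0, 0, 0, 0]

```text
time: 49.15
ee_pos: [552.1, -256.5, 163.3]
tcp_rot: [0.001, 1.0, 0.018, -0.0]
force: [0.7, 0.1, -1.5]
grip_width: 0.181
```

```bash
python3 - <<'E'
from h import *
st(); togo([*S2W(0,-66),80],2.75)
c=cams.camera("side"); crop(c,170,220,310,370,"s43.png",4)
c=cams.camera("top"); crop(c,300,140,400,240,"t43.png",6)
E
```

```text
t 49.15 tcp [ 552.1 -256.5  163.3] F [ 0.7  0.1 -1.5] grip 0.181
R [[0.999, 0.036, -0.0], [0.036, -0.999, -0.002], [-0.0, 0.002, -1.0]] yaw tool x 2.07 q7 [ 0.89  0.34 -0.66  1.58  0.21  1.3  -1.33]
dist tool axes [-24.   24.4  83.4] rotvec [ 0.09  0.03 -0.68]
scale 4
scale 6
```

View pics/s43.png

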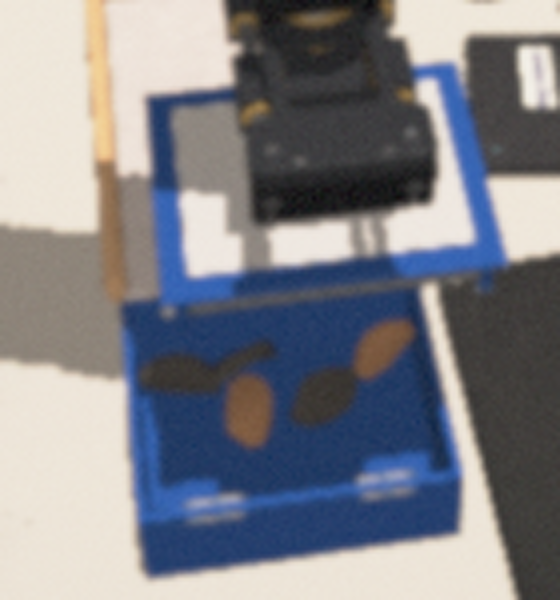

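View pics/t43.png

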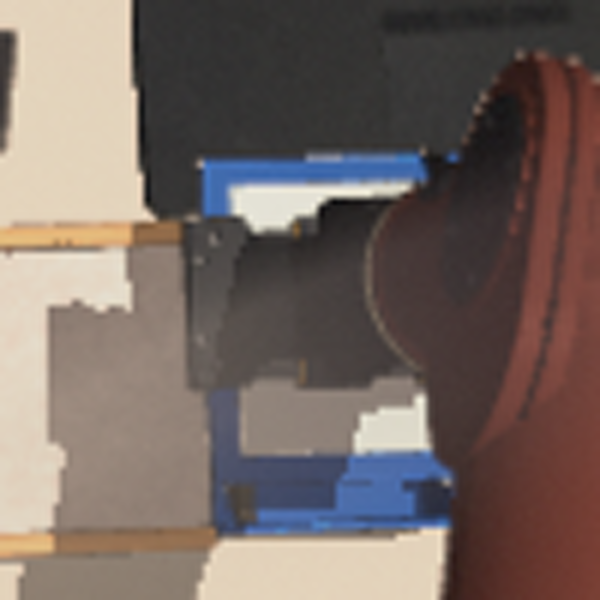

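>>> play_rows:
  commands:
    - [0, -12, 12, 20, 0, 0, -0.35]
    - [0, -12, 12, 20, 0, 0, -0.35]
    - [0, 0, 0, 20, 0, 0, 0]
    - [0, 0, 0, 15, 0, 0, 0]
    - [0, 0, 0, 0, 0, 0, 0]

```text
time: 49.75
ee_pos: [529.7, -273.8, 86.5]
tcp_rot: [-0.001, 1.0, 0.029, -0.001]
force: [-0.7, 0.5, -1.0]
grip_width: 0.181
```

>>> play_rows:
  commands:
    - [0, 0, 0, 0, 0, 0, 0]
    - [0, 0, 0, 0, 0, 0, 0]

```text
time: 49.95
ee_pos: [531.5, -275.4, 89.3]
tcp_rot: [0.0, 1.0, 0.028, 0.001]
force: [-0.4, -0.2, -0.5]
grip_width: 0.181
```

```bash
python3 - <<'E'
from h import *
st(); togo([*S2W(0,-66),75],2.75)
c=cams.camera("side"); crop(c,180,260,300,370,"s44.png",6.5)
c=cams.camera("top"); crop(c,320,160,390,240,"t44.png",7)
E
```

```text
t 49.95 tcp [ 531.5 -275.4   89.3] F [-0.4 -0.2 -0.5] grip 0.181
R [[0.998, 0.056, 0.002], [0.056, -0.998, -0.001], [0.002, 0.001, -1.0]] yaw tool x 3.22 q7 [ 0.93  0.37 -0.64  1.69  0.24  1.16 -1.3 ]
dist tool axes [-3.   6.4 14.3] rotvec [ 0.04 -0.09  0.47]
scale 6.5
scale 7
```

View pics/s44.png

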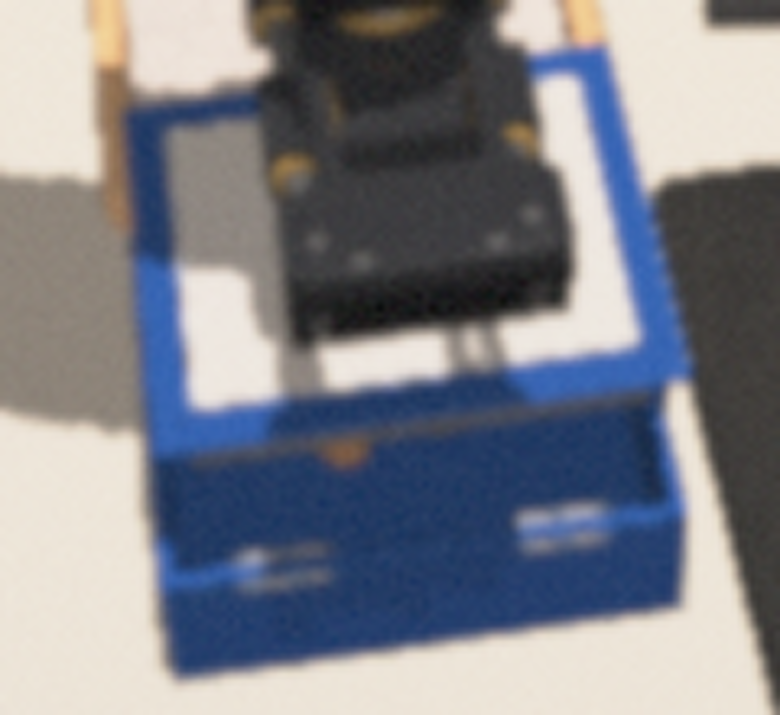

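View pics/t44.png

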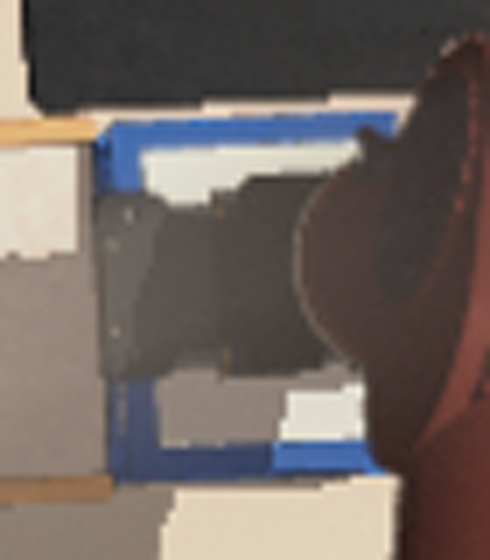

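```bash
python3 - <<'E'
import cv2
im=cv2.imread("pics/side20.png")[270:370,180:300]; cv2.imwrite("pics/s45.png",cv2.resize(im,None,fx=6.5,fy=6,interpolation=cv2.INTER_CUBIC))
E
```

```text
(no output)
```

View pics/s45.png

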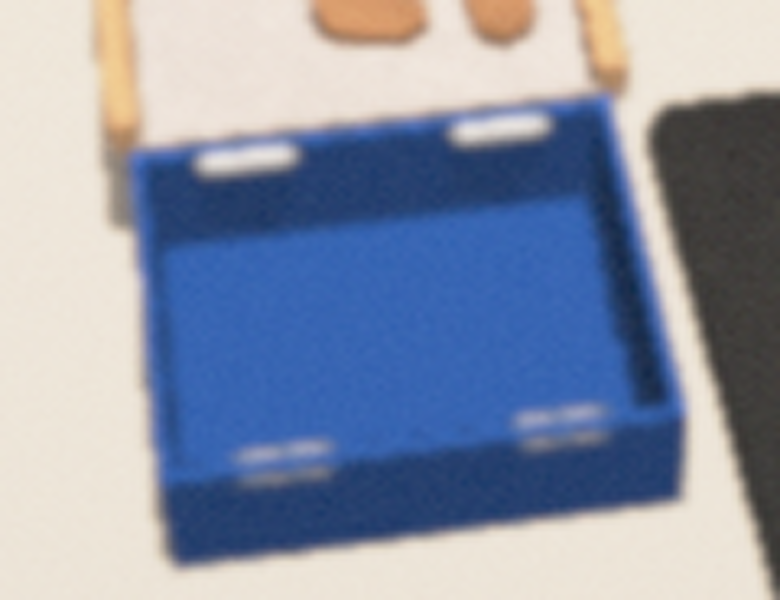

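```bash
python3 - <<'E'
from stn import *
c=cams.camera("side")
b=np.array([(133,155),(612,95),(686,415),(163,482)])/[6.5,6]-.42+[180,270]
B=plane(c,b,58)[:,:2]; thb,ob=fit(B,[(-80,65),(80,65),(80,-65),(-80,-65)])
k=np.array([(128,112),(605,47),(689,373),(153,452)])/6.5-.42+[180,260]
C=plane(c,k,116.2)[:,:2]; thc,oc=fit(C,[(-78,63),(78,63),(78,-63),(-78,-63)])
p,R,s=pose(); print("tcp",p,"cover-tcp side",oc-p[:2],"box - cover",ob-oc, "yaw diff box-cover",np.degrees(thb-thc))
E
```

```text
yaw 2.77 origin [ 529.  -284.3] res [[0.9, -1.4], [-0.4, -0.3], [-2.0, 0.5], [1.5, 1.1]]
yaw 3.33 origin [ 530.  -277.3] res [[2.4, -2.1], [-1.7, -1.9], [-1.1, 2.1], [0.4, 1.9]]
tcp [ 531.109948   -275.846582     88.93565225] cover-tcp side [-1.07231368 -1.43816194] box - cover [-1.07128502 -7.05486319] yaw diff box-cover -0.5685203049861649
```

>>> play_rows:
  commands:
    - [0, -1.9, 6.5, 10, 0, 0, 0.5]
    - [0, 0, 0, 9, 0, 0, 0]
    - [0, 0, 0, 0, 0, 0, 0]
    - [0, 0, 0, 0, 0, 0, 0]

```text
time: 50.5
ee_pos: [528.5, -282.2, 68.4]
tcp_rot: [-0.0, 1.0, 0.023, -0.0]
force: [0.4, 0.6, -1.2]
grip_width: 0.182
```

```bash
python3 - <<'E'
from h import *
st(); togo([*S2W(0,-66),64],2.75)
c=cams.camera("side"); crop(c,180,260,300,370,"s46.png",6.5)
c=cams.camera("top"); crop(c,320,160,390,240,"t46.png",7)
E
```

```text
t 50.5 tcp [ 528.5 -282.2   68.4] F [ 0.4  0.6 -1.2] grip 0.182
R [[0.999, 0.046, -0.001], [0.046, -0.999, 0.001], [-0.001, -0.001, -1.0]] yaw tool x 2.65 q7 [ 0.93  0.4  -0.63  1.71  0.26  1.12 -1.3 ]
dist tool axes [ 0.4 -0.3  4.4] rotvec [-0.05  0.05 -0.1 ]
scale 6.5
scale 7
```

View pics/s46.png

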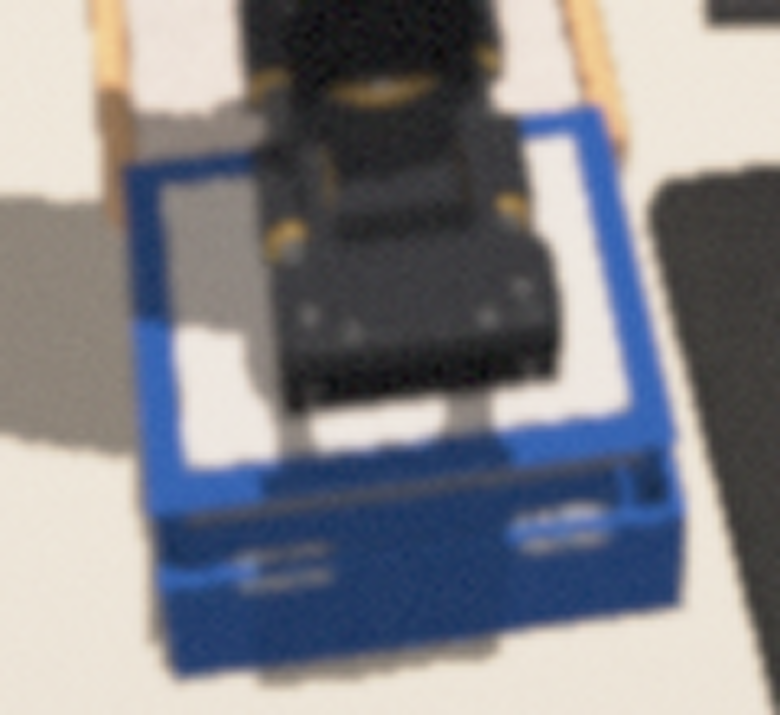

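View pics/t46.png

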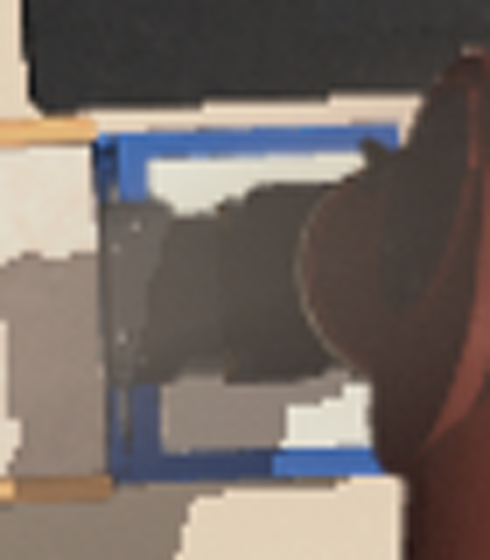

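```bash
python3 - <<'E'
from stn import *
c=cams.camera("side")
k=np.array([(123,172),(600,104),(674,438),(150,516)])/6.5-.42+[180,260]
C=plane(c,k,95.3)[:,:2]; thc,oc=fit(C,[(-78,63),(78,63),(78,-63),(-78,-63)])
p,R,s=pose(); print("tcp",p,"cover-tcp",oc-p[:2],"box - cover",np.array([529,-284.3])-oc)
E
```

```text
yaw 3.22 origin [ 526.6 -284.5] res [[2.0, -2.2], [-0.5, -0.8], [-2.4, 1.6], [1.0, 1.3]]
tcp [ 529.12548393 -282.35417937   69.25977099] cover-tcp [-2.4755981  -2.13632949] box - cover [2.35011418 0.19050886]
```

>>> play_rows:
  commands:
    - [0, 1.5, 0, 5, 0, 0, 0.2]
    - [0, 0, 0, 4, 0, 0, 0]
    - [0, 0, 0, 0, 0, 0, 0]

```text
time: 50.95
ee_pos: [530.0, -282.1, 59.2]
tcp_rot: [-0.0, 1.0, 0.021, -0.0]
force: [-0.6, 0.7, -1.2]
grip_width: 0.183
```

>>> play_rows:
  commands:
    - [0, 0, 0, 2, 0, 0, 0]
    - [0, 0, 0, 2, 0, 0, 0]
    - [0, 0, 0, 0, 0, 0, 0]

```text
time: 51.25
ee_pos: [530.2, -282.3, 55.7]
tcp_rot: [-0.0, 1.0, 0.021, -0.0]
force: [0.0, -0.2, -1.0]
grip_width: 0.186
```

>>> play_rows:
  commands:
    - [0, 0, 0, 2, 0, 0, 0]
    - [0, 0, 0, 2, 0, 0, 0]
    - [0, 0, 0, 0, 0, 0, 0]

```text
time: 51.55
ee_pos: [530.2, -282.3, 51.7]
tcp_rot: [-0.0, 1.0, 0.021, -0.0]
force: [-0.1, -0.1, -0.7]
grip_width: 0.184
```

>>> play_rows:
  commands:
    - [0, 0, 0, 2, 0, 0, 0]
    - [0, 0, 0, 1.5, 0, 0, 0]
    - [0, 0, 0, 0, 0, 0, 0]

```text
time: 51.85
ee_pos: [530.2, -282.3, 48.3]
tcp_rot: [-0.0, 1.0, 0.021, -0.0]
force: [-0.1, -0.1, -1.4]
grip_width: 0.18
```

>>> play_rows:
  commands:
    - [0, 0, 0, 1.5, 0, 0, 0]
    - [0, 0, 0, 0, 0, 0, 0]

```text
time: 52.05
ee_pos: [530.7, -282.8, 47.5]
tcp_rot: [0.0, 1.0, 0.021, 0.0]
force: [0.3, -0.4, 2.2]
grip_width: 0.183
```

```bash
python3 - <<'E'
from h import *
st()
c=cams.camera("side"); crop(c,180,260,300,370,"s47.png",6.5)
E
```

```text
t 52.05 tcp [ 530.7 -282.8   47.5] F [ 0.3 -0.4  2.2] grip 0.183
R [[0.999, 0.043, 0.001], [0.043, -0.999, -0.001], [0.001, 0.001, -1.0]] yaw tool x 2.45 q7 [ 0.92  0.42 -0.63  1.72  0.27  1.09 -1.32]
scale 6.5
```

View pics/s47.png

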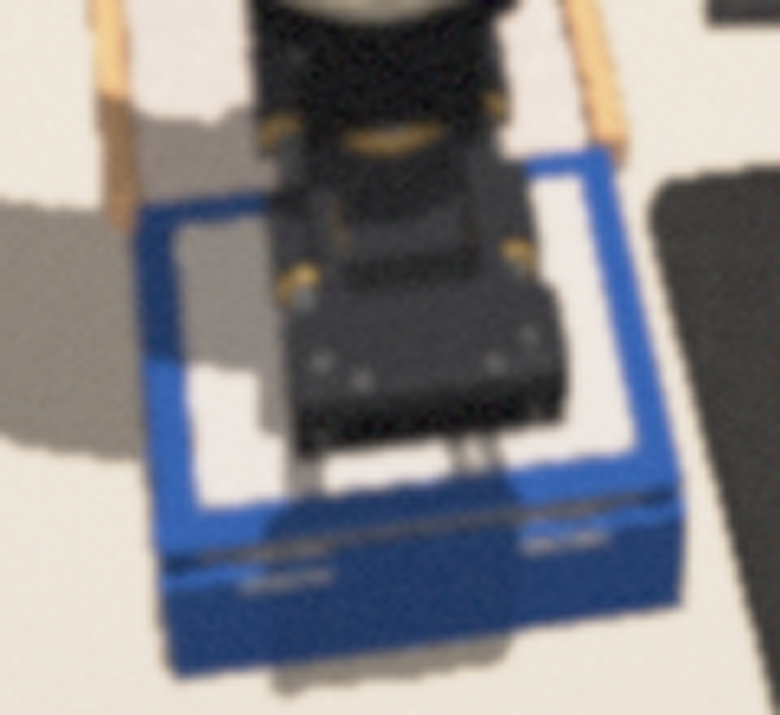

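>>> play_rows:
  commands:
    - [0.5, 0, 0, 0, 0, 0, 0]
    - [0.5, 0, 0, 0, 0, 0, 0]
    - [0.5, 0, 0, 0, 0, 0, 0]
    - [0.5, 0, 0, -20, 0, 0, 0]
    - [0.5, 0, 0, -35, 0, 0, 0]

```text
time: 52.6
ee_pos: [528.6, -281.5, 100.2]
tcp_rot: [-0.001, 1.0, 0.021, -0.002]
force: [0.3, -0.3, 0.6]
grip_width: 0.479
```

>>> play_rows:
  commands:
    - [0, 20, 0, 0, 0, 0, 0]
    - [0, 25, 0, 0, 0, 0, 0]
    - [0, 25, 0, 0, 0, 0, 0]
    - [0, 0, 0, 0, 0, 0, 0]
    - [0, 0, 0, 0, 0, 0, 0]

```text
time: 53.1
ee_pos: [600.3, -278.8, 101.5]
tcp_rot: [-0.0, 1.0, 0.022, -0.0]
force: [-0.2, -0.6, -0.4]
grip_width: 0.133
```

```bash
python3 - <<'E'
from h import *
st(); g3([70,-66,85],2.75,0)
c=cams.camera("side"); crop(c,180,220,310,370,"s48.png",4)
c=cams.camera("wrist"); cv2.imwrite("pics/w48.png",c["pixels"])
E
```

```text
t 53.1 tcp [ 600.3 -278.8  101.5] F [-0.2 -0.6 -0.4] grip 0.133
R [[0.999, 0.044, -0.001], [0.044, -0.999, 0.001], [-0.001, -0.001, -1.0]] yaw tool x 2.5 q7 [ 0.83  0.49 -0.63  1.51  0.3   1.24 -1.37]
tool z target [ 0.  0. -1.] dist tool axes [-1.4 -0.3 48.9] in target axes [-1.4 -0.3 48.9] rotvec [-0.05  0.04 -0.25]
true tip station [ 71.4 -66.4] 133.9
scale 4
```

View pics/s48.png

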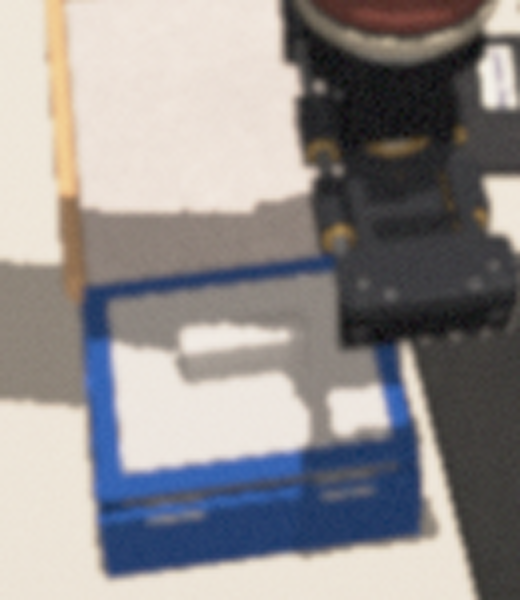

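View pics/w48.png

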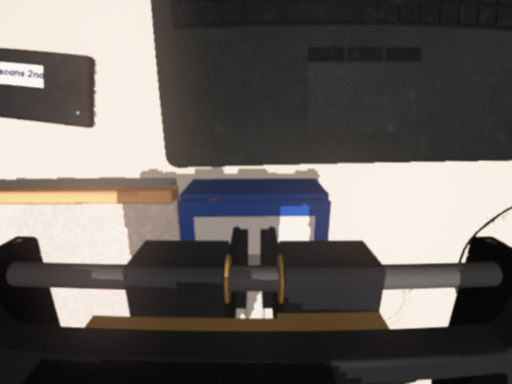

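>>> play_rows:
  commands:
    - [0, -1, 0, 20, 0, 0, 0]
    - [0, 0, 0, 20, 0, 0, 0]
    - [0, 0, 0, 12, 0, 0, 0]
    - [0, 0, 0, 0, 0, 0, 0]

```text
time: 53.6
ee_pos: [597.5, -279.5, 48.3]
tcp_rot: [-0.001, 1.0, 0.021, -0.001]
force: [0.3, 0.4, 0.5]
grip_width: 0.006
```

>>> play_rows:
  commands:
    - [0, 0, 0, 3, 0, 0, 0]
    - [0, 0, 0, 2, 0, 0, 0]
    - [0, 0, 0, 0, 0, 0, 0]

```text
time: 53.9
ee_pos: [599.6, -279.6, 45.5]
tcp_rot: [0.0, 1.0, 0.021, 0.0]
force: [-0.9, -0.2, 1.1]
grip_width: 0.004
```

>>> play_rows:
  commands:
    - [0, 0, 0, 2, 0, 0, 0]
    - [0, 0, 0, 0, 0, 0, 0]

```text
time: 54.1
ee_pos: [599.4, -279.4, 43.1]
tcp_rot: [0.0, 1.0, 0.021, 0.0]
force: [-0.3, -0.4, 0.1]
grip_width: 0.007
```

>>> play_rows:
  commands:
    - [0, 0, 0, 1.5, 0, 0, 0]
    - [0, 0, 0, 0, 0, 0, 0]

```text
time: 54.3
ee_pos: [599.6, -279.5, 41.8]
tcp_rot: [0.0, 1.0, 0.021, 0.0]
force: [-0.8, -0.1, 1.7]
grip_width: 0.003
```

>>> play_rows:
  commands:
    - [0, 0, 0, 1, 0, 0, 0]
    - [0, 0, 0, 0, 0, 0, 0]

```text
time: 54.5
ee_pos: [600.0, -279.6, 41.2]
tcp_rot: [0.0, 1.0, 0.021, 0.001]
force: [0.1, 0.1, 4.8]
grip_width: 0.005
```

>>> play_rows:
  commands:
    - [0, 0, 0, 1, 0, 0, 0]
    - [0, 0, 0, 0, 0, 0, 0]

```text
time: 54.7
ee_pos: [600.4, -279.6, 40.6]
tcp_rot: [0.0, 1.0, 0.021, 0.001]
force: [1.0, 0.7, 6.6]
grip_width: 0.002
```

>>> play_rows:
  commands:
    - [0, 0, 0, 1, 0, 0, 0]
    - [0, 0, 0, 1, 0, 0, 0]
    - [0, 0, 0, 0, 0, 0, 0]

```text
time: 55.0
ee_pos: [600.2, -279.6, 38.3]
tcp_rot: [0.0, 1.0, 0.021, 0.001]
force: [1.3, 0.1, 5.6]
grip_width: 0.005
```

>>> play_rows:
  commands:
    - [0, 0, 0, 1, 0, 0, 0]
    - [0, 0, 0, 0, 0, 0, 0]

```text
time: 55.2
ee_pos: [599.8, -279.1, 36.9]
tcp_rot: [-0.0, 1.0, 0.022, 0.0]
force: [-0.3, 0.6, 5.0]
grip_width: 0.005
```

>>> play_rows:
  commands:
    - [0, 0, 0, 1.5, 0, 0, 0]
    - [0, 0, 0, 1.5, 0, 0, 0]
    - [0, 0, 0, 0, 0, 0, 0]

```text
time: 55.5
ee_pos: [600.3, -279.4, 34.9]
tcp_rot: [0.0, 1.0, 0.022, 0.001]
force: [-0.7, 0.7, 10.3]
grip_width: 0.007
```

>>> play_rows:
  commands:
    - [0, 0, 0, 1.5, 0, 0, 0]
    - [0, 0, 0, 1.5, 0, 0, 0]
    - [0, 0, 0, 0, 0, 0, 0]

```text
time: 55.8
ee_pos: [600.2, -279.8, 31.3]
tcp_rot: [0.0, 1.0, 0.021, 0.001]
force: [1.0, -0.5, 6.2]
grip_width: 0.004
```

```bash
python3 - <<'E'
from h import *
st()
c=cams.camera("side"); crop(c,180,220,310,370,"s49.png",4)
E
```

```text
t 55.8 tcp [ 600.2 -279.8   31.3] F [ 1.  -0.5  6.2] grip 0.004
R [[0.999, 0.043, 0.002], [0.043, -0.999, -0.001], [0.002, 0.001, -1.0]] yaw tool x 2.45 q7 [ 0.82  0.55 -0.6   1.58  0.34  1.12 -1.4 ]
scale 4
```

View pics/s49.png

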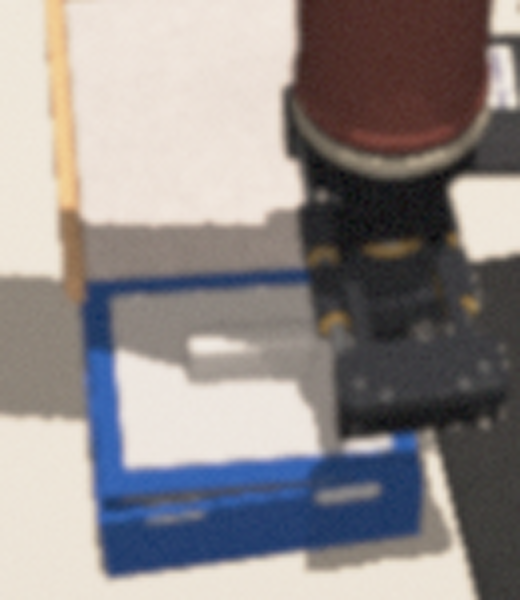

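>>> play_rows:
  commands:
    - [0, 0, 0, 1, 0, 0, 0]
    - [0, 0, 0, 0, 0, 0, 0]

```text
time: 56.05
ee_pos: [600.3, -279.8, 31.1]
tcp_rot: [0.001, 1.0, 0.021, 0.001]
force: [-1.4, 0.7, 11.8]
grip_width: 0.006
```

>>> play_rows:
  commands:
    - [0, 0, 0, 1, 0, 0, 0]
    - [0, 0, 0, 0, 0, 0, 0]

```text
time: 56.25
ee_pos: [600.4, -279.8, 31.0]
tcp_rot: [0.001, 1.0, 0.021, 0.001]
force: [-3.1, 1.0, 18.7]
grip_width: 0.005
```

>>> play_rows:
  commands:
    - [0, 0, 0, -20, 0, 0, 0]
    - [0, 0, 0, -35, 0, 0, 0]
    - [0, -35, 0, -10, 0, 0, 0]
    - [0, -35, 0, 0, 0, 0, 0]
    - [0, -35, 0, 0, 0, 0, 0]

```text
time: 56.75
ee_pos: [493.0, -283.9, 93.3]
tcp_rot: [-0.0, 1.0, 0.021, -0.0]
force: [0.2, -0.8, -0.0]
grip_width: 0.006
```

>>> play_rows:
  commands:
    - [0, -33, 0, 0, 0, 0, 0]
    - [0, 0, 0, 0, 0, 0, 0]
    - [0, 0, 0, 0, 0, 0, 0]

```text
time: 57.05
ee_pos: [460.6, -285.9, 93.5]
tcp_rot: [0.0, 1.0, 0.021, -0.0]
force: [-0.2, -0.3, -0.5]
grip_width: 0.006
```

```bash
python3 - <<'E'
from h import *
st(); g3([-69,-66,78],2.75,0)
c=cams.camera("side"); crop(c,180,220,310,370,"s50.png",4)
E
```

```text
t 57.05 tcp [ 460.6 -285.9   93.5] F [-0.2 -0.3 -0.5] grip 0.006
R [[0.999, 0.041, -0.0], [0.041, -0.999, -0.001], [-0.0, 0.001, -1.0]] yaw tool x 2.37 q7 [ 1.05  0.25 -0.66  1.82  0.17  1.12 -1.19]
tool z target [ 0.  0. -1.] dist tool axes [-0.6 -0.7 47.9] in target axes [-0.6 -0.7 47.9] rotvec [ 0.03  0.03 -0.38]
true tip station [-68.4 -66.7] 125.9
scale 4
```

View pics/s50.png

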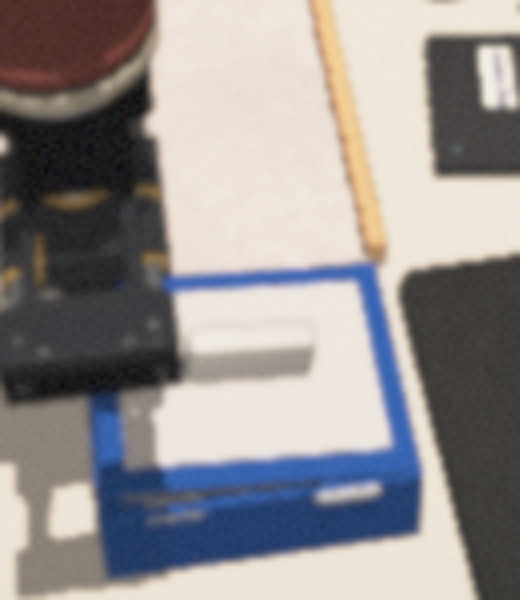

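Right edge snapped and holds. Now press the left.

>>> play_rows:
  commands:
    - [0, 0, 0, 20, 0, 0, 0]
    - [0, 0, 0, 20, 0, 0, 0]
    - [0, 0, 0, 6, 0, 0, 0]
    - [0, 0, 0, 0, 0, 0, 0]

```text
time: 57.5
ee_pos: [461.8, -284.5, 46.9]
tcp_rot: [-0.001, 1.0, 0.022, -0.0]
force: [0.8, 0.0, -0.4]
grip_width: 0.005
```

>>> play_rows:
  commands:
    - [0, 0, 0, 2, 0, 0, 0]
    - [0, 0, 0, 2, 0, 0, 0]
    - [0, 0, 0, 0, 0, 0, 0]

```text
time: 57.8
ee_pos: [462.1, -285.4, 44.1]
tcp_rot: [0.0, 1.0, 0.022, 0.001]
force: [1.3, 1.0, 1.3]
grip_width: 0.003
```

>>> play_rows:
  commands:
    - [0, 0, 0, 2, 0, 0, 0]
    - [0, 0, 0, 0, 0, 0, 0]

```text
time: 58.0
ee_pos: [461.7, -285.4, 41.6]
tcp_rot: [0.0, 1.0, 0.021, 0.0]
force: [0.9, 0.5, 1.5]
grip_width: 0.002
```

>>> play_rows:
  commands:
    - [0, 0, 0, 1.5, 0, 0, 0]
    - [0, 0, 0, 1.5, 0, 0, 0]
    - [0, 0, 0, 0, 0, 0, 0]

```text
time: 58.3
ee_pos: [461.0, -285.3, 38.0]
tcp_rot: [-0.0, 1.0, 0.021, -0.0]
force: [-0.6, 0.3, 0.5]
grip_width: 0.002
```

>>> play_rows:
  commands:
    - [0, 0, 0, 1, 0, 0, 0]
    - [0, 0, 0, 1, 0, 0, 0]
    - [0, 0, 0, 0, 0, 0, 0]

```text
time: 58.6
ee_pos: [461.3, -285.3, 36.3]
tcp_rot: [-0.0, 1.0, 0.021, -0.0]
force: [-0.3, 0.0, -0.1]
grip_width: 0.008
```

>>> play_rows:
  commands:
    - [0, 0, 0, 1, 0, 0, 0]
    - [0, 0, 0, 1, 0, 0, 0]
    - [0, 0, 0, 0, 0, 0, 0]

```text
time: 58.9
ee_pos: [461.4, -285.3, 34.4]
tcp_rot: [-0.0, 1.0, 0.021, -0.0]
force: [-1.0, -0.4, -0.3]
grip_width: 0.007
```

>>> play_rows:
  commands:
    - [0, 0, 0, 1, 0, 0, 0]
    - [0, 0, 0, 1, 0, 0, 0]
    - [0, 0, 0, 0, 0, 0, 0]

```text
time: 59.2
ee_pos: [461.4, -285.3, 32.4]
tcp_rot: [-0.0, 1.0, 0.021, -0.0]
force: [-0.6, 0.6, 0.3]
grip_width: 0.001
```

```bash
python3 - <<'E'
from h import *
st()
c=cams.camera("side"); crop(c,180,220,310,370,"s51.png",4)
E
```

```text
t 59.2 tcp [ 461.4 -285.3   32.4] F [-0.6  0.6  0.3] grip 0.001
R [[0.999, 0.043, -0.0], [0.043, -0.999, 0.0], [-0.0, -0.0, -1.0]] yaw tool x 2.45 q7 [ 1.03  0.33 -0.64  1.88  0.23  1.01 -1.24]
scale 4
```

View pics/s51.png

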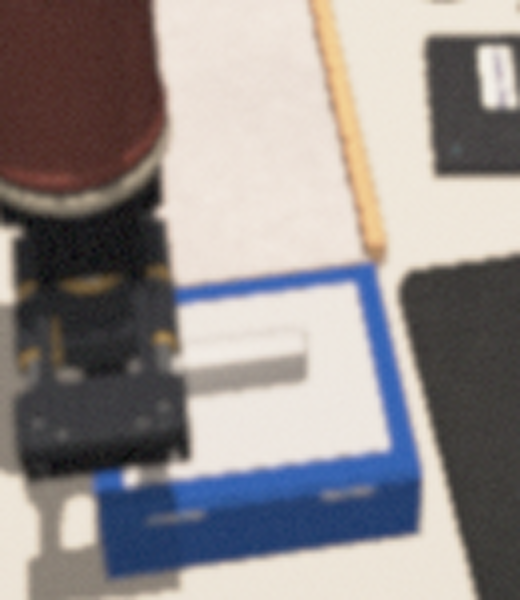

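>>> play_rows:
  commands:
    - [0, 0, 0, 1, 0, 0, 0]
    - [0, 0, 0, 1, 0, 0, 0]
    - [0, 0, 0, 0, 0, 0, 0]

```text
time: 59.55
ee_pos: [461.3, -285.3, 30.4]
tcp_rot: [-0.0, 1.0, 0.021, -0.0]
force: [-0.2, 0.6, -0.4]
grip_width: 0.008
```

>>> play_rows:
  commands:
    - [0, 0, 0, 1, 0, 0, 0]
    - [0, 0, 0, 0, 0, 0, 0]

```text
time: 59.75
ee_pos: [461.5, -285.4, 29.6]
tcp_rot: [0.0, 1.0, 0.021, 0.0]
force: [0.8, 0.7, 1.7]
grip_width: 0.004
```

>>> play_rows:
  commands:
    - [0, 0, 0, 1, 0, 0, 0]
    - [0, 0, 0, 0, 0, 0, 0]

```text
time: 59.95
ee_pos: [461.6, -285.4, 29.5]
tcp_rot: [0.0, 1.0, 0.021, -0.0]
force: [-4.6, 2.4, 13.3]
grip_width: 0.001
```

>>> play_rows:
  commands:
    - [0, 0, 0, 1, 0, 0, 0]
    - [0, 0, 0, 0, 0, 0, 0]

```text
time: 60.15
ee_pos: [461.6, -285.4, 29.5]
tcp_rot: [0.001, 1.0, 0.021, -0.0]
force: [-8.6, 4.8, 24.2]
grip_width: 0.01
```

```bash
python3 - <<'E'
from h import *
st()
c=cams.camera("side"); crop(c,180,250,310,370,"s52.png",6)
E
```

```text
t 60.15 tcp [ 461.6 -285.4   29.5] F [-8.6  4.8 24.2] grip 0.01
R [[0.999, 0.043, -0.0], [0.043, -0.999, -0.001], [-0.0, 0.001, -1.0]] yaw tool x 2.45 q7 [ 1.02  0.33 -0.64  1.88  0.23  1.01 -1.24]
scale 6
```

View pics/s52.png

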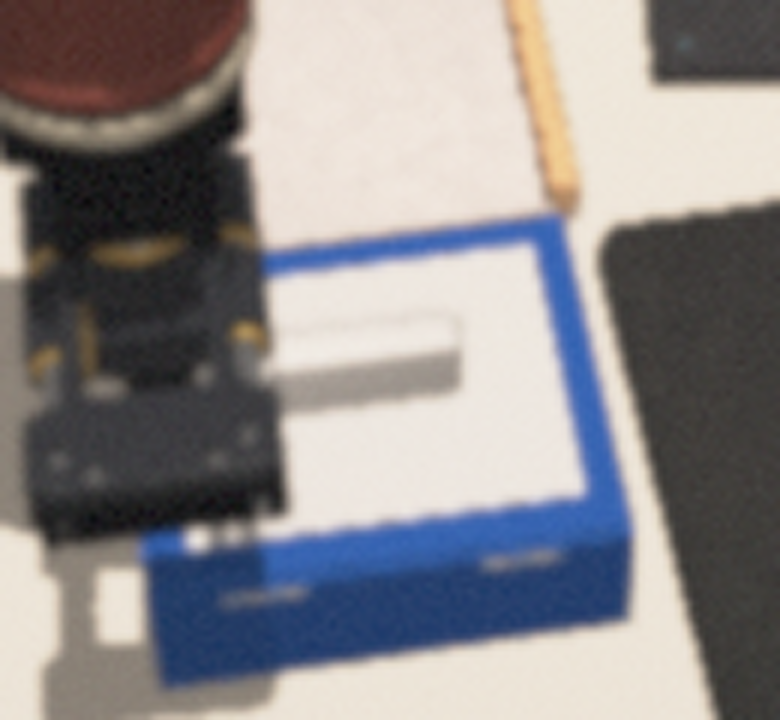

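>>> play_rows:
  commands:
    - [0, 0, 0, -20, 0, 0, 0]
    - [0, 0, 0, -35, 0, 0, 0]
    - [0, 30, 15, 0, 0, 0, 0]
    - [0, 30, 20, 0, 0, 0, 0]
    - [0, 10, 20, 0, 0, 0, 0]

```text
time: 60.7
ee_pos: [536.5, -337.1, 82.9]
tcp_rot: [0.0, 1.0, 0.022, 0.001]
force: [-0.3, 0.3, -0.0]
grip_width: 0.007
```

>>> play_rows:
  commands:
    - [0, 0, 0, 0, 0, 0, 0]
    - [0, 0, 0, 0, 0, 0, 0]

```text
time: 60.9
ee_pos: [533.5, -337.0, 81.9]
tcp_rot: [-0.001, 1.0, 0.021, -0.0]
force: [-0.1, 0.4, -0.6]
grip_width: 0.001
```

```bash
python3 - <<'E'
from h import *
st(); g3([0,-121,64],2.75,0)
E
```

```text
t 60.9 tcp [ 533.5 -337.    81.9] F [-0.1  0.4 -0.6] grip 0.001
R [[0.999, 0.043, -0.001], [0.043, -0.999, 0.001], [-0.001, -0.001, -1.0]] yaw tool x 2.44 q7 [ 0.97  0.44 -0.62  1.61  0.27  1.17 -1.24]
tool z target [ 0.  0. -1.] dist tool axes [-1.8 -0.2 50.3] in target axes [-1.9 -0.2 50.3] rotvec [-0.06  0.04 -0.31]
true tip station [   1.9 -121.3] 114.3
```

>>> play_rows:
  commands:
    - [0, 0, 0, 20, 0, 0, 0]
    - [0, 0, 0, 20, 0, 0, 0]
    - [0, 0, 0, 5, 0, 0, 0]
    - [0, 0, 0, 0, 0, 0, 0]

```text
time: 61.3
ee_pos: [532.9, -336.5, 37.1]
tcp_rot: [-0.0, 1.0, 0.022, -0.001]
force: [-0.3, -0.5, 1.0]
grip_width: 0.004
```

>>> play_rows:
  commands:
    - [0, 0, 0, 2, 0, 0, 0]
    - [0, 0, 0, 2, 0, 0, 0]
    - [0, 0, 0, 0, 0, 0, 0]

```text
time: 61.6
ee_pos: [533.9, -337.4, 34.0]
tcp_rot: [0.0, 1.0, 0.021, 0.0]
force: [0.1, 0.0, 0.3]
grip_width: 0.005
```

>>> play_rows:
  commands:
    - [0, 0, 0, 1.5, 0, 0, 0]
    - [0, 0, 0, 1.5, 0, 0, 0]
    - [0, 0, 0, 0, 0, 0, 0]

```text
time: 61.9
ee_pos: [533.6, -337.3, 30.3]
tcp_rot: [-0.0, 1.0, 0.021, -0.0]
force: [-1.5, 0.4, -0.3]
grip_width: 0.006
```

>>> play_rows:
  commands:
    - [0, 0, 0, 1.5, 0, 0, 0]
    - [0, 0, 0, 0, 0, 0, 0]

```text
time: 62.1
ee_pos: [533.9, -337.3, 29.7]
tcp_rot: [0.0, 1.0, 0.021, 0.0]
force: [-2.9, 1.7, 5.3]
grip_width: 0.005
```

>>> play_rows:
  commands:
    - [0, 0, 0, 0.7, 0, 0, 0]
    - [0, 0, 0, 0, 0, 0, 0]

```text
time: 62.3
ee_pos: [533.9, -337.3, 29.6]
tcp_rot: [0.0, 1.0, 0.021, 0.0]
force: [-5.6, 2.3, 12.2]
grip_width: 0.004
```

>>> play_rows:
  commands:
    - [0, 0, 0, -20, 0, 0, 0]
    - [0, 0, 0, -32, 0, 0, 0]
    - [0, 0, -36, 0, 0, 0, 0]
    - [0, 0, -36, 0, 0, 0, 0]
    - [0, 0, -36, 0, 0, 0, 0]

```text
time: 62.8
ee_pos: [529.1, -228.3, 80.5]
tcp_rot: [0.0, 1.0, 0.021, 0.0]
force: [-0.5, -0.3, 0.4]
grip_width: 0.004
```

>>> play_rows:
  commands:
    - [0, 0, 0, 20, 0, 0, 0]
    - [0, 0, 0, 18, 0, 0, 0]
    - [0, 0, 0, 0, 0, 0, 0]
    - [0, 0, 0, 0, 0, 0, 0]

```text
time: 63.2
ee_pos: [529.1, -229.4, 42.6]
tcp_rot: [-0.0, 1.0, 0.021, -0.0]
force: [0.3, -0.5, 0.0]
grip_width: 0.004
```

```bash
python3 - <<'E'
from h import *
st(); g3([0,-11,64],2.75,0)
E
```

```text
t 63.2 tcp [ 529.1 -229.4   42.6] F [ 0.3 -0.5  0. ] grip 0.004
R [[0.999, 0.043, -0.0], [0.043, -0.999, 0.0], [-0.0, -0.0, -1.0]] yaw tool x 2.45 q7 [ 0.88  0.39 -0.66  1.79  0.27  1.06 -1.41]
tool z target [ 0.  0. -1.] dist tool axes [-2.7 -2.5 11. ] in target axes [-2.7 -2.6 11. ] rotvec [-0.03  0.02 -0.3 ]
true tip station [  2.7 -13.6] 75.0
```

>>> play_rows:
  commands:
    - [0, -2, 0, 5, 0, 0, 0]
    - [0, 0, 0, 4, 0, 0, 0]
    - [0, 0, 0, 2, 0, 0, 0]
    - [0, 0, 0, 0, 0, 0, 0]

```text
time: 63.6
ee_pos: [527.0, -229.5, 31.2]
tcp_rot: [-0.0, 1.0, 0.021, -0.0]
force: [-1.1, 0.4, -0.4]
grip_width: 0.007
```

>>> play_rows:
  commands:
    - [0, 0, 0, 1.5, 0, 0, 0]
    - [0, 0, 0, 0, 0, 0, 0]

```text
time: 63.8
ee_pos: [527.1, -229.5, 29.8]
tcp_rot: [-0.0, 1.0, 0.021, -0.0]
force: [0.4, -1.2, 0.8]
grip_width: 0.007
```

>>> play_rows:
  commands:
    - [0, 0, 0, 1, 0, 0, 0]
    - [0, 0, 0, 0, 0, 0, 0]

```text
time: 64.0
ee_pos: [527.3, -229.5, 29.6]
tcp_rot: [0.0, 1.0, 0.021, 0.0]
force: [-2.5, 1.7, 7.8]
grip_width: 0.005
```

Near is home too. Re-press the right edge.

>>> play_rows:
  commands:
    - [0, 0, 0, -20, 0, 0, 0]
    - [0, 0, 0, -33, 0, 0, 0]
    - [0, 30, 17, 0, 0, 0, 0]
    - [0, 35, 18, 0, 0, 0, 0]
    - [0, 8, 18, 0, 0, 0, 0]

```text
time: 64.5
ee_pos: [605.4, -278.9, 82.2]
tcp_rot: [-0.0, 1.0, 0.022, 0.001]
force: [-0.6, 0.4, -0.6]
grip_width: 0.009
```

>>> play_rows:
  commands:
    - [0, 0, 0, 20, 0, 0, 0]
    - [0, 0, 0, 20, 0, 0, 0]
    - [0, 0, 0, 5, 0, 0, 0]
    - [0, 0, 0, 0, 0, 0, 0]
    - [0, 0, 0, 0, 0, 0, 0]

```text
time: 65.0
ee_pos: [602.9, -279.3, 37.9]
tcp_rot: [0.0, 1.0, 0.022, 0.001]
force: [-0.7, 0.2, -0.5]
grip_width: 0.005
```

>>> play_rows:
  commands:
    - [0, 0, 0, 3, 0, 0, 0]
    - [0, 0, 0, 2, 0, 0, 0]
    - [0, 0, 0, 0, 0, 0, 0]

```text
time: 65.3
ee_pos: [602.3, -279.3, 31.9]
tcp_rot: [0.0, 1.0, 0.021, 0.0]
force: [0.6, -0.2, 0.5]
grip_width: 0.002
```

>>> play_rows:
  commands:
    - [0, -2, 0, 1.5, 0, 0, 0]
    - [0, 0, 0, 0, 0, 0, 0]

```text
time: 65.5
ee_pos: [600.0, -279.5, 30.2]
tcp_rot: [0.0, 1.0, 0.021, -0.0]
force: [-0.2, 1.4, -0.0]
grip_width: 0.005
```

>>> play_rows:
  commands:
    - [0, 0, 0, 1, 0, 0, 0]
    - [0, 0, 0, 0, 0, 0, 0]

```text
time: 65.7
ee_pos: [600.3, -279.5, 29.7]
tcp_rot: [0.0, 1.0, 0.021, 0.0]
force: [-2.3, 0.2, 3.5]
grip_width: -0.001
```

>>> play_rows:
  commands:
    - [0, 0, 0, 0.7, 0, 0, 0]
    - [0, 0, 0, 0, 0, 0, 0]

```text
time: 65.9
ee_pos: [600.4, -279.5, 29.6]
tcp_rot: [0.0, 1.0, 0.021, -0.0]
force: [-4.0, 0.3, 9.3]
grip_width: 0.006
```

All four edges stop at the same height (29.5–29.7). Withdraw and look.

>>> play_rows:
  commands:
    - [0, 0, 0, -20, 0, 0, 0]
    - [0, 0, 0, -40, 0, 0, 0]
    - [0, 0, 0, -45, 0, 0, 0]
    - [0, 0, 30, -30, 0, 0, 0]
    - [0, 0, 45, 0, 0, 0, 0]

```text
time: 66.4
ee_pos: [607.5, -352.5, 170.5]
tcp_rot: [0.002, 1.0, 0.024, 0.004]
force: [1.4, -0.2, 0.0]
grip_width: 0.007
```

>>> play_rows:
  commands:
    - [0, -20, 45, 0, 0, 0, 0]
    - [0, -20, 45, 0, 0, 0, 0]
    - [0, -20, 45, 0, 0, 0, 0]
    - [0, -20, 30, 0, 0, 0, 0]
    - [0, 0, 0, 0, 0, 0, 0]

```text
time: 66.9
ee_pos: [525.2, -529.9, 162.4]
tcp_rot: [0.001, 1.0, 0.017, -0.002]
force: [0.1, -0.1, 0.1]
grip_width: 0.005
```

```bash
python3 - <<'E'
from h import *
st()
c=cams.camera("side"); crop(c,150,120,310,370,"s60.png",2.4); crop(c,180,260,300,370,"s61.png",6.5)
c=cams.camera("top"); crop(c,120,140,390,280,"t60.png")
E
```

```text
t 66.9 tcp [ 525.2 -529.9  162.4] F [ 0.1 -0.1  0.1] grip 0.005
R [[0.999, 0.033, -0.003], [0.033, -0.999, -0.002], [-0.003, 0.002, -1.0]] yaw tool x 1.91 q7 [ 1.07  0.61 -0.56  1.19  0.31  1.42 -0.99]
scale 2.4
scale 6.5
scale 2.962962962962963
```

View pics/s60.png

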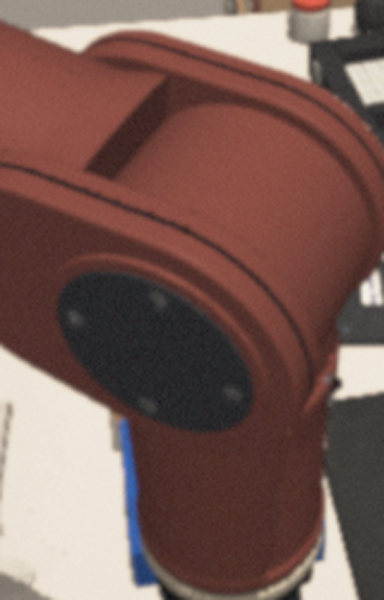

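View pics/s61.png

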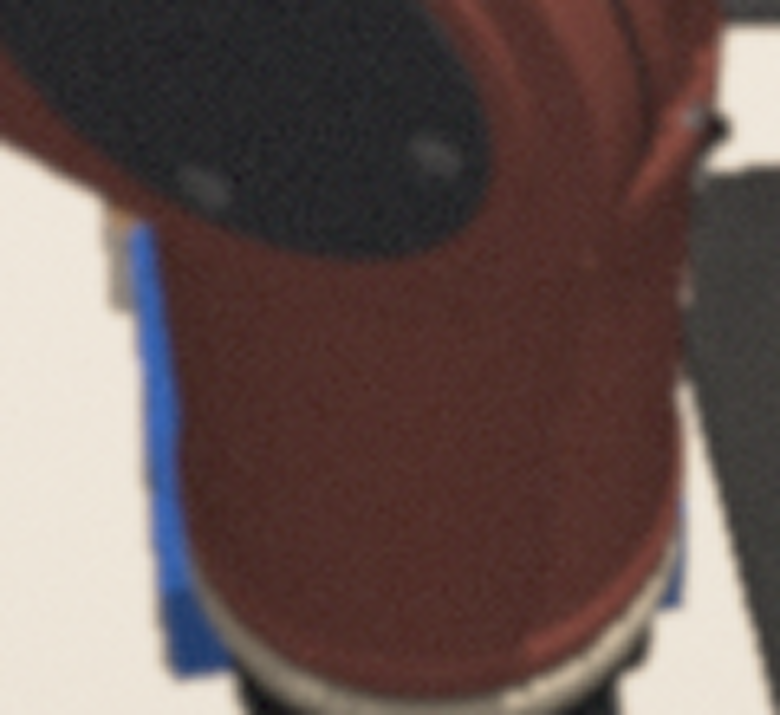

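View pics/t60.png

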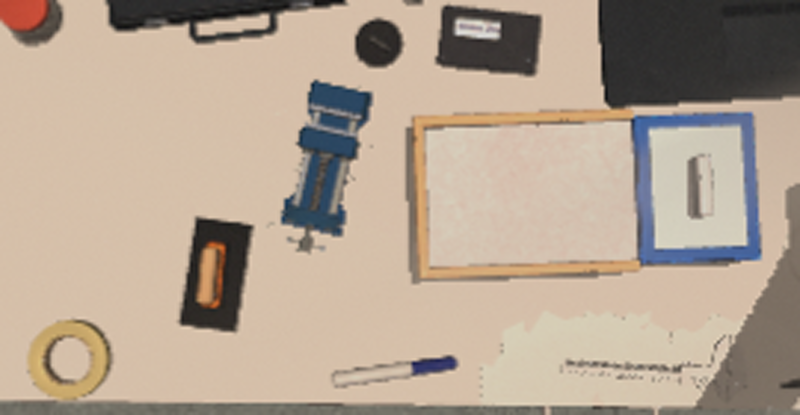

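>>> play_rows:
  commands:
    - [0, -40, 25, 0, 0, 0, 0]
    - [0, -45, 25, 0, 0, 0, 0]
    - [0, -45, 15, 0, 0, 0, 0]
    - [0, -45, 15, 0, 0, 0, 0]
    - [0, -45, 10, 0, 0, 0, 0]

```text
time: 67.5
ee_pos: [316.0, -620.6, 163.6]
tcp_rot: [-0.0, 1.0, 0.023, 0.0]
force: [-1.0, -0.9, -0.3]
grip_width: 0.006
```

```bash
python3 det2.py; python3 - <<'E'
from h import *
st()
c=cams.camera("side"); crop(c,180,260,300,370,"s62.png",6.5)
E
```

```text
mat c 429.5 241.1 size 119.9 63.0 long axis deg -7.5 px [192. 232.]
sweeper bar c 428.5 242.9 size 71.7 28.7 long axis deg -4.3 px [191. 232.]
curbs c 520.7 -96.0 size 239.3 177.3 long axis deg -87.1 px [289. 205.]
---
(355, 205) [ 14  38 115]
(338, 190) [111  91 152]
(360, 182) [110  41 162]
(374, 205) [113  89 152]
(192, 240) [ 12 133  88]
(193, 238) [ 11 169 121]
(194, 230) [ 11 181 131]
(193, 225) [ 14 119  90]
(190, 236) [ 15 128 203]
grip c 427.8 239.7 size 59.3 17.3 long axis deg -4.3 px [190. 233.]
grip c 423.2 224.3 size 125.6 124.2 long axis deg -89.3 px [194. 237.]
bar c 428.2 237.5 size 70.8 19.9 long axis deg -1.3 px [193. 232.]
deck c 520.8 -105.1 size 229.4 152.8 long axis deg -87.2 px [299. 205.]
t 67.55 tcp [ 305.6 -625.1  163.7] F [-6.  -6.8 -0.4] grip 0.004
R [[0.999, 0.035, -0.005], [0.035, -0.999, -0.002], [-0.005, 0.002, -1.0]] yaw tool x 2.03 q7 [ 1.42  0.5  -0.53  1.35  0.25  1.37 -0.65]
scale 6.5
```

View pics/s62.png

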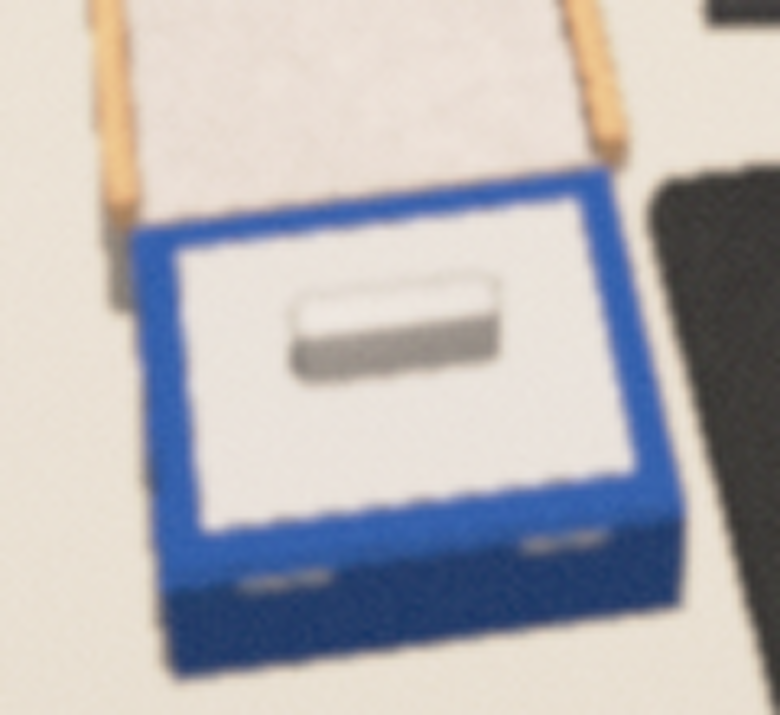

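>>> play_rows:
  commands:
    - [0, 0, 0, 0, 0, 0, 0]
    - [0, 0, 0, 0, 0, 0, 0]

```text
time: 67.8
ee_pos: [318.8, -619.5, 163.9]
tcp_rot: [-0.0, 1.0, 0.023, 0.001]
force: [0.7, 1.3, -0.4]
grip_width: 0.003
```

>>> play_rows:
  commands:
    - [0, 0, 0, -10, 0, 0, 0]
    - [0, 0, 0, 0, 0, 0, 0]
    - [0, 0, 0, 0, 0, 0, 0]
    - [0, 0, 0, 0, 0, 0, 0]

```text
time: 68.2
ee_pos: [316.5, -620.9, 173.6]
tcp_rot: [-0.0, 1.0, 0.022, 0.0]
force: [-0.1, 0.0, -0.6]
grip_width: 0.007
```

```bash
python3 - <<'E'
from h import *
st(); cv2.imwrite("pics/end_side.png",cams.camera("side")["pixels"]); st(); ticket.job_done()
E
```

```text
t 68.2 tcp [ 316.5 -620.9  173.6] F [-0.1  0.  -0.6] grip 0.007
R [[0.999, 0.044, 0.0], [0.044, -0.999, 0.0], [0.0, -0.0, -1.0]] yaw tool x 2.49 q7 [ 1.41  0.49 -0.54  1.33  0.25  1.39 -0.66]
t 68.25 tcp [ 316.2 -621.   173.4] F [-0.7 -0.4 -0.1] grip 0.006
R [[0.999, 0.043, -0.0], [0.043, -0.999, 0.0], [-0.0, -0.0, -1.0]] yaw tool x 2.48 q7 [ 1.41  0.49 -0.54  1.33  0.25  1.39 -0.66]
the job is handed in; nothing more can be done
```

View pics/end_side.png

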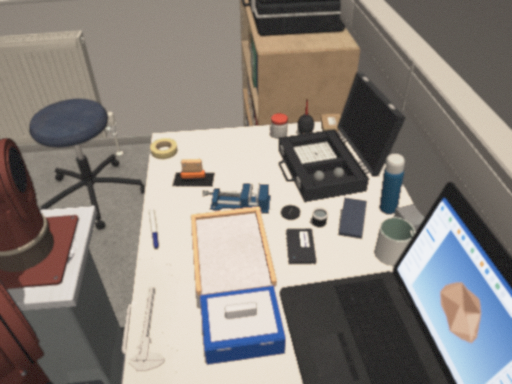

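I swept all five pieces on the deck into the box, stood the sweeper upright on its mat, and snapped the cover down on all four edges. I handed the job in at about 68 s.

**What went wrong on the way:** My first sweep failed. The sweeper slipped in the grip and fell over on the deck. I probed the deck with the closed fingers and found that their real ends sit about 32 mm short of the reported TCP. I allowed for that from then on, picked the sweeper up by the ends of its grip, stood it upright, re-gripped it lower, and swept the deck in two lanes.

**Last checks:**
- **Deck and pieces:** The deck is empty in the top and side views. All five pieces were seen in the box before it was covered. Some of them lean against the wall on the deck side, and I did not measure their heights.
- **Sweeper:** It stands on the mat, with its grip measured about 2 mm from the mat's centre in each direction. It is turned about 3° from the mat's axis.
- **Cover:** All four edges stopped at the same tool reading, 29.5 to 29.7 mm, against the 29.6 mm worked out for home. The side view shows it flush. I did not re-measure how well it is centred after pressing; its yaw should be within about 0.5° of the station's.
- **Drive and lens cap:** Both looked unmoved in the pictures when compared by eye.
- **End state:** The arm is clear and the force reading is about zero. A brief reading of about 9 N while the arm was backing off had gone by the next reading.

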